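# Clamp the loose rail back onto a tile trivet

### The arm

A 7-joint arm with a two-finger parallel gripper is mounted at the origin on a cart in front of the work surface, level with it; the furniture and walls round the work are solid. World frame = base frame: x ahead of the robot, y to its left, z up, the work surface at z = 0. Lengths are in m, angles in degrees, forces in N, time in s.
With the tool pointing down it reaches from about 0.425 to 1.025 m from the base axis. Payload 3.6 kg.
Tool frame: the origin (TCP) lies between the finger pads; the fingertips stand 8 mm ahead of it and the grasp point (between the pads) lies 11 mm behind it (r.tip_extent is the distance from the TCP to the fingertips, in m); z points along the fingers, y is the line along which they close (so a half turn about z gives the same grasp; the last joint's range is limited). The gripper opens to 85 mm and grips with 20 to 120 N. Pads are 22 mm wide; open, the fingers measure 114 mm over their backs; the gripper's body (76 mm by 85 mm) begins 54 mm behind the grasp point. The pads swing forward as they close: fully open they stand 13 mm farther back than shut.
Start: joints at [-74.742, 33.873, 2.773, 92.16, -1.908, 54.013, -1.931], TCP at [0.255, 0.679, 0.214] pointing down, gripper open.
Joint ranges: [-153.93, 153.93], [-27.13, 128.08], [-72.61, 78.16], [10.71, 143.7], [-87.88, 267.88], [4.46, 118.87], [-176.78, 176.78]. Speed limits (degrees/s): [147.25, 147.25, 180, 180, 180, 180, 180].

### API

Orientations are given as a 3x3 rotation matrix whose columns are the frame's x, y, z axes.
In Python, from station import r, viewer gives the robot as it stands.
- The arm moves only by the tool arm_command, never from a script. Its arguments are lists of equal length, an entry for each row: "dp": the shift along the tool's x, y, z in m, a list of three; "rotation": the turn, a rotation vector about the tool's x, y, z in rad, a list of three. A call has 1 to 10 rows; each row is the pose to reach, as a shift and turn from the pose commanded when the call began, along the tool's axes at that moment; what a row does not reach only later rows make up. A row lasts 1/12 s, in which the tool goes at most 41.7 mm and 7.16 degrees, less where a joint would pass 70% of its speed; a pose out of reach is approached as far as the arm can. A call with a gripper value outside its range is refused whole. "jaw" is the opening, from -1 (shut) to 1 (fully open), set as the call begins (left out, the last holds). The fingers move at their own pace and stop on an object; "squeeze" is the grip in N (left out, the last holds). Time passes only in rows, so rows that repeat a pose let the fingers close. It gives the time, the measured TCP pose, the force, the opening and the grip force at its end, in the units of the state.
- r.get_obs(): the state, without advancing time (a new reading comes with each control period).
- viewer.camera(name): name is "scene" or "side" or "wrist"; returns a dict with "color" (420x560x3 uint8, blue, green, red), "vertical_fov" (degrees; the focal length in pixels is half the picture's height over the tangent of half this angle, whatever the lens; pixels are square), "cx", "cy" (the principal point, pixels), "camera_from_world" (4x4, takes a point from world to camera coordinates). Camera axes: x right, y up, looking along -z (the intrinsics and any distortion apply to the point x, -y, -z); pixel columns grow to the right and rows downward; lengths in m; the calibration is good to about 2 mm. A picture is of the moment at which its call begins. There is no depth.
- r.job_done(): hands the job in; it is judged then, once.
The state is a dict: "time": time; "qpos": joint angles; "joint_vel": joint speeds; "tau": joint torques, N m; "position": TCP position; "orientation": TCP orientation; "ft_force": force on the tool from outside, world axes, zero at the start; "ft_torque": the same for the moment, N m; "gripper_width": finger opening in m; "finger_force": force on a finger pad.
Only numpy, scipy, OpenCV 4.12 (cv2) and the standard library are available. Lean on these libraries where they do the work, as an engineer would, in place of code of your own. Each camera call takes 0.05 s, during which the arm holds its last target. There are 200 camera calls.

### The job

The tile trivet lying in the bar clamp has lost one rail of its wooden frame: set the loose rail down flat between the tile's bare edge and the far jaw, groove towards the tile and its ends in line with the frame, and let go of it. Then pump the clamp's trigger against its handle, again and again, until the far jaw has pushed the rail fully home against the frame and bears on it firmly; the tile cracks under a hard squeeze, so keep it gentle. Finish while still holding the trigger squeezed, so that the joint stays under pressure, and leave the cup, the timer, the mill and the shaker where they stand.

Things in the scene. Friction and masses are not known exactly. Their poses are not given: they have to be found in the camera images.
- rail: The loose rail: a pale beech bar, 110 mm long (x), 18 mm wide (y), 18 mm high (z), 35 to 70 g, lying alone on the left of the brown board (board top: z = 0.018). Origin: centre of its underside. A groove, 6.5 mm deep, from 4.5 to 13.5 mm above the underside, runs along its whole -y face; the +y face is plain. Grip it across its 18 mm.
- rail_groove (a point): Middle of the rail's grooved face: 9 mm to -y of the rail's origin, 9 mm above its underside.
- trivet: The trivet, 0.3 to 0.6 kg, loose between the jaws: a white tile in a pale beech frame of three rails, 18 mm high, open at +y towards the far jaw. Origin: under the centre of the finished 110 mm square; the frame covers x = -55 to 55, y = -55 to 37 mm. Fully home, the rail's origin is at x = 0, y = 46 mm in this frame, axes parallel (rail_groove at y = 37 mm).
- tile_edge (a point): Middle of the tile's bare edge, which stands 5 mm out of the frame's open side: x = 0, y = 42 mm in the trivet's frame. The tile is 7 mm thick, from 5.5 to 12.5 mm above the underside, and enters the rail's groove.
- clamp: One-hand ratchet bar clamp, black with a toothed steel bar, 1.0 kg, lying loose and flat on the board, 26 mm high. Origin: underside, on the bar's middle line. +y: along the bar to the far jaw; +x: the way the jaws stick out (118 mm); handle and trigger stick out to -x. Housing: x = -26 to 58, y = -32 to 38 mm. Handle: straight, x = -104 to -26, y = -32 to -18 mm, full height.
- squeeze_point (a point): Where to squeeze: x = -48, y = -16 mm in the clamp's frame, 13 mm up. The handle's back is 16 mm from it, the trigger's front 35 mm released, 11 mm squeezed. From above, close along the clamp's y, one behind the handle, one before the trigger; 25 mm is free outside both. Open to 80 mm or more between strokes, or the trigger cannot return and the next stroke is lost.
- trigger_lever: The black trigger in front (+y) of the handle, 9 mm thick, 25 mm high, from x = -28 to -80 mm in the clamp's frame. It turns about an upright pin beyond the bar, 92 mm from squeeze_point; this body's origin is at the foot of that pin.
- clamp_trigger (a joint): Trigger angle: 0 let go, 0.26 rad squeezed fully; a spring of about 1 N sends it back. Each full stroke draws the far jaw 12 mm nearer (the first 8 to 16), and a pawl keeps it there, by teeth of 6 mm. When the jaw bears on the work the trigger stops short, and each newton of grip gives some 1.5 N at the jaw. A grip of 10 to 25 N is right; over 40 N cracks the tile.
- clamp_bar (a joint): How far the far jaw has been drawn towards the near jaw from fully open: 0 to 0.098 m, at first 0 to 0.016. The pads are 198 mm apart at 0. It cannot be pulled open again.
- end_jaw: The far jaw with its rubber pad on the bar's end. Its origin lies at the clamp's origin when fully open and shifts to the clamp's -y as the bar is drawn in.
- far_pad (a point): Middle of the far jaw's rubber pad (40 mm wide, from 2 to 24 mm above the clamp's underside), facing the near jaw, at x = 90 mm in the clamp's frame.
- near_pad (a point): Middle of the near jaw's equal pad, facing the far jaw, at x = 90, y = 44 mm in the clamp's frame. The trivet starts 6 to 14 mm off it and is pushed against it as the clamp closes.
- pepper_mill: Bystander: dark wooden pepper mill, 58 mm across, 160 mm high, on the far part of the board. Origin: centre of its underside.
- salt_shaker: Bystander: glass shaker with a round top, 44 mm across, 90 mm high. Origin: centre of its underside.
- egg_timer: Bystander: round wind-up kitchen timer, 54 mm across, 52 mm high. Origin: centre of its underside.
- espresso_cup: Bystander: small pale cup with a handle, 59 x 83 x 55 mm. Origin: centre of its underside.
Things that resemble listed ones, but are neither listed nor needed, are in the scene too. Of the things like the rail, leave any that is black or purple; of the rest the smaller one is meant.

How it is judged (in metres and radians):
On the way, in this order (a step that is already met when the one before it is completed fails the run):
1. the rail lies flat between the tile's bare edge and the far jaw, in line with the frame, and has been let go (angle between rail's own z axis and vertical below 0.05 rad and height (world z) of rail below 0.022 m and y of rail in the frame of trivet between 0.044 and 0.115 m and x of rail in the frame of trivet between -0.01 and 0.01 m and angle between the x axis of rail and the x axis of trivet, either way round below 0.15 rad and contact force between the fingers and rail below 0.3 N), for 0.2 s.
2. the trigger is pumped by the fingers (value of joint clamp_trigger above 0.12 rad and contact force between the fingers and trigger_lever above 1 N), for 0.05 s.
3. the far jaw bears on the rail (contact force between end_jaw and rail above 5 N), for 0.2 s.
At the end, for the whole second after the job is handed in: Rail home: grooved face within 2.5 mm of the frame's ends, its ends within 7 mm of the frame's sides, parallel within 0.03 rad, all flat on the board. The far jaw presses on it with 8 to 50 N while the fingers squeeze the trigger with over 4 N and touch neither rail nor trivet (angle between each of rail, trivet's own z axis and vertical below 0.05 rad and height (world z) of each of rail, trivet below 0.022 m and y of rail_groove in the frame of trivet between 0.034 and 0.0395 m and x of rail in the frame of trivet between -0.007 and 0.007 m and angle between the x axis of rail and the x axis of trivet, either way round below 0.03 rad and height (world z) of clamp below 0.024 m and contact force between end_jaw and rail between 8 and 50 N and contact force between the fingers and trigger_lever above 4 N and contact force between the fingers and rail below 0.3 N and contact force between the fingers and trivet below 0.3 N); the arm keeps its last pose, push and grip.
It fails at once if the tile cracks: the far jaw pressed on the rail with more than 60 N (contact force between end_jaw and rail above 60 N).
It fails at once if the pepper mill was pushed away or knocked over (distance of pepper_mill from where it was at the start of the episode above 0.025 m or angle between pepper_mill's own z axis and vertical above 0.3 rad).
It fails at once if the salt shaker was pushed away or knocked over (distance of salt_shaker from where it was at the start of the episode above 0.025 m or angle between salt_shaker's own z axis and vertical above 0.3 rad).
It fails at once if the egg timer was pushed away or knocked over (distance of egg_timer from where it was at the start of the episode above 0.025 m or angle between egg_timer's own z axis and vertical above 0.3 rad).
It fails at once if the espresso cup was pushed away or knocked over (distance of espresso_cup from where it was at the start of the episode above 0.025 m or angle between espresso_cup's own z axis and vertical above 0.3 rad).
It also fails if it takes over 72 s, if anything falls off the work surface, if the arm or the gripper's body presses on something with over 40 N, if the wrist force passes 120 N, or if a joint passes its speed limit or range.

## Working session

There is one attempt and no reset: what is moved stays moved. The work goes in short steps, Python scripts to look and compute and a tool call to move; the robot and the scene stay as the last step left them, time stands still between calls to the robot, and variables do not carry over. Pictures are saved under pics/ and viewed, at most 10 in all, crops included, and the job is handed in when it is done.

Besides the shell and the picture viewer there is one more tool, called after "Call:" in YAML: its name, and indented under it one key for each argument. arm_command: Moves the arm, as the interface text tells. Its arguments: {"type":"object","properties":{"dp":{"type":"array"},"rotation":{"type":"array"},"jaw":{"type":"number"},"squeeze":{"type":"number"}},"required":["dp","rotation"]}

```bash
mkdir -p pics; ls
cat > h.py <<'E'
import numpy as np, cv2
from station import r, viewer
def cam(n):
    c=viewer.camera(n); np.savez(f'{n}.npz',**{k:np.array(v) for k,v in c.items()}); return c
def load(n): return dict(np.load(f'{n}.npz'))
def foc(c): return c['color'].shape[0]/2/np.tan(np.radians(c['vertical_fov'])/2)
def ray(c,u,v):
    f=foc(c);T=np.linalg.inv(c['camera_from_world'])
    d=T[:3,:3]@np.array([(u-c['cx'])/f,-(v-c['cy'])/f,-1]);return T[:3,3],d
def onz(c,u,v,z):
    o,d=ray(c,u,v);return o+d*(z-o[2])/d[2]
def tri(*cuv):
    A=0;b=0
    for c,u,v in cuv:
        o,d=ray(c,u,v);d=d/np.linalg.norm(d);P=np.eye(3)-np.outer(d,d);A=A+P;b=b+P@o
    return np.linalg.solve(A,b)
def proj(c,p):
    p=c['camera_from_world']@np.append(p,1);f=foc(c);return c['cx']+f*p[0]/-p[2],c['cy']-f*p[1]/-p[2]
E
python3 - <<'E'
from h import *
for n in('scene','side','wrist'):
    c=cam(n);cv2.imwrite(f'pics/{n}0.png',c['color']);print(n,c['vertical_fov'],[k for k in c],np.linalg.inv(c['camera_from_world'])[:3,3])
    print(c.get('distortion'))
o=r.get_obs();print(o)
E
```

```text
pics
scene 45.602023055346976 ['color', 'vertical_fov', 'cx', 'cy', 'camera_from_world'] [-0.1878044   0.1724103   1.39173364]
None
side 53.60058457541716 ['color', 'vertical_fov', 'cx', 'cy', 'camera_from_world'] [0.39641074 1.23096609 0.73406458]
None
wrist 71.03685573282625 ['color', 'vertical_fov', 'cx', 'cy', 'camera_from_world'] [0.17886558 0.7077276  0.37264677]
None
{'time': 0.15, 'qpos': array([-74.74336575,  33.91545992,   2.76930641,  92.22024788,
        -1.90920105,  54.01388496,  -1.93029942]), 'joint_vel': array([-0.00336954, -0.1728431 ,  0.05660801, -0.13149263,  0.15029874,
       -0.04875115, -0.17573877]), 'tau': array([ 3.21842075e-03, -5.49246848e+01,  1.54974237e+00, -1.98453015e+01,
        9.57705430e-03,  5.70887889e-03, -6.47291671e-06]), 'position': array([0.25500391, 0.67793594, 0.21307669]), 'orientation': array([[-9.35994949e-01,  3.52013011e-01, -5.44161108e-04],
       [ 3.52013419e-01,  9.35993371e-01, -1.72128343e-03],
       [-9.65829732e-05, -1.80266461e-03, -9.99998371e-01]]), 'ft_force': array([-0.91365487, -0.69628437, -0.24609572]), 'ft_torque': array([0.01250317, 0.00268242, 0.00450328]), 'finger_force': 0.0, 'gripper_width': 0.08528676031536643}
```

View pics/scene0.png

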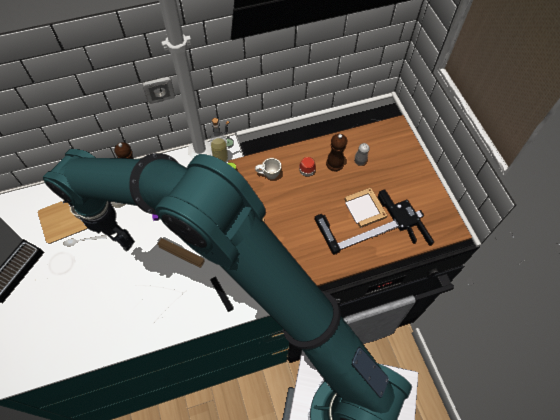

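View pics/side0.png

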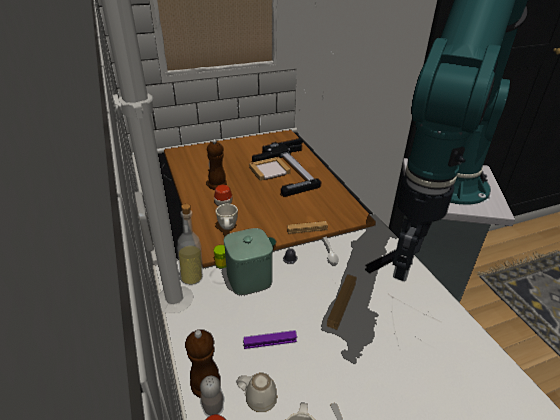

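Scene picture: the clamp lies with its far jaw at (327,233), the housing at (405,212), and the handle and trigger at (425,230). The tile is at (364,208) and the arm hides the rail. Bar-like candidates are black at scene (222,295), brown and larger at side (340,302), purple at side (270,340), and a pale bar on the board at side (307,228). The pale one fits: it is the smaller of the two that are neither black nor purple, and it is beech on the board.

Run:
```python
from h import *
s=load('side');c=load('scene')
z=.018
print('rail',onz(s,288,229,z+.018).round(3),onz(s,328,227,z+.018).round(3))
print('tile',onz(c,364,208,z+.012).round(3),onz(s,270,170,z+.012).round(3))
for n,p in dict(far=(327,233),hous=(405,212),hand=(425,230)).items(): print(n,onz(c,*p,z+.026).round(3))
for n,p in dict(mill=(336,165),shaker=(362,160),timer=(308,172),cup=(270,174)).items(): print(n,onz(c,*p,z).round(3))
a=s['color'][150:280,230:400];b=cv2.resize(a,None,fx=4,fy=4,interpolation=cv2.INTER_CUBIC);cv2.imwrite('pics/crop1.png',b)
w=load('wrist');T=np.linalg.inv(w['camera_from_world']);o=r.get_obs();R=o['orientation']
print((R.T@(T[:3,3]-o['position'])).round(3),(R.T@T[:3,:3]).round(3))
```

```text
rail [0.501 0.369 0.036] [0.395 0.342 0.036]
tile [0.601 0.05  0.03 ] [0.604 0.065 0.03 ]
far [0.484 0.148 0.044]
hous [ 0.606 -0.074  0.044]
hand [ 0.557 -0.139  0.044]
mill [0.749 0.159 0.018]
shaker [0.787 0.078 0.018]
timer [0.702 0.244 0.018]
cup [0.668 0.364 0.018]
[ 0.082  0.001 -0.16 ] [[-0.001  0.948  0.317]
 [ 1.     0.001  0.   ]
 [-0.     0.317 -0.948]]
```

View pics/crop1.png

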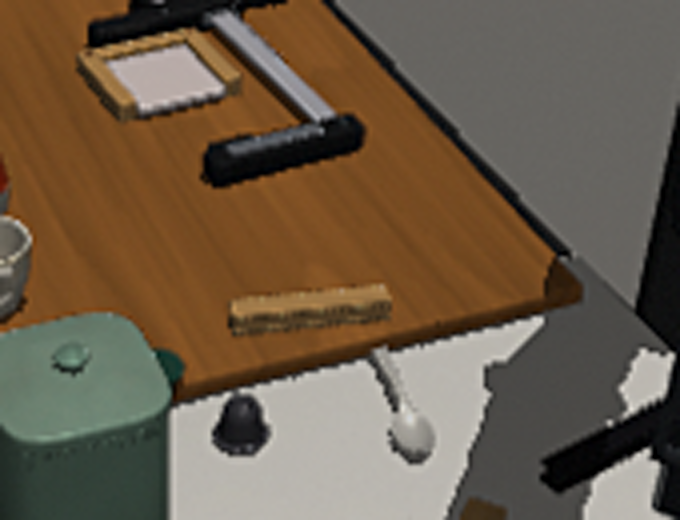

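The crop confirms it: a pale beech bar lies alone on the board's left, with a dark strip, likely the groove, on the face towards the side camera (+y). I'll move above it for a closer look.

Call:
arm_command:
  dp:
    - [-0.03, -0.023, -0.01]
    - [-0.06, -0.046, -0.02]
    - [-0.09, -0.07, -0.03]
    - [-0.12, -0.093, -0.04]
    - [-0.15, -0.117, -0.05]
    - [-0.18, -0.14, -0.05]
    - [-0.21, -0.163, -0.05]
    - [-0.24, -0.187, -0.05]
    - [-0.27, -0.21, -0.05]
    - [-0.294, -0.229, -0.05]
  rotation:
    - [0, 0, -0.06]
    - [0, 0, -0.12]
    - [0, 0, -0.18]
    - [0, 0, -0.24]
    - [0, 0, -0.3]
    - [0, 0, -0.36]
    - [0, 0, -0.42]
    - [0, 0, -0.48]
    - [0, 0, -0.54]
    - [0, 0, -0.61]

```text
time: 0.98
position: [0.4513, 0.3573, 0.2639]
orientation: [[-0.969, -0.248, 0.0], [-0.248, 0.969, -0.001], [0.0, -0.002, -1.0]]
ft_force: [0.9, 0.4, -0.1]
gripper_width: 0.0852
finger_force: 0.0
```

Run:
```python
from h import *
for n in('scene','side','wrist'):
    c=cam(n)
    if n!='side':cv2.imwrite(f'pics/{n}1.png',c['color'])
o=r.get_obs();print(o['time'],o['position'],o['qpos'])
```

```text
1.1333 [0.45190316 0.35691917 0.26382899] [-40.66324042  19.94291638  -2.86331746 108.80318487   1.35261756
  51.33752654  59.71141564]
```

View pics/wrist1.png

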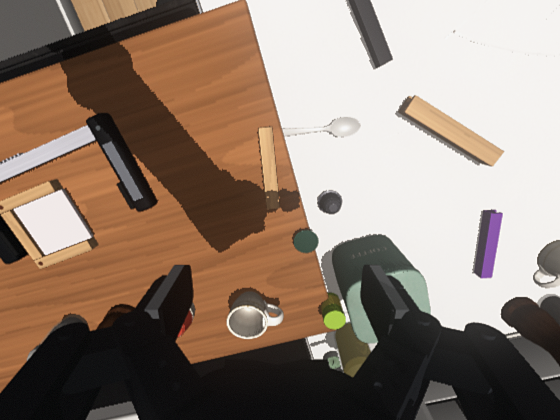

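The wrist view shows the rail at (268,168), the trivet at (48,223), the far jaw at (122,163) and the larger brown bar at (452,130). The cup and pot stand to the lower right. I'll enlarge the rail and the trivet with its jaw.

Run:
```python
from h import *
w=load('wrist')['color'];s=load('side')['color']
a=cv2.resize(w[115:225,235:310],None,fx=5,fy=5,interpolation=cv2.INTER_CUBIC)
b=cv2.resize(w[100:275,0:165],(396,420),interpolation=cv2.INTER_CUBIC)
d=cv2.resize(s[205:245,270:350],(400,200),interpolation=cv2.INTER_CUBIC)
d=cv2.convertScaleAbs(d,alpha=1.8)
o=np.zeros((600,800,3),np.uint8);o[:550,:375]=a;o[:420,380:776]=b[:420];o[400:600,380:780]=d;cv2.imwrite('pics/crop2.png',o)
```

```text
(no output)
```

View pics/crop2.png

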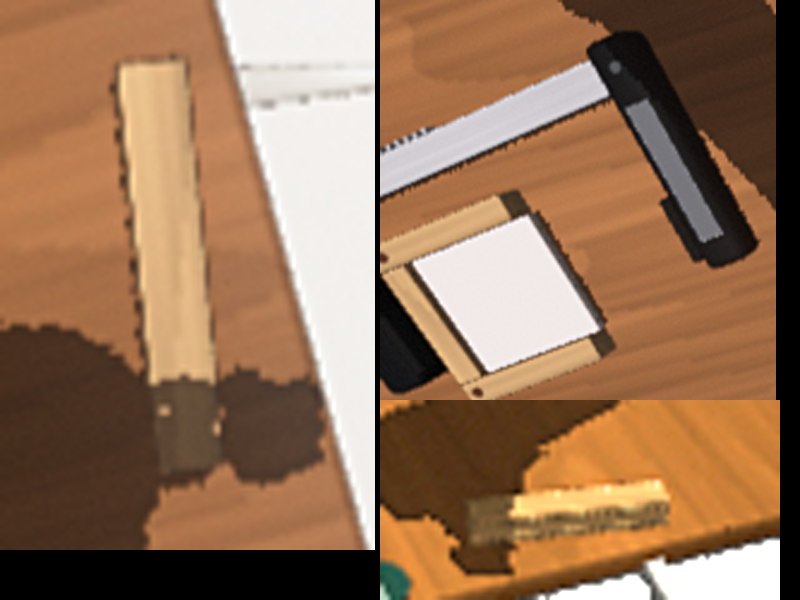

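The side crop shows a dark strip at mid height on the rail's +y face, so the groove looks away from the tile and needs a half turn. The rail's top corners in the wrist picture are about (258.6,127.6), (272.6,126.6), (266.6,209.4) and (278.6,208.6).

Run:
```python
from h import *
w=load('wrist');s=load('side')
print('tri',tri((w,258.6,127.6),(s,327.6,221.4)).round(4),tri((w,266.6,209.4),(s,288,224.4)).round(4))
P=np.array([onz(w,*p,.036)[:2] for p in[(258.6,127.6),(272.6,126.6),(266.6,209.4),(278.6,208.6)]]);print(P.round(4))
m=P.mean(0);d=(P[2:].mean(0)-P[:2].mean(0));print(m,np.linalg.norm(d),np.degrees(np.arctan2(d[1],d[0])))
o=r.get_obs();R=o['orientation'];print(R.T@(np.append(m,.0465)-o['position']),np.degrees(np.arctan2(R[1,1],R[0,1])))
```

```text
tri [0.3997 0.3171 0.0362] [0.5041 0.3518 0.0385]
[[0.4015 0.317 ]
 [0.3961 0.334 ]
 [0.5061 0.3517]
 [0.501  0.3677]]
[0.45117698 0.34259212] 0.11024837580171518 18.073625941864833
[ 0.00412389 -0.01336969  0.21735208] 103.91259150579283
```

Call:
arm_command:
  dp:
    - [0.002, -0.006, 0.035]
    - [0.004, -0.0134, 0.07]
    - [0.004, -0.0134, 0.105]
    - [0.004, -0.0134, 0.135]
    - [0.004, -0.0134, 0.165]
    - [0.004, -0.0134, 0.19]
    - [0.004, -0.0134, 0.21]
    - [0.004, -0.0134, 0.225]
    - [0.004, -0.0134, 0.233]
    - [0.004, -0.0134, 0.2335]
  rotation:
    - [0, 0, -0.04]
    - [0, 0, -0.073]
    - [0, 0, -0.073]
    - [0, 0, -0.073]
    - [0, 0, -0.073]
    - [0, 0, -0.073]
    - [0, 0, -0.073]
    - [0, 0, -0.073]
    - [0, 0, -0.073]
    - [0, 0, -0.073]
  jaw: 1

```text
time: 1.97
position: [0.4475, 0.3475, 0.0287]
orientation: [[-0.948, -0.319, -0.003], [-0.319, 0.948, -0.001], [0.003, -0.0, -1.0]]
ft_force: [-0.1, -0.1, 0.7]
gripper_width: 0.0852
finger_force: 0.0
```

Call:
arm_command:
  dp:
    - [0, 0, 0]
    - [0, 0, 0]
    - [0, 0, 0]
    - [0, 0, 0]
    - [0, 0, 0]
    - [0, 0, 0]
    - [0, 0, 0]
    - [0, 0, 0]
    - [0, 0, 0]
    - [0, 0, 0]
  rotation:
    - [0, 0, 0]
    - [0, 0, 0]
    - [0, 0, 0]
    - [0, 0, 0]
    - [0, 0, 0]
    - [0, 0, 0]
    - [0, 0, 0]
    - [0, 0, 0]
    - [0, 0, 0]
    - [0, 0, 0]
  jaw: -1
  squeeze: 30

```text
time: 2.8
position: [0.4493, 0.3467, 0.0305]
orientation: [[-0.948, -0.318, -0.0], [-0.318, 0.948, -0.0], [0.0, -0.0, -1.0]]
ft_force: [0.1, 0.8, 0.7]
gripper_width: 0.0006
finger_force: 0.0
```

The grip closed on nothing (opening 0.6 mm). I'll look before doing anything else.

Run:
```python
from h import *
w=cam('wrist');s=cam('side');c=cam('scene')
a=w['color'];b=cv2.resize(s['color'][180:260,240:380],(800,457)[:2] and (700,400),interpolation=cv2.INTER_CUBIC)
o=np.zeros((600,800,3),np.uint8);o[:300,:400]=cv2.resize(a,(400,300));o[:300,400:]=cv2.resize(c['color'],(400,300));o[300:,:525]=cv2.resize(b,(525,300));cv2.imwrite('pics/v3.png',o)
```

```text
(no output)
```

View pics/v3.png

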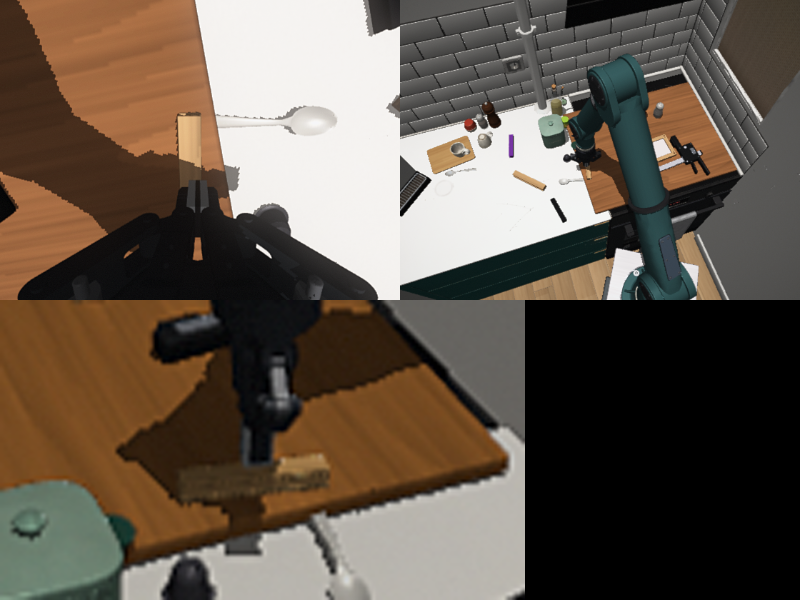

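The fingers have shut at the rail's +y side (wrist panel (198,200), rail at (188,150)), so the rail was missed but barely moved. I'll check the numbers.

Run:
```python
from h import *
o=r.get_obs();print(o['time'],o['position'],o['gripper_width'],o['ft_force'],o['ft_torque'],r.tip_extent,[a for a in dir(r) if a[0]!='_'])
w=load('wrist');R=o['orientation']
for d in(.008,0,-.011):print(d,proj(w,o['position']+R[:,2]*d))
g=lambda x,y:(x*1.4,y*1.4)
P=[onz(w,*g(*p),.036)[:2].round(4) for p in[(177,115),(200,115)]];print(P)
cv2.imwrite('pics/c4.png',np.hstack([cv2.resize(w['color'][140:360,210:340],None,fx=2.7,fy=2.7,interpolation=cv2.INTER_CUBIC),cv2.resize(load('side')['color'][185:251,260:308],(432,594),interpolation=cv2.INTER_CUBIC)]))
```

```text
2.95 [0.44923583 0.34673695 0.03044909] 0.00020989924023961427 [-0.83197122  1.3279188   0.66241364] [-0.01774894 -0.02457719 -0.01275978] 0.008 ['Unreachable', 'get_obs', 'job_done', 'tip_extent']
0.008 (np.float64(275.0541414631306), np.float64(245.84685302161836))
0 (np.float64(274.99830805295585), np.float64(251.67406989712438))
-0.011 (np.float64(274.91324385678513), np.float64(260.55204310126027))
[array([0.401 , 0.3157]), array([0.3956, 0.3317])]
```

View pics/c4.png

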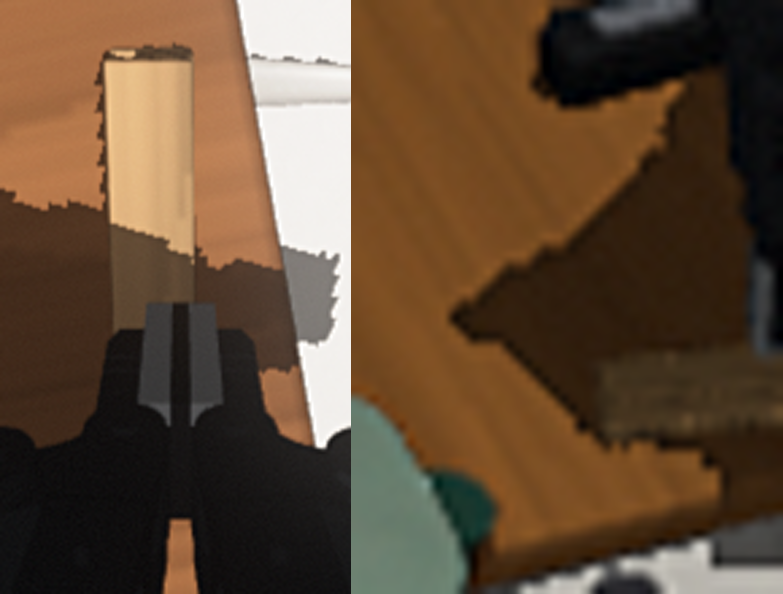

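Run:
```python
from h import *
o=r.get_obs();w=load('wrist');R=o['orientation'];p=o['position']
for d in(.008,.004,0,-.004,-.008,-.012,-.016):
  print(d,[np.round(proj(w,p+R@np.array([.011,y,d])),1) for y in(-.009,0,.009)])
# image: pads end at v=252, u from 210+145/2.7=263.7 to 290.7, centre 277
s=load('side');print([np.round(proj(s,p+R@np.array([.011,.005,d])),1) for d in(.008,-.008)])
print(o['qpos'])
T=np.linalg.inv(w['camera_from_world']);print((R.T@(T[:3,3]-p)).round(4))
```

```text
0.008 [array([260.4, 229.7]), array([275. , 229.6]), array([289.6, 229.6])]
0.004 [array([260.1, 232.2]), array([275. , 232.2]), array([289.9, 232.2])]
0 [array([259.7, 234.9]), array([274.9, 234.9]), array([290.2, 234.9])]
-0.004 [array([259.3, 237.7]), array([274.9, 237.7]), array([290.5, 237.7])]
-0.008 [array([258.9, 240.6]), array([274.9, 240.6]), array([290.8, 240.6])]
-0.012 [array([258.5, 243.7]), array([274.8, 243.7]), array([291.2, 243.6])]
-0.016 [array([258.1, 246.9]), array([274.8, 246.9]), array([291.5, 246.8])]
[array([312. , 230.7]), array([312.4, 226.1])]
[-40.3556658   38.17982126  -2.61686409 118.91548501   4.14519603
  22.99472644  62.28896261]
[ 0.0811  0.0009 -0.1598]
```

Run:
```python
from h import *
o=r.get_obs();w=load('wrist');s=load('side');R=o['orientation'];p=o['position']
q=tri((w,290.7,251.9),(s,313.3,223.2));print(q,R.T@(q-p),proj(w,q),proj(s,q))
q=tri((w,290.7,251.9),(s,305.9,223.2));print(q,R.T@(q-p),proj(w,q),proj(s,q))
```

```text
[0.43582088 0.3514031  0.05154203] [ 0.01124046  0.00868407 -0.0210923 ] (np.float64(291.38882173763125), np.float64(250.73342083373703)) (np.float64(313.0758647192302), np.float64(223.05945319578555))
[0.44811232 0.35163924 0.04443778] [-0.00049026  0.00500438 -0.01398906] (np.float64(283.86205050012745), np.float64(263.9305283025437)) (np.float64(308.3393904027245), np.float64(224.70895841702864))
```

Triangulated from both views, the shut fingertips stand about 21 mm *behind* the reported TCP, at z≈0.051, not 8 mm ahead of it. I'll probe that gently against the rail top, where contact should come after about 14 mm.

Call:
arm_command:
  dp:
    - [0, -0.002, 0.003]
    - [0, -0.004, 0.006]
    - [0, -0.004, 0.009]
    - [0, -0.004, 0.009]
    - [0, -0.004, 0.009]
  rotation:
    - [0, 0, 0]
    - [0, 0, 0]
    - [0, 0, 0]
    - [0, 0, 0]
    - [0, 0, 0]

```text
time: 3.37
position: [0.4504, 0.3427, 0.0211]
orientation: [[-0.948, -0.318, -0.001], [-0.318, 0.948, -0.001], [0.001, -0.0, -1.0]]
ft_force: [0.7, -0.0, 0.1]
gripper_width: 0.0001
finger_force: 0.0
```

Call:
arm_command:
  dp:
    - [0, 0, 0.002]
    - [0, 0, 0.003]
    - [0, 0, 0.003]
    - [0, 0, 0.003]
  rotation:
    - [0, 0, 0]
    - [0, 0, 0]
    - [0, 0, 0]
    - [0, 0, 0]

```text
time: 3.7
position: [0.4506, 0.3432, 0.0188]
orientation: [[-0.948, -0.318, 0.0], [-0.318, 0.948, 0.0], [-0.0, 0.0, -1.0]]
ft_force: [-0.9, 0.1, 3.4]
gripper_width: 0.0003
finger_force: 1.9
```

Call:
arm_command:
  dp:
    - [0, 0, 0.002]
    - [0, 0, 0.003]
    - [0, 0, 0.003]
    - [0, 0, 0.003]
  rotation:
    - [0, 0, 0]
    - [0, 0, 0]
    - [0, 0, 0]
    - [0, 0, 0]

```text
time: 4.03
position: [0.4506, 0.3432, 0.0187]
orientation: [[-0.948, -0.318, 0.001], [-0.318, 0.948, 0.0], [-0.001, -0.0, -1.0]]
ft_force: [-4.9, -3.2, 28.2]
gripper_width: -0.0003
finger_force: 13.9
```

Contact came at TCP z=0.0188, so the shut tips stand about 17.5 mm behind the reported TCP, and I'll use that. Next: rise, open, go lower and grip.

Call:
arm_command:
  dp:
    - [0, 0, -0.01]
    - [0, 0, -0.02]
    - [0, 0, -0.02]
    - [0, 0, -0.02]
    - [0, 0, -0.02]
    - [0, 0, -0.02]
    - [0, 0, -0.02]
    - [0, 0, -0.02]
  rotation:
    - [0, 0, 0]
    - [0, 0, 0]
    - [0, 0, 0]
    - [0, 0, 0]
    - [0, 0, 0]
    - [0, 0, 0]
    - [0, 0, 0]
    - [0, 0, 0]
  jaw: 0.2

```text
time: 4.7
position: [0.4502, 0.3428, 0.0349]
orientation: [[-0.948, -0.318, -0.001], [-0.318, 0.948, -0.001], [0.001, -0.0, -1.0]]
ft_force: [-0.5, 0.8, -0.1]
gripper_width: 0.0512
finger_force: 0.0
```

Call:
arm_command:
  dp:
    - [0, -0.001, 0.005]
    - [0, -0.001, 0.01]
    - [0, -0.001, 0.015]
    - [0, -0.001, 0.02]
    - [0, -0.001, 0.025]
    - [0, -0.001, 0.028]
    - [0, -0.001, 0.03]
    - [0, -0.001, 0.03]
  rotation:
    - [0, 0, 0]
    - [0, 0, 0]
    - [0, 0, 0]
    - [0, 0, 0]
    - [0, 0, 0]
    - [0, 0, 0]
    - [0, 0, 0]
    - [0, 0, 0]

```text
time: 5.37
position: [0.4506, 0.3419, 0.0049]
orientation: [[-0.948, -0.318, -0.001], [-0.318, 0.948, -0.001], [0.001, -0.0, -1.0]]
ft_force: [-0.2, 0.2, -0.5]
gripper_width: 0.051
finger_force: 0.0
```

Call:
arm_command:
  dp:
    - [0, 0, 0]
    - [0, 0, 0]
    - [0, 0, 0]
    - [0, 0, 0]
    - [0, 0, 0]
    - [0, 0, 0]
    - [0, 0, 0]
    - [0, 0, 0]
  rotation:
    - [0, 0, 0]
    - [0, 0, 0]
    - [0, 0, 0]
    - [0, 0, 0]
    - [0, 0, 0]
    - [0, 0, 0]
    - [0, 0, 0]
    - [0, 0, 0]
  jaw: -1
  squeeze: 30

```text
time: 6.03
position: [0.4511, 0.3424, 0.0059]
orientation: [[-0.948, -0.318, 0.001], [-0.318, 0.948, 0.001], [-0.001, 0.0, -1.0]]
ft_force: [0.3, 0.9, 4.3]
gripper_width: 0.0172
finger_force: 29.9
```

Gripped at 17 mm with 30 N. I'll lift, turn half round and head for the trivet.

Call:
arm_command:
  dp:
    - [0, 0, -0.04]
    - [0, 0, -0.08]
    - [0, 0, -0.12]
    - [0, 0, -0.15]
    - [0, -0.02, -0.18]
    - [0.002, -0.05, -0.2]
    - [0.004, -0.08, -0.22]
    - [0.006, -0.11, -0.23]
    - [0.008, -0.15, -0.24]
    - [0.011, -0.188, -0.25]
  rotation:
    - [0, 0, 0]
    - [0, 0, 0]
    - [0, 0, 0.12]
    - [0, 0, 0.24]
    - [0, 0, 0.36]
    - [0, 0, 0.48]
    - [0, 0, 0.6]
    - [0, 0, 0.72]
    - [0, 0, 0.84]
    - [0, 0, 0.96]

```text
time: 6.87
position: [0.4999, 0.1587, 0.2559]
orientation: [[-0.801, 0.598, -0.0], [0.598, 0.801, -0.0], [0.0, -0.0, -1.0]]
ft_force: [0.7, 1.2, -1.0]
gripper_width: 0.0167
finger_force: 29.6
```

Call:
arm_command:
  dp:
    - [0, 0, 0]
    - [0, 0, 0]
    - [0, 0, 0]
    - [0, 0, 0]
    - [0, 0, 0]
    - [0, 0, 0]
    - [0, 0, 0]
    - [0, 0, 0]
    - [0, 0, 0]
    - [0, 0, 0]
  rotation:
    - [0, 0, 0.12]
    - [0, 0, 0.24]
    - [0, 0, 0.36]
    - [0, 0, 0.48]
    - [0, 0, 0.6]
    - [0, 0, 0.72]
    - [0, 0, 0.84]
    - [0, 0, 0.96]
    - [0, 0, 1.08]
    - [0, 0, 1.2]

```text
time: 7.7
position: [0.4994, 0.1599, 0.2549]
orientation: [[0.269, 0.963, -0.001], [0.963, -0.269, -0.001], [-0.001, -0.001, -1.0]]
ft_force: [-0.3, -1.4, -0.3]
gripper_width: 0.0173
finger_force: 29.6
```

Call:
arm_command:
  dp:
    - [0, 0, 0]
    - [0, 0, 0]
    - [0, 0, 0]
    - [0, 0, 0]
    - [0, 0, 0]
    - [0, 0, 0]
    - [0, 0, 0]
    - [0, 0, 0]
    - [0, 0, 0]
    - [0, 0, 0]
  rotation:
    - [0, 0, 0.12]
    - [0, 0, 0.24]
    - [0, 0, 0.36]
    - [0, 0, 0.48]
    - [0, 0, 0.6]
    - [0, 0, 0.72]
    - [0, 0, 0.84]
    - [0, 0, 0.96]
    - [0, 0, 0.98]
    - [0, 0, 0.98]

```text
time: 8.53
position: [0.4996, 0.1602, 0.255]
orientation: [[0.947, 0.321, -0.001], [0.321, -0.947, -0.001], [-0.001, 0.001, -1.0]]
ft_force: [0.0, -1.1, -0.3]
gripper_width: 0.0172
finger_force: 29.5
```

Run:
```python
from h import *
w=cam('wrist');s=cam('side');c=cam('scene')
o=r.get_obs();print(o['position'],o['gripper_width'],o['qpos'][-1])
O=np.zeros((600,800,3),np.uint8);O[:420,:560]=w['color'];O[:,560:]=cv2.resize(c['color'][150:300,300:360+0],(240,600)) 
x=cv2.resize(s['color'][90:250,200:400],(225,180));O[420:,:225]=x
x=cv2.resize(c['color'][150:270,290:450],(240,180));O[420:,230:470]=x;O[:,560:]=0
# project held rail on side
cv2.imwrite('pics/v4.png',O)
print(proj(s,o['position']+np.array([0,0,.012])))
```

```text
[0.49992377 0.16021675 0.25538219] 0.017400781447037755 -72.54708873921683
(np.float64(301.0508486086506), np.float64(116.5707543655196))
```

View pics/v4.png

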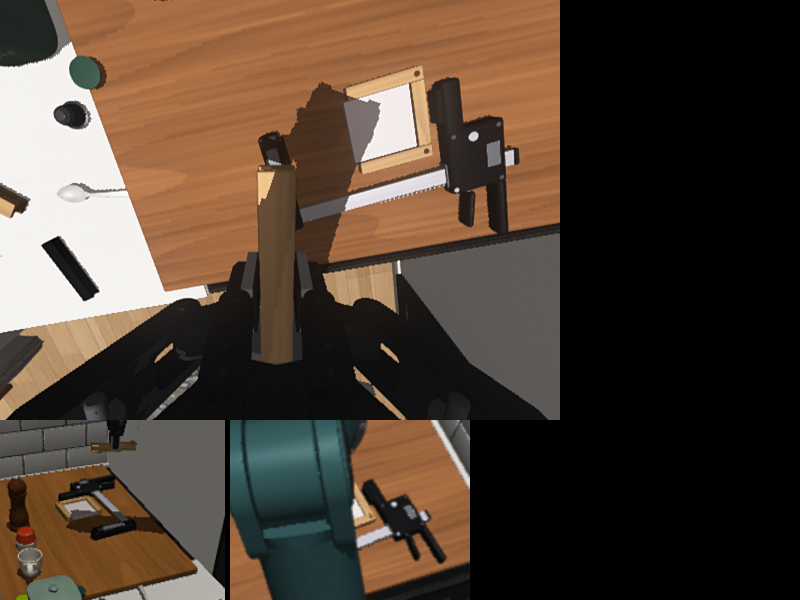

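The wrist view shows the rail held centrally. The trivet's frame corners are near (424,67), (432,161), (346,100) and (362,172), the far jaw is at (275,170), the housing at (475,155), and the trigger and handle at (467,208) and (497,208). I'll fit the trivet's pose numerically and check the rail's +y face in the side picture.

```bash
cat > fit.py <<'E'
from h import *
from scipy.optimize import minimize
w=load('wrist');im=w['color'];h=cv2.cvtColor(im,cv2.COLOR_BGR2HSV)
for p in[(428,110),(395,160),(385,83),(395,120),(350,90),(440,120),(365,140),(300,60)]:print(p,im[p[1],p[0]],h[p[1],p[0]])
E
python3 fit.py
python3 - <<'E'
from h import *
s=load('side');o=r.get_obs();p=o['position'];R=o['orientation']
import sys
# rail: bottom at TCP-.0059+.018 ; +y face centre = p - R[:,1]*.009
for dx in(-.04,-.03,.03,.04):
  print(dx,[int(s['color'][int(round(v)),int(round(u))].mean()) for u,v in [proj(s,np.array([0,0,.012+z])+p+R[:,0]*dx-R[:,1]*.009) for z in np.arange(-.006,.026,.002)]])
E
```

```text
(428, 110) [ 74 111 168] [ 12 143 168]
(395, 160) [130 177 220] [ 16 104 220]
(385, 83) [128 178 221] [ 16 107 221]
(395, 120) [234 236 243] [  7   9 243]
(350, 90) [128 179 224] [ 16 109 224]
(440, 120) [43 47 56] [ 9 59 56]
(365, 140) [108 112 121] [  9  27 121]
(300, 60) [ 65 105 163] [ 12 153 163]
-0.04 [96, 100, 100, 88, 46, 46, 48, 57, 57, 50, 46, 46, 48, 38, 28, 33]
-0.03 [97, 97, 97, 88, 88, 42, 46, 46, 52, 52, 49, 49, 52, 38, 38, 64]
0.03 [82, 86, 92, 92, 85, 49, 45, 45, 50, 50, 50, 54, 51, 51, 41, 52]
0.04 [83, 88, 77, 77, 48, 75, 75, 44, 48, 48, 50, 53, 47, 47, 38, 51]
```

```bash
cat > fit.py <<'E'
from h import *
from scipy.optimize import minimize
w=load('wrist');im=w['color'];h=cv2.cvtColor(im,cv2.COLOR_BGR2HSV).astype(int)
M=((h[...,1]>75)&(h[...,1]<132)&(h[...,2]>185)).astype(np.uint8)
M[:60]=0;M[185:]=0;M[:,:340]=0;M[:,440:]=0
print(M.sum())
# shadow mask: unsure pixels (dark)
U=np.array([(-55,-55),(55,-55),(55,37),(37,37),(37,-37),(-37,-37),(-37,37),(-55,37)])/1e3
def mask(x,y,a,S=8):
    c,s=np.cos(a),np.sin(a);P=U@np.array([[c,s],[-s,c]])+[x,y]
    q=np.array([proj(w,(*p,.036)) for p in P])
    m=np.zeros((420*1,560*1),np.uint8);m=np.zeros((150*S,140*S),np.uint8)
    cv2.fillPoly(m,[np.round((q-[320,50]+.5)*S).astype(np.int32)],255)
    return cv2.resize(m,(140,150),interpolation=cv2.INTER_AREA)/255.
valid=(im.max(2)>150)[50:200,320:460]   # lit pixels only
T=M[50:200,320:460]
valid=cv2.dilate(T,np.ones((7,7)))>0
# tile shadow region excluded
sh=cv2.dilate((im.max(2)[50:200,320:460]<125).astype(np.uint8),np.ones((1,1)))>0
J=lambda p:np.sum(((mask(*p)-T)**2)[valid])
best=None
for a0 in(.15,.25,.35,.45):
    res=minimize(J,[.6,.05,a0],method='Nelder-Mead',options=dict(initial_simplex=[[.6,.05,a0],[.62,.05,a0],[.6,.075,a0],[.6,.05,a0+.1]],xatol=1e-5))
    print(res.x,res.fun)
    if best is None or res.fun<best.fun:best=res
x,y,a=best.x;print('trivet',x,y,np.degrees(a))
v=im.copy();m=mask(x,y,a);v[50:200,320:460][(m>.3)&(m<.7)]=(0,0,255)
O=cv2.resize(v[50:250,250:530],None,fx=2.85,fy=2.85,interpolation=cv2.INTER_NEAREST);cv2.imwrite('pics/v5.png',O)
E
python3 fit.py
```

```text
2556
[0.60278722 0.05576287 0.61359494] 588.0082737408688
[0.60255151 0.05628474 0.61081587] 584.4873202614378
[0.60271483 0.05617596 0.60341895] 584.5860976547482
[0.60256934 0.05594569 0.60769021] 581.0564859669358
trivet 0.6025693379200068 0.05594568999664257 34.8180845212731
```

View pics/v5.png

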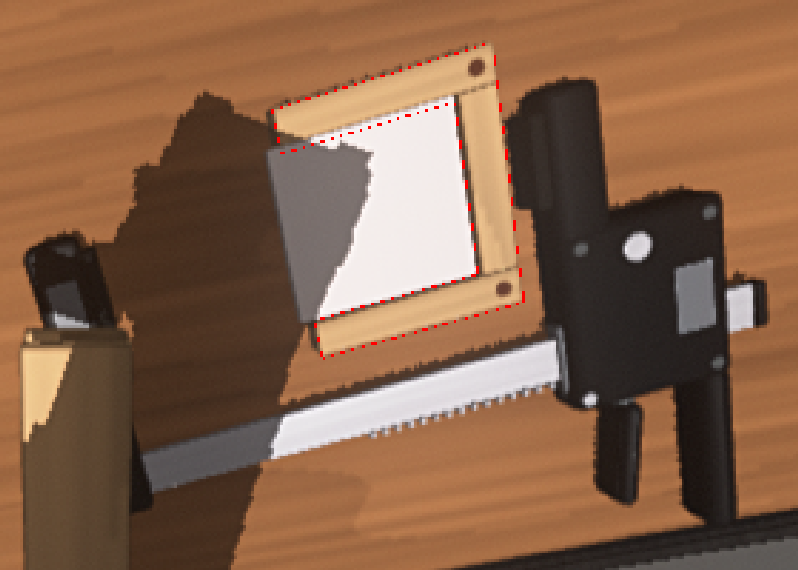

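The overlay fits the frame exactly. The trivet is at (0.603, 0.056), yaw 34.8°, and the clamp looks parallel to it. From the same picture I'll take clamp points: handle and housing back edge (enlarged (727,200) to (735,515)), handle end (720,522), trigger front (598,460), trigger end (618,503). I'll also work out the placing move.

Run:
```python
from h import *
w=load('wrist');g=lambda x,y:(250+x/2.85,50+y/2.85)
a=np.radians(34.8);x0=np.array([.6026,.0559]);Rt=np.array([[np.cos(a),-np.sin(a)],[np.sin(a),np.cos(a)]])
for n,p in dict(back1=(722,200),back2=(735,515),hend=(720,523),trigfront=(598,460),trigtopL=(603,405),trigend=(618,503),trigbackend=(638,497),handfrontTop=(677,380),handfrontBot=(703,510),nearpadL=(513,125),nearpadR=(524,205),bar1=(145,455),bar2=(555,340),housTL=(610,210)).items():
    z=.044 if n[:4]!='bar1' else .035
    P=onz(w,*g(*p),z)[:2];print(n,P.round(4),(1e3*Rt.T@(P-x0)).round(1))
# far jaw from wrist1
o=r.get_obs();R=o['orientation'];T=w['camera_from_world']
Ti=np.linalg.inv(T);M=np.eye(4);M[:3,:3]=R;M[:3,3]=o['position'];rel=np.linalg.inv(M)@Ti
M2=np.eye(4);M2[:3,:3]=[[-.969,-.248,0],[-.248,.969,-.001],[0,-.002,-1]];M2[:3,3]=[.4519,.3569,.2638]
c=dict(w);c['camera_from_world']=np.linalg.inv(M2@rel)
for p in[(117.5,183.3),(133.3,209.2),(26/1,0)]:
    P=onz(c,*p,.04)[:2];print('farpad',P.round(4),(1e3*Rt.T@(P-x0)).round(1))
for p in[(58,181),(88,242)]:
    P=onz(c,*p,.036)[:2];print('frame',P.round(4),(1e3*Rt.T@(P-x0)).round(1))
t=x0+Rt@[0,.078];p=o['position'];print(t,R.T@(np.append(t,p[2])-p),o['position'])
```

```text
back1 [ 0.6533 -0.0764] [ -33.9 -137.5]
back2 [ 0.5297 -0.1619] [-184.2 -137.2]
hend [ 0.5238 -0.1574] [-186.4 -130.1]
trigfront [ 0.5334 -0.0856] [-137.6  -76.7]
trigtopL [ 0.5577 -0.0743] [-111.2  -81.3]
trigend [ 0.5173 -0.1056] [-162.3  -83.9]
trigbackend [ 0.523  -0.1131] [-161.8  -93.3]
handfrontTop [ 0.5788 -0.1001] [-108.6 -114.5]
handfrontBot [ 0.5271 -0.146 ] [-177.2 -122.6]
nearpadL [0.6515 0.0217] [ 20.7 -56. ]
nearpadR [0.6246 0.0022] [-12.6 -56.7]
bar1 [0.4653 0.1143] [-79.4 126.3]
bar2 [ 0.5774 -0.0387] [-74.7 -63.3]
housTL [ 0.6345 -0.0335] [-24.8 -91.6]
farpad [0.5157 0.1529] [-16.  129.3]
farpad [0.5472 0.1769] [ 23.6 131. ]
farpad [0.3295 0.0372] [-234.9  140.5]
frame [0.5337 0.073 ] [-46.8  53.3]
frame [0.6155 0.1167] [45.3 42.6]
[0.55808434 0.11994964] [ 4.21619947e-02  5.68019259e-02 -1.95098221e-05] [0.49992377 0.16021675 0.25538219]
```

The clamp is parallel to the trivet, with its origin at about (-83,-105) mm in the trivet frame. The far pad is at y≈130 and the near gap is about 6 mm, which agrees with the text. I'll place the rail at trivet y≈78 mm.

Call:
arm_command:
  dp:
    - [0.008, 0.01, 0]
    - [0.016, 0.02, 0.02]
    - [0.024, 0.035, 0.04]
    - [0.034, 0.048, 0.06]
    - [0.042, 0.057, 0.08]
    - [0.042, 0.057, 0.11]
    - [0.042, 0.057, 0.14]
    - [0.042, 0.057, 0.16]
    - [0.042, 0.057, 0.17]
    - [0.042, 0.057, 0.17]
  rotation:
    - [0, 0, -0.07]
    - [0, 0, -0.14]
    - [0, 0, -0.21]
    - [0, 0, -0.281]
    - [0, 0, -0.281]
    - [0, 0, -0.281]
    - [0, 0, -0.281]
    - [0, 0, -0.281]
    - [0, 0, -0.281]
    - [0, 0, -0.281]

```text
time: 9.52
position: [0.5566, 0.1194, 0.0835]
orientation: [[0.822, 0.57, -0.004], [0.57, -0.822, -0.001], [-0.004, -0.002, -1.0]]
ft_force: [-0.3, -0.1, -0.5]
gripper_width: 0.017
finger_force: 29.5
```

Run:
```python
from h import *
o=r.get_obs();R=o['orientation'];p=o['position'];print(p,np.degrees(np.arctan2(R[1,1],R[0,1])),R.T@(np.array([.5581,.12,.0065])-p),R[2])
```

```text
[0.5566095  0.11936061 0.08350984] -55.2494220218981 [0.00188728 0.00045925 0.07700243] [-0.00387196 -0.00175307 -0.99999097]
```

Call:
arm_command:
  dp:
    - [0.001, 0, 0.02]
    - [0.001, 0, 0.04]
    - [0.001, 0, 0.055]
    - [0.001, 0, 0.065]
    - [0.001, 0, 0.072]
    - [0.001, 0, 0.076]
    - [0.001, 0, 0.078]
    - [0.001, 0, 0.078]
    - [0.001, 0, 0.078]
    - [0.001, 0, 0.078]
  rotation:
    - [0, 0, 0]
    - [0, 0, 0]
    - [0, 0, 0]
    - [0, 0, 0]
    - [0, 0, 0]
    - [0, 0, 0]
    - [0, 0, 0]
    - [0, 0, 0]
    - [0, 0, 0]
    - [0, 0, 0]

```text
time: 10.35
position: [0.5595, 0.1203, 0.0082]
orientation: [[0.822, 0.57, 0.001], [0.57, -0.822, 0.0], [0.001, 0.0, -1.0]]
ft_force: [-0.0, -0.5, -1.2]
gripper_width: 0.0169
finger_force: 29.5
```

Call:
arm_command:
  dp:
    - [-0.001, 0, 0.0015]
    - [-0.001, 0, 0.0025]
    - [-0.001, 0, 0.0025]
    - [-0.001, 0, 0.0025]
    - [-0.001, 0, 0.0025]
  rotation:
    - [0, 0, 0]
    - [0, 0, 0]
    - [0, 0, 0]
    - [0, 0, 0]
    - [0, 0, 0]

```text
time: 10.77
position: [0.5583, 0.1197, 0.0059]
orientation: [[0.822, 0.569, 0.001], [0.569, -0.822, 0.001], [0.001, -0.0, -1.0]]
ft_force: [-1.6, -0.1, 5.5]
gripper_width: 0.0174
finger_force: 30.2
```

Call:
arm_command:
  dp:
    - [0, 0, 0]
    - [0, 0, 0]
    - [0, 0, 0]
    - [0, 0, 0]
    - [0, 0, 0]
    - [0, 0, 0]
    - [0, 0, 0]
    - [0, 0, 0]
  rotation:
    - [0, 0, 0]
    - [0, 0, 0]
    - [0, 0, 0]
    - [0, 0, 0]
    - [0, 0, 0]
    - [0, 0, 0]
    - [0, 0, 0]
    - [0, 0, 0]
  jaw: -0.3

```text
time: 11.43
position: [0.5581, 0.1196, 0.0049]
orientation: [[0.822, 0.569, -0.0], [0.569, -0.822, -0.0], [-0.0, 0.0, -1.0]]
ft_force: [0.2, -0.4, -0.8]
gripper_width: 0.03
finger_force: 0.0
```

Call:
arm_command:
  dp:
    - [0, 0, -0.01]
    - [0, 0, -0.03]
    - [0, 0, -0.06]
    - [0, 0, -0.1]
    - [0, 0, -0.14]
    - [0, 0, -0.18]
    - [0, 0, -0.21]
    - [0, 0, -0.23]
    - [0, 0, -0.23]
    - [0, 0, -0.23]
  rotation:
    - [0, 0, 0]
    - [0, 0, 0]
    - [0, 0, 0]
    - [0, 0, 0]
    - [0, 0, 0]
    - [0, 0, 0]
    - [0, 0, 0]
    - [0, 0, 0]
    - [0, 0, 0]
    - [0, 0, 0]

```text
time: 12.27
position: [0.5586, 0.1198, 0.2367]
orientation: [[0.822, 0.569, 0.003], [0.569, -0.822, 0.002], [0.003, 0.0, -1.0]]
ft_force: [0.6, -1.0, -0.9]
gripper_width: 0.0299
finger_force: 0.0
```

Run:
```python
from h import *
w=cam('wrist');cam('side')
o=r.get_obs();R=o['orientation'];print(o['position'],o['qpos'])
a=np.radians(34.8);x0=np.array([.6026,.0559]);Rt=np.array([[np.cos(a),-np.sin(a)],[np.sin(a),np.cos(a)]])
O=w['color'].copy()
def pt(x,y,z,c):
    q=proj(w,np.append(x0+Rt@[x,y],z));print((x,y),np.round(q,1));cv2.circle(O,tuple(int(round(8*v)) for v in q),8,c,1,shift=3)
for x,y in[(-55,-55),(55,-55),(55,37),(-55,37),(-55,69),(55,69),(-55,87),(55,87)]:pt(x/1e3,y/1e3,.036,(0,0,255))
pt(-.131,-.1214,.044,(0,255,0));pt(-.131,-.1374,.044,(0,255,255));pt(-.131,-.0864,.044,(255,255,0));pt(-.111,-.0864,.044,(255,255,0));pt(.0,.130,.04,(255,0,255))
cv2.imwrite('pics/v6.png',cv2.resize(O,(800,600),interpolation=cv2.INTER_CUBIC))
```

```text
[0.55695542 0.11970155 0.23427754] [-44.61634867  25.2911667   38.38049703 112.50133511 -20.54164289
  49.15883182 -50.49147498]
(-0.055, -0.055) [378.3 220.9]
(0.055, -0.055) [388.1 134.6]
(0.055, 0.037) [310.9 134.8]
(-0.055, 0.037) [308.1 221.1]
(-0.055, 0.069) [283.6 221.2]
(0.055, 0.069) [284.1 134.9]
(-0.055, 0.087) [269.9 221.2]
(0.055, 0.087) [269.  134.9]
(-0.131, -0.1214) [423.1 275. ]
(-0.131, -0.1374) [434.8 275. ]
(-0.131, -0.0864) [397.4 275.1]
(-0.111, -0.0864) [399.3 262. ]
(0.0, 0.13) [234.7 180.9]
```

View pics/v6.png

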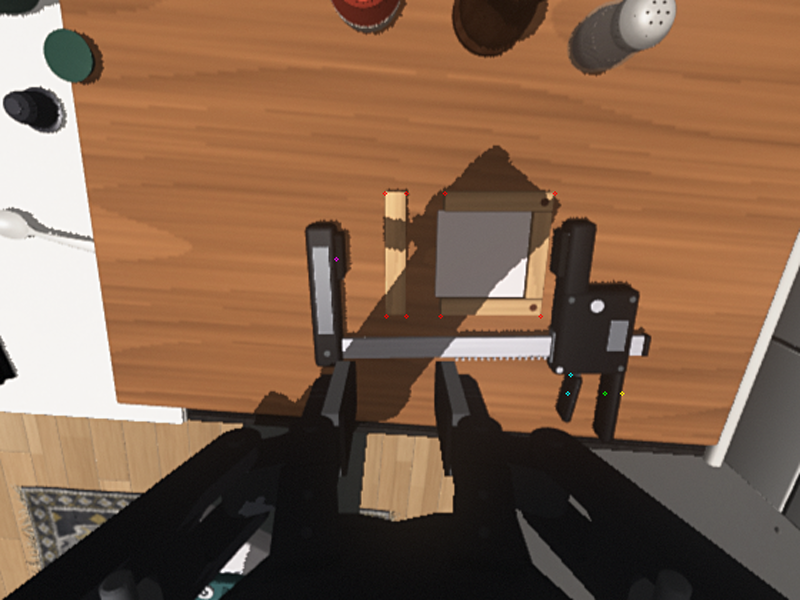

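The rail lies parallel to the frame with its groove side towards the tile. The projected corners land exactly on it, and the predicted squeeze point (605,393) sits at the handle's front edge as expected. Next I'll open fully and go above the squeeze point.

Call:
arm_command:
  dp:
    - [-0.01, 0.02, 0]
    - [-0.03, 0.045, 0]
    - [-0.045, 0.07, 0]
    - [-0.06, 0.095, 0.01]
    - [-0.075, 0.12, 0.02]
    - [-0.09, 0.145, 0.04]
    - [-0.105, 0.17, 0.06]
    - [-0.12, 0.19, 0.09]
    - [-0.13, 0.2015, 0.11]
    - [-0.13, 0.2015, 0.135]
  rotation:
    - [0, 0, 0]
    - [0, 0, 0]
    - [0, 0, 0]
    - [0, 0, 0]
    - [0, 0, 0]
    - [0, 0, 0]
    - [0, 0, 0]
    - [0, 0, 0]
    - [0, 0, 0]
    - [0, 0, 0]
  jaw: 1
  squeeze: 20

```text
time: 13.2
position: [0.5639, -0.1255, 0.0981]
orientation: [[0.826, 0.564, -0.002], [0.564, -0.826, -0.003], [-0.004, 0.001, -1.0]]
ft_force: [0.4, -0.3, 0.4]
gripper_width: 0.0855
finger_force: 0.0
```

Call:
arm_command:
  dp:
    - [0, 0, 0]
    - [0, 0, 0]
    - [0, 0, 0]
    - [0, 0, 0]
  rotation:
    - [0, 0, 0]
    - [0, 0, 0]
    - [0, 0, 0]
    - [0, 0, 0]

```text
time: 13.53
position: [0.5669, -0.1193, 0.101]
orientation: [[0.821, 0.571, 0.002], [0.571, -0.821, 0.0], [0.001, 0.001, -1.0]]
ft_force: [0.2, 0.9, -0.2]
gripper_width: 0.0854
finger_force: 0.0
```

Run:
```python
from h import *
o=r.get_obs();R=o['orientation'];p=o['position'];print(p,np.degrees(np.arctan2(R[1,1],R[0,1])),R.T@(np.array([.5652,-.1198,.004])-p),R[2],o['qpos'],o['gripper_width'])
```

```text
[ 0.56692331 -0.11933244  0.10095392] -55.209446831735924 [-0.00181467 -0.00068345  0.09695098] [ 1.36807033e-03  8.67833948e-04 -9.99998688e-01] [-13.14621436  35.63021351  29.35205651 116.93049468 -30.09837721
  34.76070704 -18.354082  ] 0.08543818786604385
```

Call:
arm_command:
  dp:
    - [-0.001, -0.0005, 0.015]
    - [-0.001, -0.0005, 0.03]
    - [-0.001, -0.0005, 0.043]
    - [-0.001, -0.0005, 0.052]
    - [-0.001, -0.0005, 0.06]
    - [-0.001, -0.0005, 0.066]
    - [-0.001, -0.0005, 0.07]
    - [-0.001, -0.0005, 0.074]
  rotation:
    - [0, 0, 0]
    - [0, 0, 0]
    - [0, 0, 0]
    - [0, 0, 0]
    - [0, 0, 0]
    - [0, 0, 0]
    - [0, 0, 0]
    - [0, 0, 0]

```text
time: 14.2
position: [0.5651, -0.1203, 0.0258]
orientation: [[0.822, 0.569, 0.0], [0.569, -0.822, -0.0], [0.0, 0.0, -1.0]]
ft_force: [-0.1, 0.6, -0.9]
gripper_width: 0.0855
finger_force: 0.0
```

Call:
arm_command:
  dp:
    - [0, 0, 0.004]
    - [0, 0, 0.008]
    - [0, 0, 0.011]
    - [0, 0, 0.014]
    - [0, 0, 0.017]
    - [0, 0, 0.02]
    - [0, 0, 0.022]
    - [0, 0, 0.022]
  rotation:
    - [0, 0, 0]
    - [0, 0, 0]
    - [0, 0, 0]
    - [0, 0, 0]
    - [0, 0, 0]
    - [0, 0, 0]
    - [0, 0, 0]
    - [0, 0, 0]

```text
time: 14.87
position: [0.5646, -0.1201, 0.0036]
orientation: [[0.822, 0.569, -0.001], [0.569, -0.822, 0.0], [-0.0, -0.0, -1.0]]
ft_force: [0.1, 0.3, -0.3]
gripper_width: 0.0854
finger_force: 0.0
```

Call:
arm_command:
  dp:
    - [0, 0, 0]
    - [0, 0, 0]
    - [0, 0, 0]
    - [0, 0, 0]
    - [0, 0, 0]
    - [0, 0, 0]
    - [0, 0, 0]
    - [0, 0, 0]
  rotation:
    - [0, 0, 0]
    - [0, 0, 0]
    - [0, 0, 0]
    - [0, 0, 0]
    - [0, 0, 0]
    - [0, 0, 0]
    - [0, 0, 0]
    - [0, 0, 0]
  jaw: -1
  squeeze: 20

```text
time: 15.53
position: [0.5672, -0.1234, 0.0051]
orientation: [[0.823, 0.568, 0.005], [0.568, -0.823, -0.005], [0.002, 0.007, -1.0]]
ft_force: [2.3, -5.6, 3.8]
gripper_width: 0.026
finger_force: 21.3
```

The first stroke reached full squeeze (26 mm). I'll shift 2 mm towards the handle to centre the grip and keep pumping.

Call:
arm_command:
  dp:
    - [0, 0.002, 0]
    - [0, 0.002, 0]
    - [0, 0.002, 0]
    - [0, 0.002, 0]
    - [0, 0.002, 0]
    - [0, 0.002, 0]
    - [0, 0.002, 0]
    - [0, 0.002, 0]
    - [0, 0.002, 0]
  rotation:
    - [0, 0, 0]
    - [0, 0, 0]
    - [0, 0, 0]
    - [0, 0, 0]
    - [0, 0, 0]
    - [0, 0, 0]
    - [0, 0, 0]
    - [0, 0, 0]
    - [0, 0, 0]
  jaw: 1

```text
time: 16.28
position: [0.5661, -0.1218, 0.004]
orientation: [[0.822, 0.569, 0.0], [0.569, -0.822, -0.0], [0.0, 0.0, -1.0]]
ft_force: [-0.0, 0.3, -0.2]
gripper_width: 0.0854
finger_force: 0.0
```

Call:
arm_command:
  dp:
    - [0, 0, 0]
    - [0, 0, 0]
    - [0, 0, 0]
    - [0, 0, 0]
    - [0, 0, 0]
    - [0, 0, 0]
    - [0, 0, 0]
    - [0, 0, 0]
  rotation:
    - [0, 0, 0]
    - [0, 0, 0]
    - [0, 0, 0]
    - [0, 0, 0]
    - [0, 0, 0]
    - [0, 0, 0]
    - [0, 0, 0]
    - [0, 0, 0]
  jaw: -1

```text
time: 16.95
position: [0.5671, -0.1232, 0.0044]
orientation: [[0.823, 0.569, 0.002], [0.569, -0.823, -0.002], [0.001, 0.003, -1.0]]
ft_force: [1.4, -2.9, 1.5]
gripper_width: 0.0258
finger_force: 21.3
```

Run:
```python
from h import *
s=cam('side');o=r.get_obs();print(o['time'],o['position'],o['gripper_width'])
# far jaw pale strip vs pads: expected positions along trivet y profile at x=0 ,z=.04
a=np.radians(34.8);x0=np.array([.6026,.0559]);Rt=np.array([[np.cos(a),-np.sin(a)],[np.sin(a),np.cos(a)]])
for y in range(20,160,4):
    u,v=proj(s,np.append(x0+Rt@[0.01,y/1e3],.036));print(y,s['color'][int(round(v)),int(round(u))],end=';')
```

```text
17.0 [ 0.56708994 -0.12318516  0.00438411] 0.025841079211491754
20 [161 166 178];24 [161 166 178];28 [161 165 177];32 [161 165 177];36 [162 166 178];40 [168 172 186];44 [173 178 190];48 [121 122 130];52 [126 126 132];56 [47 49 56];60 [43 45 54];64 [ 0 24 52];68 [ 60 105 146];72 [ 60 105 146];76 [ 70 118 154];80 [ 74 124 165];84 [ 74 124 165];88 [22 31 40];92 [22 31 40];96 [40 35 33];100 [32 31 30];104 [77 74 71];108 [36 34 34];112 [62 59 57];116 [14 15 16];120 [12 11 11];124 [7 7 4];128 [7 7 7];132 [7 7 5];136 [7 7 5];140 [5 2 0];144 [14 33 56];148 [14 33 56];152 [ 34  78 126];156 [ 31  73 118];
```

Two strokes have drawn the jaw about 24 mm (side profile: jaw inner face near y≈100-105, rail still at 69-87). Three more free strokes follow.

Call:
arm_command:
  dp:
    - [0, 0.001, 0]
    - [0, 0.001, 0]
    - [0, 0.001, 0]
    - [0, 0.001, 0]
    - [0, 0.001, 0]
    - [0, 0.001, 0]
    - [0, 0.001, 0]
    - [0, 0.001, 0]
    - [0, 0.001, 0]
  rotation:
    - [0, 0, 0]
    - [0, 0, 0]
    - [0, 0, 0]
    - [0, 0, 0]
    - [0, 0, 0]
    - [0, 0, 0]
    - [0, 0, 0]
    - [0, 0, 0]
    - [0, 0, 0]
  jaw: 1

```text
time: 17.75
position: [0.5666, -0.1227, 0.004]
orientation: [[0.822, 0.569, 0.0], [0.569, -0.822, -0.0], [0.0, 0.0, -1.0]]
ft_force: [-1.3, -0.2, 0.4]
gripper_width: 0.0854
finger_force: 0.0
```

Call:
arm_command:
  dp:
    - [0, 0, 0]
    - [0, 0, 0]
    - [0, 0, 0]
    - [0, 0, 0]
    - [0, 0, 0]
    - [0, 0, 0]
    - [0, 0, 0]
    - [0, 0, 0]
  rotation:
    - [0, 0, 0]
    - [0, 0, 0]
    - [0, 0, 0]
    - [0, 0, 0]
    - [0, 0, 0]
    - [0, 0, 0]
    - [0, 0, 0]
    - [0, 0, 0]
  jaw: -1

```text
time: 18.42
position: [0.5673, -0.1233, 0.0042]
orientation: [[0.822, 0.569, 0.001], [0.569, -0.822, -0.001], [0.001, 0.002, -1.0]]
ft_force: [0.0, 0.1, 1.5]
gripper_width: 0.0262
finger_force: 20.7
```

Call:
arm_command:
  dp:
    - [0, 0, 0]
    - [0, 0, 0]
    - [0, 0, 0]
    - [0, 0, 0]
    - [0, 0, 0]
    - [0, 0, 0]
    - [0, 0, 0]
    - [0, 0, 0]
    - [0, 0, 0]
  rotation:
    - [0, 0, 0]
    - [0, 0, 0]
    - [0, 0, 0]
    - [0, 0, 0]
    - [0, 0, 0]
    - [0, 0, 0]
    - [0, 0, 0]
    - [0, 0, 0]
    - [0, 0, 0]
  jaw: 1

```text
time: 19.17
position: [0.5667, -0.1227, 0.004]
orientation: [[0.822, 0.569, 0.0], [0.569, -0.822, -0.0], [0.0, 0.0, -1.0]]
ft_force: [0.4, 0.1, 0.2]
gripper_width: 0.0854
finger_force: 0.0
```

Call:
arm_command:
  dp:
    - [0, 0, 0]
    - [0, 0, 0]
    - [0, 0, 0]
    - [0, 0, 0]
    - [0, 0, 0]
    - [0, 0, 0]
    - [0, 0, 0]
    - [0, 0, 0]
  rotation:
    - [0, 0, 0]
    - [0, 0, 0]
    - [0, 0, 0]
    - [0, 0, 0]
    - [0, 0, 0]
    - [0, 0, 0]
    - [0, 0, 0]
    - [0, 0, 0]
  jaw: -1

```text
time: 19.83
position: [0.5674, -0.1234, 0.0043]
orientation: [[0.822, 0.569, 0.002], [0.569, -0.822, -0.001], [0.001, 0.002, -1.0]]
ft_force: [0.4, -0.6, 0.8]
gripper_width: 0.0259
finger_force: 20.9
```

```bash
cat > prof.py <<'E'
from h import *
s=cam('side');o=r.get_obs();print(o['time'],o['position'],o['gripper_width'])
a=np.radians(34.8);x0=np.array([.6026,.0559]);Rt=np.array([[np.cos(a),-np.sin(a)],[np.sin(a),np.cos(a)]])
for x in(-.045,0.01,.045):
  print(x)
  for y in range(-70,110,4):
    u,v=proj(s,np.append(x0+Rt@[x,y/1e3],.036));print(y,*s['color'][int(round(v)),int(round(u))],end=';')
E
python3 prof.py
```

```text
19.8833 [ 0.56733364 -0.12343707  0.00427572] 0.025932427495207654
-0.045
-70 4 2 1;-66 0 0 0;-62 0 0 0;-58 46 83 117;-54 46 83 117;-50 50 88 125;-46 50 88 125;-42 17 31 40;-38 17 31 40;-34 63 108 142;-30 63 108 142;-26 72 119 158;-22 72 119 158;-18 72 120 158;-14 72 120 158;-10 72 119 156;-6 68 116 154;-2 70 118 154;2 68 116 154;6 71 118 155;10 67 114 152;14 71 118 154;18 69 116 153;22 70 116 154;26 68 117 154;30 72 121 159;34 60 100 132;38 38 67 88;42 32 53 72;46 28 50 70;50 28 61 94;54 60 103 140;58 64 110 148;62 72 123 162;66 52 86 113;70 74 104 129;74 87 88 91;78 86 78 72;82 95 90 87;86 47 44 43;90 47 44 43;94 15 15 15;98 13 11 12;102 9 6 9;106 8 7 7;0.01
-70 15 15 13;-66 4 1 0;-62 4 1 0;-58 53 76 93;-54 53 76 93;-50 86 132 169;-46 86 132 169;-42 47 87 116;-38 36 59 80;-34 79 89 102;-30 155 157 170;-26 153 157 168;-22 165 168 180;-18 164 167 179;-14 160 164 176;-10 161 164 176;-6 161 165 176;-2 161 165 177;2 161 165 176;6 161 165 177;10 161 165 177;14 161 165 177;18 161 165 177;22 160 165 177;26 160 165 177;30 161 165 177;34 162 166 178;38 162 165 178;42 169 172 184;46 174 176 188;50 107 106 112;54 65 111 146;58 70 116 153;62 49 77 102;66 37 62 83;70 14 10 5;74 35 32 30;78 35 32 30;82 37 35 34;86 37 35 34;90 25 23 23;94 16 16 17;98 17 17 16;102 6 4 4;106 9 8 9;0.045
-70 34 80 127;-66 12 39 65;-62 12 39 65;-58 43 81 115;-54 30 53 82;-50 30 53 82;-46 67 112 150;-42 67 112 150;-38 67 114 152;-34 67 114 152;-30 67 116 153;-26 67 116 153;-22 70 119 156;-18 70 119 156;-14 70 116 153;-10 64 112 151;-6 82 121 155;-2 62 110 148;2 85 121 154;6 64 112 149;10 64 112 149;14 64 112 151;18 64 113 151;22 63 113 152;26 65 116 154;30 70 120 160;34 57 105 141;38 36 61 80;42 36 61 80;46 66 67 71;50 126 122 127;54 64 94 123;58 66 116 155;62 66 116 155;66 76 128 170;70 76 128 170;74 38 65 85;78 24 40 53;82 22 37 48;86 79 134 174;90 32 53 70;94 32 53 70;98 28 62 101;102 28 62 101;106 28 60 96;
```

After four strokes the rail's front is near y≈54, about 24 mm of closing left (18 mm plus the 6 mm gap behind the trivet). One more stroke, then gentle ones.

Call:
arm_command:
  dp:
    - [0, 0, 0]
    - [0, 0, 0]
    - [0, 0, 0]
    - [0, 0, 0]
    - [0, 0, 0]
    - [0, 0, 0]
    - [0, 0, 0]
    - [0, 0, 0]
    - [0, 0, 0]
  rotation:
    - [0, 0, 0]
    - [0, 0, 0]
    - [0, 0, 0]
    - [0, 0, 0]
    - [0, 0, 0]
    - [0, 0, 0]
    - [0, 0, 0]
    - [0, 0, 0]
    - [0, 0, 0]
  jaw: 1

```text
time: 20.63
position: [0.5667, -0.1226, 0.004]
orientation: [[0.822, 0.569, 0.0], [0.569, -0.822, -0.0], [0.0, 0.0, -1.0]]
ft_force: [0.6, 0.2, 0.8]
gripper_width: 0.0855
finger_force: 0.0
```

Call:
arm_command:
  dp:
    - [0, 0, 0]
    - [0, 0, 0]
    - [0, 0, 0]
    - [0, 0, 0]
    - [0, 0, 0]
  rotation:
    - [0, 0, 0]
    - [0, 0, 0]
    - [0, 0, 0]
    - [0, 0, 0]
    - [0, 0, 0]
  jaw: 0.2

```text
time: 21.05
position: [0.5662, -0.1221, 0.004]
orientation: [[0.822, 0.57, -0.001], [0.57, -0.822, 0.001], [-0.0, -0.001, -1.0]]
ft_force: [-0.4, 1.3, 0.4]
gripper_width: 0.0512
finger_force: 0.8
```

Call:
arm_command:
  dp:
    - [0, 0, 0]
    - [0, 0, 0]
    - [0, 0, 0]
    - [0, 0, 0]
    - [0, 0, 0]
    - [0, 0, 0]
  rotation:
    - [0, 0, 0]
    - [0, 0, 0]
    - [0, 0, 0]
    - [0, 0, 0]
    - [0, 0, 0]
    - [0, 0, 0]
  jaw: -1

```text
time: 21.55
position: [0.5675, -0.1236, 0.0043]
orientation: [[0.822, 0.569, 0.002], [0.569, -0.822, -0.002], [0.001, 0.002, -1.0]]
ft_force: [1.1, -1.1, 2.4]
gripper_width: 0.026
finger_force: 20.9
```

```bash
python3 prof.py
```

```text
21.6 [ 0.567492   -0.12360914  0.0043163 ] 0.02607570245301321
-0.045
-70 7 5 4;-66 3 0 0;-62 3 0 0;-58 46 83 117;-54 46 83 117;-50 51 88 126;-46 51 88 126;-42 19 32 41;-38 19 32 41;-34 62 108 142;-30 62 108 142;-26 72 120 158;-22 72 120 158;-18 72 119 158;-14 72 119 158;-10 71 119 155;-6 70 116 154;-2 71 118 154;2 69 116 153;6 70 117 154;10 68 116 153;14 71 118 155;18 69 116 154;22 70 117 154;26 68 116 155;30 70 119 157;34 55 95 125;38 60 90 115;42 91 119 142;46 84 130 163;50 71 122 161;54 52 94 126;58 51 86 112;62 80 77 77;66 96 90 87;70 96 91 88;74 54 51 49;78 48 47 45;82 13 11 12;86 9 9 8;90 9 9 8;94 10 5 7;98 7 4 5;102 7 6 4;106 5 5 9;0.01
-70 15 15 14;-66 6 3 1;-62 6 3 1;-58 53 76 94;-54 53 76 94;-50 87 132 168;-46 87 132 168;-42 47 87 117;-38 35 58 79;-34 79 89 102;-30 155 159 170;-26 153 157 168;-22 166 168 180;-18 163 166 179;-14 162 165 177;-10 161 164 176;-6 161 165 176;-2 160 164 176;2 161 165 176;6 160 165 176;10 160 165 176;14 161 165 177;18 161 165 177;22 162 165 178;26 162 165 178;30 163 167 179;34 172 172 182;38 165 165 175;42 102 129 157;46 72 111 146;50 48 83 110;54 17 18 19;58 24 19 13;62 18 16 14;66 58 55 53;70 37 36 35;74 40 38 37;78 40 38 37;82 13 13 13;86 13 13 13;90 7 9 7;94 5 6 6;98 9 8 10;102 6 5 1;106 4 6 7;0.045
-70 36 80 127;-66 14 39 66;-62 14 39 66;-58 43 81 115;-54 30 53 83;-50 30 53 83;-46 67 111 149;-42 67 111 149;-38 67 114 152;-34 67 114 152;-30 67 116 153;-26 67 116 153;-22 72 120 156;-18 72 120 156;-14 71 116 153;-10 66 113 151;-6 81 121 155;-2 63 111 149;2 86 121 154;6 64 112 149;10 64 112 149;14 63 110 150;18 64 113 151;22 64 113 152;26 63 115 154;30 71 121 161;34 57 103 138;38 55 84 107;42 55 84 107;46 76 120 154;50 62 111 149;54 76 129 171;58 55 92 122;62 55 92 122;66 26 44 59;70 26 44 59;74 41 69 91;78 40 65 85;82 49 85 112;86 26 62 99;90 29 68 108;94 29 68 108;98 24 58 94;102 24 58 94;106 24 59 95;
```

The rail's front is at y≈42, parallel and meeting the tile. About 11 mm is left, so the next stroke goes in small steps.

Call:
arm_command:
  dp:
    - [0, 0, 0]
    - [0, 0, 0]
    - [0, 0, 0]
    - [0, 0, 0]
    - [0, 0, 0]
    - [0, 0, 0]
    - [0, 0, 0]
    - [0, 0, 0]
    - [0, 0, 0]
  rotation:
    - [0, 0, 0]
    - [0, 0, 0]
    - [0, 0, 0]
    - [0, 0, 0]
    - [0, 0, 0]
    - [0, 0, 0]
    - [0, 0, 0]
    - [0, 0, 0]
    - [0, 0, 0]
  jaw: 1

```text
time: 22.35
position: [0.5667, -0.1227, 0.004]
orientation: [[0.822, 0.569, 0.0], [0.569, -0.822, -0.0], [0.0, 0.0, -1.0]]
ft_force: [-0.3, 0.4, -0.3]
gripper_width: 0.0855
finger_force: 0.0
```

Call:
arm_command:
  dp:
    - [0, 0, 0]
    - [0, 0, 0]
    - [0, 0, 0]
    - [0, 0, 0]
  rotation:
    - [0, 0, 0]
    - [0, 0, 0]
    - [0, 0, 0]
    - [0, 0, 0]
  jaw: 0.5

```text
time: 22.68
position: [0.5665, -0.1225, 0.004]
orientation: [[0.822, 0.57, -0.0], [0.57, -0.822, 0.0], [-0.0, -0.0, -1.0]]
ft_force: [-0.1, 0.5, 0.0]
gripper_width: 0.064
finger_force: 0.2
```

Call:
arm_command:
  dp:
    - [0, 0, 0]
    - [0, 0, 0]
    - [0, 0, 0]
  rotation:
    - [0, 0, 0]
    - [0, 0, 0]
    - [0, 0, 0]
  jaw: 0.3

```text
time: 22.93
position: [0.5662, -0.1222, 0.004]
orientation: [[0.822, 0.57, -0.001], [0.57, -0.822, 0.001], [-0.0, -0.001, -1.0]]
ft_force: [-1.0, 0.7, 0.7]
gripper_width: 0.0553
finger_force: 0.7
```

Call:
arm_command:
  dp:
    - [0, 0, 0]
    - [0, 0, 0]
    - [0, 0, 0]
  rotation:
    - [0, 0, 0]
    - [0, 0, 0]
    - [0, 0, 0]
  jaw: 0.1

```text
time: 23.18
position: [0.566, -0.1219, 0.0039]
orientation: [[0.822, 0.57, -0.001], [0.57, -0.822, 0.001], [-0.0, -0.002, -1.0]]
ft_force: [-1.3, 2.9, 0.9]
gripper_width: 0.0466
finger_force: 1.5
```

Call:
arm_command:
  dp:
    - [0, 0, 0]
    - [0, 0, 0]
    - [0, 0, 0]
  rotation:
    - [0, 0, 0]
    - [0, 0, 0]
    - [0, 0, 0]
  jaw: -0.1

```text
time: 23.43
position: [0.5659, -0.1219, 0.0039]
orientation: [[0.822, 0.57, -0.001], [0.57, -0.822, 0.001], [-0.0, -0.002, -1.0]]
ft_force: [-2.6, 3.4, 2.7]
gripper_width: 0.0384
finger_force: 2.1
```

Call:
arm_command:
  dp:
    - [0, 0, 0]
    - [0, 0, 0]
    - [0, 0, 0]
  rotation:
    - [0, 0, 0]
    - [0, 0, 0]
    - [0, 0, 0]
  jaw: -0.2

```text
time: 23.68
position: [0.5664, -0.1223, 0.004]
orientation: [[0.822, 0.57, -0.0], [0.57, -0.822, 0.001], [-0.0, -0.001, -1.0]]
ft_force: [-3.3, 3.7, 3.6]
gripper_width: 0.0335
finger_force: 2.2
```

Call:
arm_command:
  dp:
    - [0, 0, 0]
    - [0, 0, 0]
    - [0, 0, 0]
  rotation:
    - [0, 0, 0]
    - [0, 0, 0]
    - [0, 0, 0]
  jaw: -0.3

```text
time: 23.93
position: [0.5674, -0.1234, 0.0042]
orientation: [[0.822, 0.569, 0.002], [0.569, -0.822, -0.001], [0.001, 0.002, -1.0]]
ft_force: [-2.1, 1.0, 3.2]
gripper_width: 0.0303
finger_force: 6.0
```

Call:
arm_command:
  dp:
    - [0, 0, 0]
    - [0, 0, 0]
    - [0, 0, 0]
    - [0, 0, 0]
  rotation:
    - [0, 0, 0]
    - [0, 0, 0]
    - [0, 0, 0]
    - [0, 0, 0]
  jaw: -0.36

```text
time: 24.27
position: [0.5681, -0.1242, 0.0045]
orientation: [[0.822, 0.569, 0.003], [0.569, -0.822, -0.002], [0.001, 0.004, -1.0]]
ft_force: [1.2, -1.5, 2.7]
gripper_width: 0.0276
finger_force: 16.9
```

Call:
arm_command:
  dp:
    - [0, 0, 0]
    - [0, 0, 0]
    - [0, 0, 0]
    - [0, 0, 0]
  rotation:
    - [0, 0, 0]
    - [0, 0, 0]
    - [0, 0, 0]
    - [0, 0, 0]
  jaw: -0.5

```text
time: 24.6
position: [0.568, -0.1242, 0.0044]
orientation: [[0.822, 0.569, 0.003], [0.569, -0.822, -0.003], [0.001, 0.004, -1.0]]
ft_force: [2.2, -4.0, 2.9]
gripper_width: 0.0274
finger_force: 19.2
```

```bash
python3 prof.py
```

```text
24.65 [ 0.56807223 -0.12421386  0.00446928] 0.027588167968197845
-0.045
-70 0 0 0;-66 45 79 113;-62 45 79 113;-58 54 92 130;-54 54 92 130;-50 69 117 155;-46 69 117 155;-42 15 29 38;-38 15 29 38;-34 65 107 142;-30 65 107 142;-26 71 120 158;-22 71 120 158;-18 73 121 160;-14 73 121 160;-10 72 120 156;-6 72 121 161;-2 70 118 155;2 72 121 160;6 70 118 155;10 71 120 160;14 70 117 156;18 71 121 160;22 72 122 160;26 59 98 130;30 49 83 109;34 57 97 128;38 71 122 160;42 72 125 164;46 44 80 106;50 60 92 117;54 80 79 80;58 81 71 65;62 103 97 95;66 73 69 67;70 26 24 23;74 14 13 12;78 13 11 12;82 6 6 5;86 9 5 7;90 9 5 7;94 7 5 3;98 7 0 0;102 12 29 51;106 35 80 128;0.01
-70 8 3 1;-66 33 53 68;-62 33 53 68;-58 66 111 146;-54 66 111 146;-50 61 111 147;-46 61 111 147;-42 28 46 63;-38 148 148 158;-34 154 158 170;-30 167 170 181;-26 164 167 180;-22 161 163 176;-18 161 164 177;-14 161 165 176;-10 161 164 176;-6 160 165 176;-2 162 166 177;2 161 165 177;6 161 165 178;10 161 165 178;14 161 165 177;18 161 165 177;22 163 167 179;26 163 167 179;30 165 165 174;34 102 127 154;38 73 112 144;42 47 81 108;46 44 75 97;50 20 20 21;54 15 13 12;58 21 20 18;62 13 12 12;66 31 29 28;70 18 16 17;74 17 15 15;78 17 15 15;82 8 8 8;86 8 8 8;90 10 11 11;94 7 3 1;98 6 5 0;102 4 12 20;106 30 68 108;0.045
-70 35 77 124;-66 32 65 100;-62 32 65 100;-58 29 52 85;-54 65 109 145;-50 65 109 145;-46 68 115 152;-42 68 115 152;-38 65 114 150;-34 65 114 150;-30 68 115 151;-26 68 115 151;-22 65 112 148;-18 65 112 148;-14 63 110 147;-10 64 112 149;-6 64 112 150;-2 65 114 152;2 70 117 155;6 63 113 152;10 63 113 152;14 63 114 152;18 69 116 153;22 63 114 153;26 70 121 161;30 64 111 150;34 55 94 121;38 70 115 148;42 70 115 148;46 77 129 172;50 80 135 176;54 57 95 125;58 24 41 55;62 24 41 55;66 37 64 86;70 37 64 86;74 53 88 117;78 29 61 100;82 30 68 110;86 28 70 112;90 30 70 112;94 30 70 112;98 32 74 117;102 32 74 117;106 32 73 118;
```

The trivet has been pushed about 6 mm onto the near pad and the rail's front is at about the home position. The trigger was almost fully squeezed, so it's unclear whether the jaw bears yet. Another gentle stroke will show it.

Call:
arm_command:
  dp:
    - [0, 0, 0]
    - [0, 0, 0]
    - [0, 0, 0]
    - [0, 0, 0]
    - [0, 0, 0]
    - [0, 0, 0]
    - [0, 0, 0]
    - [0, 0, 0]
    - [0, 0, 0]
  rotation:
    - [0, 0, 0]
    - [0, 0, 0]
    - [0, 0, 0]
    - [0, 0, 0]
    - [0, 0, 0]
    - [0, 0, 0]
    - [0, 0, 0]
    - [0, 0, 0]
    - [0, 0, 0]
  jaw: 1

```text
time: 25.4
position: [0.5666, -0.1226, 0.004]
orientation: [[0.822, 0.569, 0.0], [0.569, -0.822, 0.0], [0.0, -0.0, -1.0]]
ft_force: [-0.4, 1.1, -0.4]
gripper_width: 0.0857
finger_force: 0.0
```

Call:
arm_command:
  dp:
    - [0, 0, 0]
    - [0, 0, 0]
    - [0, 0, 0]
    - [0, 0, 0]
  rotation:
    - [0, 0, 0]
    - [0, 0, 0]
    - [0, 0, 0]
    - [0, 0, 0]
  jaw: 0.8

```text
time: 25.73
position: [0.5666, -0.1226, 0.004]
orientation: [[0.822, 0.569, 0.0], [0.569, -0.822, 0.0], [0.0, 0.0, -1.0]]
ft_force: [0.0, -0.0, -0.5]
gripper_width: 0.0767
finger_force: 0.0
```

Call:
arm_command:
  dp:
    - [0, 0, 0]
    - [0, 0, 0]
    - [0, 0, 0]
  rotation:
    - [0, 0, 0]
    - [0, 0, 0]
    - [0, 0, 0]
  jaw: 0.7

```text
time: 25.98
position: [0.5666, -0.1226, 0.004]
orientation: [[0.822, 0.569, 0.0], [0.569, -0.822, 0.0], [0.0, -0.0, -1.0]]
ft_force: [0.2, 0.3, -0.7]
gripper_width: 0.0724
finger_force: 0.0
```

Call:
arm_command:
  dp:
    - [0, 0, 0]
    - [0, 0, 0]
    - [0, 0, 0]
  rotation:
    - [0, 0, 0]
    - [0, 0, 0]
    - [0, 0, 0]
  jaw: 0.6

```text
time: 26.23
position: [0.5665, -0.1225, 0.004]
orientation: [[0.822, 0.569, -0.0], [0.569, -0.822, 0.0], [-0.0, -0.0, -1.0]]
ft_force: [-1.0, 0.2, -0.2]
gripper_width: 0.0683
finger_force: 0.1
```

Call:
arm_command:
  dp:
    - [0, 0, 0]
    - [0, 0, 0]
    - [0, 0, 0]
  rotation:
    - [0, 0, 0]
    - [0, 0, 0]
    - [0, 0, 0]
  jaw: 0.5

```text
time: 26.48
position: [0.5665, -0.1225, 0.004]
orientation: [[0.822, 0.57, -0.0], [0.57, -0.822, 0.0], [-0.0, -0.0, -1.0]]
ft_force: [-1.2, 1.8, 0.7]
gripper_width: 0.0642
finger_force: 0.4
```

Call:
arm_command:
  dp:
    - [0, 0, 0]
    - [0, 0, 0]
    - [0, 0, 0]
  rotation:
    - [0, 0, 0]
    - [0, 0, 0]
    - [0, 0, 0]
  jaw: 0.4

```text
time: 26.73
position: [0.5661, -0.122, 0.0039]
orientation: [[0.822, 0.57, -0.001], [0.57, -0.822, 0.001], [-0.0, -0.001, -1.0]]
ft_force: [-1.3, 1.6, 1.6]
gripper_width: 0.0599
finger_force: 1.2
```

Call:
arm_command:
  dp:
    - [0, 0, 0]
    - [0, 0, 0]
    - [0, 0, 0]
  rotation:
    - [0, 0, 0]
    - [0, 0, 0]
    - [0, 0, 0]
  jaw: 0.3

```text
time: 26.98
position: [0.5654, -0.121, 0.0038]
orientation: [[0.822, 0.57, -0.003], [0.57, -0.822, 0.003], [-0.001, -0.004, -1.0]]
ft_force: [-2.5, 4.3, 3.3]
gripper_width: 0.0555
finger_force: 2.7
```

Call:
arm_command:
  dp:
    - [0, 0, 0]
    - [0, 0, 0]
    - [0, 0, 0]
  rotation:
    - [0, 0, 0]
    - [0, 0, 0]
    - [0, 0, 0]
  jaw: 0.2

```text
time: 27.23
position: [0.5647, -0.12, 0.0038]
orientation: [[0.821, 0.57, -0.004], [0.57, -0.821, 0.004], [-0.001, -0.006, -1.0]]
ft_force: [-3.7, 5.5, 4.8]
gripper_width: 0.0515
finger_force: 3.4
```

Call:
arm_command:
  dp:
    - [0, 0, 0]
    - [0, 0, 0]
    - [0, 0, 0]
  rotation:
    - [0, 0, 0]
    - [0, 0, 0]
    - [0, 0, 0]
  jaw: 0.1

```text
time: 27.48
position: [0.5643, -0.1193, 0.0037]
orientation: [[0.821, 0.571, -0.005], [0.571, -0.821, 0.006], [-0.001, -0.007, -1.0]]
ft_force: [-4.4, 7.1, 6.2]
gripper_width: 0.0472
finger_force: 4.0
```

Call:
arm_command:
  dp:
    - [0, 0, 0]
    - [0, 0, 0]
    - [0, 0, 0]
  rotation:
    - [0, 0, 0]
    - [0, 0, 0]
    - [0, 0, 0]
  jaw: 0.0

```text
time: 27.73
position: [0.5645, -0.1197, 0.004]
orientation: [[0.821, 0.571, -0.005], [0.571, -0.821, 0.005], [-0.001, -0.007, -1.0]]
ft_force: [-4.8, 6.3, 7.1]
gripper_width: 0.0426
finger_force: 14.9
```

Call:
arm_command:
  dp:
    - [0, 0, 0]
    - [0, 0, 0]
    - [0, 0, 0]
  rotation:
    - [0, 0, 0]
    - [0, 0, 0]
    - [0, 0, 0]
  jaw: -0.1

```text
time: 27.98
position: [0.5647, -0.1199, 0.0041]
orientation: [[0.821, 0.571, -0.004], [0.571, -0.821, 0.005], [-0.001, -0.006, -1.0]]
ft_force: [-4.1, 6.4, 7.4]
gripper_width: 0.042
finger_force: 19.2
```

The trigger now stops short at 42 mm opening with 19 N, so the jaw bears on the rail. I'll hold the squeeze and check the seam.

Call:
arm_command:
  dp:
    - [0, 0, 0]
    - [0, 0, 0]
    - [0, 0, 0]
    - [0, 0, 0]
    - [0, 0, 0]
    - [0, 0, 0]
    - [0, 0, 0]
    - [0, 0, 0]
  rotation:
    - [0, 0, 0]
    - [0, 0, 0]
    - [0, 0, 0]
    - [0, 0, 0]
    - [0, 0, 0]
    - [0, 0, 0]
    - [0, 0, 0]
    - [0, 0, 0]
  jaw: -0.2

```text
time: 28.65
position: [0.5647, -0.1199, 0.0041]
orientation: [[0.821, 0.571, -0.004], [0.571, -0.821, 0.005], [-0.001, -0.006, -1.0]]
ft_force: [-3.9, 6.3, 6.9]
gripper_width: 0.0419
finger_force: 19.2
```

Run:
```python
from h import *
s=cam('side');o=r.get_obs();print(o['time'],o['position'],o['gripper_width'],o['finger_force'])
a=np.radians(34.8);x0=np.array([.6026,.0559]);Rt=np.array([[np.cos(a),-np.sin(a)],[np.sin(a),np.cos(a)]])
g=cv2.cvtColor(s['color'],cv2.COLOR_BGR2GRAY).astype(np.float32)
for x in(-.048,-.043,.043,.048):
  ys=np.arange(10,62,2);q=np.array([proj(s,np.append(x0+Rt@[x,y/1e3],.036)) for y in ys],np.float32)
  v=cv2.remap(g,q[:,:1],q[:,1:],cv2.INTER_LINEAR).ravel().astype(int);print(x,list(zip(ys.tolist(),v.tolist())))
```

```text
28.7 [ 0.5646605  -0.11988978  0.00407434] 0.04223259286986342 19.24184560775757
-0.048 [(10, 124), (12, 124), (14, 123), (16, 124), (18, 127), (20, 129), (22, 120), (24, 104), (26, 91), (28, 79), (30, 86), (32, 95), (34, 104), (36, 113), (38, 120), (40, 125), (42, 127), (44, 116), (46, 105), (48, 91), (50, 80), (52, 76), (54, 75), (56, 78), (58, 83), (60, 85)]
-0.043 [(10, 99), (12, 100), (14, 94), (16, 94), (18, 97), (20, 96), (22, 89), (24, 84), (26, 84), (28, 85), (30, 87), (32, 94), (34, 106), (36, 113), (38, 120), (40, 126), (42, 117), (44, 106), (46, 92), (48, 83), (50, 80), (52, 78), (54, 76), (56, 81), (58, 85), (60, 90)]
0.043 [(10, 118), (12, 119), (14, 119), (16, 119), (18, 119), (20, 120), (22, 120), (24, 122), (26, 122), (28, 118), (30, 106), (32, 96), (34, 87), (36, 91), (38, 101), (40, 110), (42, 119), (44, 125), (46, 132), (48, 141), (50, 133), (52, 116), (54, 99), (56, 83), (58, 67), (60, 52)]
0.048 [(10, 120), (12, 121), (14, 122), (16, 123), (18, 123), (20, 122), (22, 124), (24, 126), (26, 128), (28, 115), (30, 102), (32, 93), (34, 96), (36, 103), (38, 107), (40, 112), (42, 119), (44, 124), (46, 130), (48, 126), (50, 117), (52, 103), (54, 87), (56, 73), (58, 57), (60, 46)]
```

The seam shows at y≈28 and 33 and looks dark enough to need a closer check. The wrist camera may see it better, so I'll look there numerically.

Run:
```python
from h import *
w=cam('wrist');c=cam('scene');s=load('side')
a=np.radians(34.8);x0=np.array([.6026,.0559]);Rt=np.array([[np.cos(a),-np.sin(a)],[np.sin(a),np.cos(a)]])
for x,y in[(-.048,.03),(.048,.03),(-.048,-.06),(.048,-.06)]:
  print((x,y),[np.round(proj(k,np.append(x0+Rt@[x,y],.036)),1) for k in(w,c,s)])
for n,k,x,A,B in(('w',w,.048,-80,60),('w',w,-.048,-80,60),('c',c,.048,-80,70),('c',c,-.048,-80,70),('s',s,.048,-80,-30),('s',s,-.048,-80,-30)):
  g=cv2.cvtColor(k['color'],cv2.COLOR_BGR2GRAY).astype(np.float32)
  ys=np.arange(A,B,2);q=np.array([proj(k,np.append(x0+Rt@[x,y/1e3],.036)) for y in ys],np.float32)
  print(n,x,A,cv2.remap(g,q[:,:1],q[:,1:],cv2.INTER_LINEAR).ravel().astype(int).tolist())
```

```text
(-0.048, 0.03) [array([-91.6, 106.2]), array([360.9, 222.2]), array([287.8, 168.3])]
(0.048, 0.03) [array([-214.2, -221.5]), array([346.8, 197. ]), array([261.1, 174.6])]
(-0.048, -0.06) [array([125.6, 106.1]), array([386.8, 212.3]), array([276.1, 156.2])]
(0.048, -0.06) [array([  75. , -223.5]), array([372.2, 187.6]), array([250.4, 161.9])]
w 0.048 -80 [0, 0, 0, 0, 0, 0, 0, 0, 0, 0, 0, 0, 0, 0, 0, 0, 0, 0, 0, 0, 0, 0, 0, 0, 0, 0, 0, 0, 0, 0, 0, 0, 0, 0, 0, 0, 0, 0, 0, 0, 0, 0, 0, 0, 0, 0, 0, 0, 0, 0, 0, 0, 0, 0, 0, 0, 0, 0, 0, 0, 0, 0, 0, 0, 0, 0, 0, 0, 0, 0]
w -0.048 -80 [65, 65, 63, 64, 65, 46, 55, 59, 121, 216, 218, 91, 94, 93, 210, 216, 217, 217, 214, 93, 94, 94, 95, 94, 95, 95, 94, 108, 224, 221, 221, 222, 222, 222, 223, 222, 194, 0, 0, 0, 0, 0, 0, 0, 0, 0, 0, 0, 0, 0, 0, 0, 0, 0, 0, 0, 0, 0, 0, 0, 0, 0, 0, 0, 0, 0, 0, 0, 0, 0]
c 0.048 -80 [108, 108, 106, 106, 108, 108, 107, 107, 109, 119, 145, 157, 148, 137, 131, 139, 156, 164, 167, 169, 165, 164, 174, 176, 165, 160, 163, 162, 159, 155, 155, 169, 170, 160, 156, 158, 156, 150, 144, 146, 159, 161, 150, 150, 156, 153, 145, 136, 139, 150, 145, 133, 141, 151, 144, 134, 113, 107, 118, 136, 162, 177, 180, 177, 180, 182, 156, 123, 108, 101, 104, 106, 107, 107, 107]
c -0.048 -80 [41, 39, 38, 36, 32, 29, 26, 40, 60, 99, 113, 101, 109, 134, 156, 170, 171, 172, 167, 148, 125, 104, 84, 82, 97, 136, 160, 169, 168, 170, 174, 173, 172, 172, 171, 174, 172, 169, 170, 171, 170, 167, 175, 177, 175, 169, 170, 176, 178, 169, 166, 171, 172, 164, 152, 138, 155, 172, 175, 176, 176, 175, 174, 171, 166, 146, 132, 131, 84, 67, 84, 106, 116, 116, 117]
s 0.048 -80 [78, 79, 79, 79, 78, 78, 77, 79, 87, 92, 90, 86, 84, 83, 90, 98, 106, 111, 118, 121, 122, 122, 122, 122, 122]
s -0.048 -80 [12, 9, 6, 4, 3, 2, 19, 38, 51, 57, 65, 83, 100, 118, 122, 114, 100, 81, 59, 46, 38, 40, 60, 79, 95]
```

Run:
```python
from h import *
w=load('wrist');c=load('scene');s=load('side')
a=np.radians(34.8);x0=np.array([.6026,.0559]);Rt=np.array([[np.cos(a),-np.sin(a)],[np.sin(a),np.cos(a)]])
def prof(k,x,ys):
  g=cv2.cvtColor(k['color'],cv2.COLOR_BGR2GRAY).astype(np.float32)
  q=np.array([proj(k,np.append(x0+Rt@[x/1e3,y/1e3],.036)) for y in ys],np.float32)
  return cv2.remap(g,q[:,:1],q[:,1:],cv2.INTER_CUBIC).ravel()
ys=np.arange(-75,-50,.25)
for x in(-52,-48,-44,-40,-36,-32,-28,-24,-20):
  p=prof(w,x,ys);i=np.argmax(np.gradient(cv2.GaussianBlur(p,(1,5),1).ravel()));print('wback',x,ys[i],end='; ')
print()
ys=np.arange(10,64,.5)
for n,k in(('c',c),('s',s)):
  for x in(-54,-51,-48,-45,-42,-39,39,42,45,48,51,54):
    p=prof(k,x,ys);j=(ys>20)&(ys<42);z=p[j];y=ys[j];i=np.argmin(z);b=np.median(p[ys<22]);t=np.percentile(p[(ys>34)&(ys<50)],90)
    d=np.clip(1-z/min(b,t),0,1);print(n,x,'min',y[i],'cent',round((d*y).sum()/max(d.sum(),.01),1),'blackmm',round(d.sum()*.5,2),'edge',ys[40+np.argmin(np.gradient(p)[40:])])
ys=np.arange(-75,-45,.5)
for x in(-50,-46,40,44,48,52):
  p=prof(c,x,ys);print('cback',x,ys[np.argmax(np.gradient(p))],end='; ')
```

```text
wback -52 -64.25; wback -48 -52.5; wback -44 -54.25; wback -40 -63.5; wback -36 -63.5; wback -32 -63.5; wback -28 -63.25; wback -24 -63.25; wback -20 -63.0; 
c -54 min 30.0 cent 30.3 blackmm 3.62 edge 49.5
c -51 min 30.0 cent 29.9 blackmm 3.33 edge 50.0
c -48 min 30.0 cent 29.7 blackmm 0.88 edge 55.5
c -45 min 35.5 cent 37.1 blackmm 0.28 edge 51.0
c -42 min 37.5 cent 38.9 blackmm 0.13 edge 55.0
c -39 min 37.0 cent 37.8 blackmm 0.06 edge 55.5
c 39 min 34.0 cent 34.5 blackmm 2.88 edge 31.0
c 42 min 34.0 cent 34.8 blackmm 3.47 edge 31.5
c 45 min 34.0 cent 33.9 blackmm 3.82 edge 54.5
c 48 min 33.5 cent 32.5 blackmm 1.89 edge 53.5
c 51 min 37.0 cent 34.9 blackmm 0.33 edge 45.0
c 54 min 38.5 cent 38.0 blackmm 0.02 edge 47.0
s -54 min 28.5 cent 28.9 blackmm 0.1 edge 44.5
s -51 min 29.0 cent 29.7 blackmm 1.78 edge 47.0
s -48 min 28.5 cent 29.4 blackmm 3.99 edge 48.0
s -45 min 28.5 cent 28.9 blackmm 3.19 edge 44.5
s -42 min 24.0 cent 24.8 blackmm 0.68 edge 44.0
s -39 min 24.5 cent 24.2 blackmm 0.01 edge 45.0
s 39 min 32.0 cent 33.3 blackmm 3.47 edge 57.0
s 42 min 33.5 cent 34.1 blackmm 2.42 edge 55.0
s 45 min 35.5 cent 35.6 blackmm 1.77 edge 54.0
s 48 min 32.5 cent 34.1 blackmm 2.53 edge 53.0
s 51 min 32.0 cent 31.4 blackmm 2.22 edge 56.0
s 54 min 31.5 cent 29.6 blackmm 1.81 edge 57.0
cback -50 -55.5; cback -46 -64.0; cback 40 -60.5; cback 44 -50.5; cback 48 -61.0; cback 52 -46.0;
```

The fixed cameras resolve only about 3 mm per pixel, too coarse to prove the seam is closed. There is time and the pawl holds the jaw, so I'll release, look from above with the wrist camera, then come back and squeeze.

Call:
arm_command:
  dp:
    - [0, 0, 0]
    - [0, 0, 0]
    - [0, 0, 0]
    - [0, 0, 0]
    - [0, 0, 0]
    - [0, 0, 0]
    - [0, 0, -0.01]
    - [0, 0, -0.03]
    - [0, 0, -0.06]
    - [0, 0, -0.09]
  rotation:
    - [0, 0, 0]
    - [0, 0, 0]
    - [0, 0, 0]
    - [0, 0, 0]
    - [0, 0, 0]
    - [0, 0, 0]
    - [0, 0, 0]
    - [0, 0, 0]
    - [0, 0, 0]
    - [0, 0, 0]
  jaw: 1

```text
time: 29.63
position: [0.5659, -0.1227, 0.095]
orientation: [[0.822, 0.569, -0.002], [0.569, -0.822, -0.0], [-0.001, -0.001, -1.0]]
ft_force: [-0.4, -0.6, -0.3]
gripper_width: 0.0854
finger_force: 0.0
```

Call:
arm_command:
  dp:
    - [0.01, -0.02, -0.01]
    - [0.022, -0.047, -0.01]
    - [0.035, -0.075, -0.01]
    - [0.047, -0.105, -0.01]
    - [0.06, -0.13, -0.01]
    - [0.07, -0.15, -0.01]
    - [0.0715, -0.156, -0.01]
    - [0.0715, -0.156, -0.01]
    - [0.0715, -0.156, -0.01]
    - [0.0715, -0.156, -0.01]
  rotation:
    - [0, 0, 0]
    - [0, 0, 0]
    - [0, 0, 0]
    - [0, 0, 0]
    - [0, 0, 0]
    - [0, 0, 0]
    - [0, 0, 0]
    - [0, 0, 0]
    - [0, 0, 0]
    - [0, 0, 0]

```text
time: 30.47
position: [0.537, 0.0442, 0.1045]
orientation: [[0.824, 0.567, 0.001], [0.567, -0.824, -0.001], [0.0, 0.002, -1.0]]
ft_force: [0.7, 0.1, 0.3]
gripper_width: 0.0853
finger_force: 0.0
```

Run:
```python
from h import *
w=cam('wrist');o=r.get_obs();print(o['time'],o['position'])
a=np.radians(34.8);x0=np.array([.6026,.0559]);Rt=np.array([[np.cos(a),-np.sin(a)],[np.sin(a),np.cos(a)]])
g=cv2.cvtColor(w['color'],cv2.COLOR_BGR2GRAY).astype(np.float32)
for x,y in[(-50,30),(50,30),(-50,-63),(50,-61)]:print(x,y,np.round(proj(w,np.append(x0+Rt@[x/1e3,y/1e3],.036)),1))
ys=np.arange(-75,70,1.)
for x in(-52,-46,-42,-20,0,42,46,52):
  q=np.array([proj(w,np.append(x0+Rt@[x/1e3,y/1e3],.036)) for y in ys],np.float32)
  p=cv2.remap(g,q[:,:1],q[:,1:],cv2.INTER_LINEAR).ravel().astype(int)
  print(x,'back',p[:25].tolist(),'seam',p[85:].tolist())
```

```text
30.5167 [0.53699856 0.04404957 0.10444155]
-50 30 [274.5 202.8]
50 30 [273.5  67.4]
-50 -63 [389.  202.1]
50 -61 [402.5  66.7]
-52 back [31, 31, 30, 30, 29, 29, 30, 31, 30, 30, 61, 83, 104, 109, 108, 109, 110, 110, 110, 110, 110, 110, 109, 110, 109] seam [114, 115, 115, 115, 114, 115, 115, 115, 114, 115, 115, 116, 117, 117, 116, 116, 116, 110, 89, 84, 85, 85, 83, 97, 107, 108, 109, 113, 113, 113, 112, 114, 116, 117, 115, 115, 108, 105, 105, 105, 104, 79, 81, 82, 83, 72, 43, 38, 40, 40, 41, 39, 39, 40, 52, 79, 79, 79, 78, 78]
-46 back [30, 29, 28, 30, 29, 29, 31, 30, 30, 29, 41, 77, 97, 107, 109, 105, 69, 50, 49, 49, 49, 52, 78, 108, 110] seam [115, 115, 115, 115, 114, 114, 114, 115, 113, 114, 113, 113, 114, 112, 113, 112, 113, 105, 86, 87, 87, 88, 87, 84, 107, 111, 113, 117, 117, 117, 116, 117, 119, 120, 117, 109, 107, 107, 107, 110, 107, 90, 81, 80, 81, 72, 50, 43, 44, 44, 44, 46, 43, 43, 52, 76, 81, 80, 80, 80]
-42 back [30, 30, 29, 29, 28, 28, 29, 30, 29, 28, 40, 69, 93, 103, 102, 103, 103, 102, 103, 103, 104, 102, 102, 102, 103] seam [96, 97, 97, 97, 96, 98, 95, 95, 94, 94, 94, 9
[... 1658 characters left out ...]
8, 238, 238, 238, 238, 238, 237, 238, 236, 237, 237, 237, 237, 238, 231, 173, 157, 109, 101, 99, 127, 213, 221, 224, 231, 234, 235, 233, 234, 238, 239, 240, 241, 240, 239, 240, 242, 236, 182, 167, 168, 168, 167, 167, 167, 167, 167, 166, 166, 166, 166, 165, 165]
52 back [164, 164, 164, 165, 165, 164, 165, 165, 165, 166, 166, 165, 165, 165, 166, 165, 183, 223, 223, 223, 223, 223, 223, 223, 223] seam [154, 157, 160, 160, 166, 169, 169, 168, 167, 166, 166, 167, 164, 165, 167, 166, 166, 168, 167, 167, 169, 169, 168, 168, 168, 146, 99, 105, 201, 222, 224, 231, 235, 236, 235, 234, 235, 238, 240, 242, 241, 239, 237, 235, 234, 178, 162, 164, 163, 164, 164, 164, 163, 163, 163, 163, 163, 163, 163, 163]
```

At the higher resolution the seam is clearly open by 5-6 mm at both ends: the rail's front stands on the tile's edge, so the tile isn't in the groove. I'll check numerically which face has the groove, comparing the rail's +y face at the start, held, and now.

Run:
```python
from h import *
s=load('side');im0=cv2.imread('pics/side0.png')
def face(k,im,cx,cy,yaw,off,xs,zb,lab):
  R=np.array([[np.cos(yaw),-np.sin(yaw)],[np.sin(yaw),np.cos(yaw)]]);g=cv2.cvtColor(im,cv2.COLOR_BGR2GRAY).astype(np.float32)
  zs=np.arange(-.004,.0241,.002);acc=[]
  for x in xs:
    q=np.array([proj(k,np.append(R@[x,off]+[cx,cy],zb+z)) for z in zs],np.float32)
    acc.append(cv2.remap(g,q[:,:1],q[:,1:],cv2.INTER_LINEAR).ravel())
  print(lab,np.mean(acc,0).astype(int).tolist())
  print('   px',np.round(proj(k,np.append(R@[0,off]+[cx,cy],zb)),1),np.round(proj(k,np.append(R@[0,off]+[cx,cy],zb+.018)),1))
xs=np.linspace(-.045,.045,19)
face(s,im0,.4512,.3426,np.radians(18.07),.009,xs,.018,'start +y')
s2=cam('side')
a=np.radians(36.8);c=np.array([.6026,.0559])+np.array([[np.cos(np.radians(34.8)),-np.sin(np.radians(34.8))],[np.sin(np.radians(34.8)),np.cos(np.radians(34.8))]])@[0,.0448]
for xs,l in((np.linspace(-.05,-.03,9),'now -x'),(np.linspace(.035,.052,9),'now +x')):face(s2,s2['color'],*c,a,.009,xs,.018,l)
# wide profile for context, start pic columns
for im,k,n in((im0,s,'start'),(s2['color'],s2,'now')):
  if n=='start':
    for u in(300,310,320):print(n,u,cv2.cvtColor(im,cv2.COLOR_BGR2GRAY)[216:240,u].tolist())
q=proj(s2,np.append(c+np.array([np.cos(a),np.sin(a)])*.046,.03));print(q)
for du in(-3,0,3):print(cv2.cvtColor(s2['color'],cv2.COLOR_BGR2GRAY)[int(q[1])-10:int(q[1])+14,int(q[0])+du].tolist())
```

```text
start +y [88, 86, 80, 71, 63, 65, 70, 65, 61, 61, 69, 86, 105, 121, 126]
   px [307.7 232.2] [308.1 227. ]
now -x [7, 8, 9, 12, 16, 25, 40, 56, 70, 72, 64, 58, 51, 47, 50]
   px [277.8 179.6] [277.9 174.9]
now +x [83, 80, 75, 72, 75, 84, 87, 67, 45, 45, 57, 81, 106, 124, 129]
   px [277.8 179.6] [277.9 174.9]
start 300 [84, 84, 83, 84, 84, 83, 82, 100, 122, 127, 128, 133, 110, 73, 61, 80, 68, 80, 87, 85, 85, 86, 85, 87]
start 310 [90, 94, 94, 95, 94, 92, 86, 119, 126, 124, 131, 108, 73, 62, 78, 56, 81, 92, 92, 89, 90, 83, 58, 45]
start 320 [88, 87, 86, 86, 82, 89, 125, 130, 121, 123, 105, 72, 59, 74, 48, 81, 98, 97, 101, 76, 52, 43, 37, 54]
(np.float64(263.78721085721423), np.float64(178.49408622023242))
[175, 155, 127, 118, 121, 124, 122, 70, 54, 45, 42, 46, 30, 63, 78, 79, 78, 82, 82, 83, 83, 82, 81, 80]
[170, 169, 171, 176, 154, 132, 101, 92, 114, 133, 123, 76, 44, 47, 64, 68, 77, 80, 77, 76, 75, 78, 79, 81]
[175, 169, 170, 168, 171, 176, 156, 123, 122, 137, 96, 51, 42, 83, 58, 77, 88, 84, 83, 80, 81, 79, 78, 78]
```

The tile edge stopping the rail exactly 5 mm out, with a dark-over-light band on the +y face now, means the groove faces the jaw: I misread the face and the half turn was wrong. The jaw can't reopen, but the rail can be slid out endwise (+x), turned, and slid back in with its groove over the tile. First I'll measure the rail's ends and the room at the bar.

Run:
```python
from h import *
w=load('wrist')
a=np.radians(34.8);x0=np.array([.6026,.0559]);Rt=np.array([[np.cos(a),-np.sin(a)],[np.sin(a),np.cos(a)]])
g=cv2.cvtColor(w['color'],cv2.COLOR_BGR2GRAY).astype(np.float32)
def P(f):
  q=np.array([proj(w,np.append(x0+Rt@(np.array(p)/1e3),.036)) for p in f],np.float32);return cv2.remap(g,q[:,:1],q[:,1:],cv2.INTER_LINEAR).ravel().astype(int).tolist()
for y in(38,42,46):print('rail -x end',y,P([(x,y) for x in range(-92,-44)]))
for y in(40,44,48):print('rail +x end',y,P([(x,y) for x in range(40,72)]))
for y in(60,66,70,75):print('jaw end +x',y,P([(x,y) for x in range(10,60,2)]))
for x in(-70,-60,-50,-40,-30,28,32,36):print('jaw arm',x,P([(x,y) for y in range(46,90,2)]))
```

```text
rail -x end 38 [122, 122, 121, 119, 118, 120, 121, 121, 121, 122, 120, 102, 88, 79, 73, 73, 76, 75, 78, 80, 82, 80, 79, 78, 77, 77, 74, 73, 76, 78, 79, 80, 80, 81, 81, 79, 90, 108, 113, 113, 113, 114, 114, 114, 115, 116, 117, 118]
rail -x end 42 [122, 122, 120, 119, 118, 119, 121, 121, 123, 123, 121, 99, 84, 73, 70, 73, 75, 76, 78, 81, 81, 80, 78, 78, 78, 77, 75, 74, 74, 78, 78, 79, 80, 80, 80, 80, 103, 115, 115, 115, 116, 116, 117, 117, 117, 119, 119, 119]
rail -x end 46 [122, 121, 119, 119, 118, 118, 120, 120, 124, 123, 118, 97, 80, 70, 68, 71, 74, 76, 77, 78, 81, 80, 80, 78, 77, 76, 75, 74, 74, 76, 77, 78, 78, 79, 80, 80, 99, 107, 107, 108, 108, 109, 110, 110, 109, 108, 107, 108]
rail +x end 40 [225, 226, 226, 226, 226, 225, 224, 224, 224, 223, 223, 224, 224, 192, 162, 160, 158, 155, 159, 168, 172, 171, 171, 170, 167, 166, 163, 162, 160, 157, 155, 154]
rail +x end 44 [234, 234, 234, 234, 234, 234, 233, 233, 233, 233, 234, 234, 235, 184, 160, 161, 158, 155, 156, 164, 169, 171, 170, 169, 168, 166, 165, 162, 160, 156, 156, 154]
rail +x end 48 [240, 240, 240, 240, 240, 240, 240, 240, 
[... 863 characters left out ...]
 152]
jaw arm -50 [110, 106, 103, 82, 85, 45, 42, 41, 41, 51, 80, 79, 80, 78, 78, 78, 72, 38, 53, 160, 167, 165]
jaw arm -40 [112, 112, 113, 88, 90, 59, 48, 47, 47, 48, 84, 81, 81, 81, 79, 77, 121, 62, 60, 143, 171, 165]
jaw arm -30 [229, 231, 234, 119, 96, 82, 54, 57, 67, 87, 219, 222, 222, 222, 221, 220, 223, 92, 71, 82, 181, 179]
jaw arm 28 [238, 240, 240, 241, 196, 174, 173, 172, 169, 168, 166, 167, 167, 163, 162, 161, 160, 160, 159, 158, 158, 158]
jaw arm 32 [238, 241, 240, 240, 206, 161, 161, 162, 163, 163, 163, 163, 164, 164, 163, 165, 166, 166, 164, 164, 164, 166]
jaw arm 36 [238, 241, 240, 240, 213, 167, 165, 161, 160, 160, 158, 156, 156, 155, 154, 155, 154, 154, 154, 155, 153, 154]
```

There are 24 mm free between the bar (x≈-80) and the rail's end (x≈-56), and the slot there is 27 mm wide, so the shut fingers fit turned by 90°. The plan is to push the rail out 18 mm towards +x.

Call:
arm_command:
  dp:
    - [-0.002, -0.003, 0]
    - [-0.004, -0.006, 0]
    - [-0.007, -0.01, 0]
    - [-0.0071, -0.0131, 0]
    - [-0.0071, -0.0131, 0.01]
    - [-0.0071, -0.0131, 0.02]
    - [-0.0071, -0.0131, 0.03]
    - [-0.0071, -0.0131, 0.03]
    - [-0.0071, -0.0131, 0.03]
    - [-0.0071, -0.0131, 0.03]
  rotation:
    - [0, 0, -0.12]
    - [0, 0, -0.24]
    - [0, 0, -0.36]
    - [0, 0, -0.48]
    - [0, 0, -0.6]
    - [0, 0, -0.72]
    - [0, 0, -0.84]
    - [0, 0, -0.96]
    - [0, 0, -1.08]
    - [0, 0, -1.2]
  jaw: -1

```text
time: 31.4
position: [0.5235, 0.0512, 0.0738]
orientation: [[-0.236, 0.972, -0.0], [0.972, 0.236, -0.001], [-0.001, -0.0, -1.0]]
ft_force: [-0.3, -0.0, -0.4]
gripper_width: 0.0004
finger_force: 0.0
```

Call:
arm_command:
  dp:
    - [0, 0, 0]
    - [0, 0, 0]
    - [0, 0, 0]
    - [0, 0, 0]
    - [0, 0, 0]
    - [0, 0, 0]
  rotation:
    - [0, 0, -0.12]
    - [0, 0, -0.24]
    - [0, 0, -0.36]
    - [0, 0, -0.414]
    - [0, 0, -0.414]
    - [0, 0, -0.414]

```text
time: 31.9
position: [0.5235, 0.0516, 0.074]
orientation: [[-0.601, 0.799, 0.0], [0.799, 0.601, -0.0], [-0.0, -0.0, -1.0]]
ft_force: [0.7, -0.7, -0.5]
gripper_width: 0.0002
finger_force: 0.0
```

```bash
cat >> h.py <<'E'
A0=np.radians(34.8);X0=np.array([.6026,.0559]);RT=np.array([[np.cos(A0),-np.sin(A0)],[np.sin(A0),np.cos(A0)]])
def F(x,y,z): return np.append(X0+RT@(np.array([x,y])/1e3),z)
def st(tx=None):
    o=r.get_obs();R=o['orientation'];p=o['position'];f=1e3*RT.T@(p[:2]-X0)
    print('t',round(o['time'],2),'F',f.round(1),'z',round(p[2],4),'yawy-F',round(np.degrees(np.arctan2(R[1,1],R[0,1]))-34.8,2),'w',round(o['gripper_width'],4),'q7',o['qpos'][6].round(0))
    if tx is not None: print('tool dp',(R.T@(F(*tx)-p)).round(4))
E
python3 -c "
from h import *
st((-67.5,41.8,.0045));o=r.get_obs();R=o['orientation'];print('push 10mm dir',(R.T@(F(-47,42.5,.0045)-F(-67.5,41.8,.0045))).round(4))"
```

```text
t 31.9 F [-67.4  41.6] z 0.074 yawy-F 2.16 w 0.0002 q7 31.0
tool dp [ 0.0002 -0.0001  0.0695]
push 10mm dir [-0.0001  0.0205 -0.    ]
```

Call:
arm_command:
  dp:
    - [0, 0, 0.02]
    - [0, 0, 0.035]
    - [0, 0, 0.045]
    - [0, 0, 0.053]
    - [0, 0, 0.06]
    - [0, 0, 0.065]
    - [0, 0, 0.069]
    - [0, 0, 0.069]
  rotation:
    - [0, 0, 0]
    - [0, 0, 0]
    - [0, 0, 0]
    - [0, 0, 0]
    - [0, 0, 0]
    - [0, 0, 0]
    - [0, 0, 0]
    - [0, 0, 0]

```text
time: 32.57
position: [0.5232, 0.0526, 0.0106]
orientation: [[-0.603, 0.797, 0.0], [0.797, 0.603, 0.0], [0.0, 0.001, -1.0]]
ft_force: [-11.8, -0.6, 57.9]
gripper_width: -0.0002
finger_force: 28.9
```

Call:
arm_command:
  dp:
    - [0, 0.003, 0]
    - [0, 0.006, 0]
    - [0, 0.009, 0]
    - [0, 0.012, 0]
    - [0, 0.015, 0]
    - [0, 0.018, 0]
    - [0, 0.0205, 0]
    - [0, 0.0205, 0]
  rotation:
    - [0, 0, 0]
    - [0, 0, 0]
    - [0, 0, 0]
    - [0, 0, 0]
    - [0, 0, 0]
    - [0, 0, 0]
    - [0, 0, 0]
    - [0, 0, 0]

```text
time: 33.23
position: [0.5234, 0.0534, 0.0108]
orientation: [[-0.597, 0.802, -0.03], [0.802, 0.597, -0.012], [0.008, -0.032, -0.999]]
ft_force: [-27.8, -17.0, 80.6]
gripper_width: 0.0003
finger_force: 40.3
```

Contact at tip height of about 28 mm, so something sits under the fingers. I'll back off upward and check the colours in that gap.

Call:
arm_command:
  dp:
    - [0, -0.001, -0.02]
    - [0, -0.001, -0.045]
    - [0, -0.001, -0.07]
    - [0, -0.001, -0.07]
  rotation:
    - [0, 0, 0]
    - [0, 0, 0]
    - [0, 0, 0]
    - [0, 0, 0]

```text
time: 33.57
position: [0.5421, 0.065, 0.0794]
orientation: [[-0.604, 0.797, 0.009], [0.797, 0.604, 0.001], [-0.004, 0.008, -1.0]]
ft_force: [0.7, 0.4, 0.6]
gripper_width: 0.0004
finger_force: 0.0
```

Run:
```python
from h import *
w=load('wrist')
for y in(36,42,50):
  print(y,[(x,)+tuple(int(t) for t in w['color'][tuple(int(round(t)) for t in proj(w,F(x,y,.036)))[::-1]]) for x in range(-110,-48,3)])
st()
w2=cam('wrist')
for p in[(-56,42),(53,44),(-80,42),(-46,30)]:print(p,np.round(proj(w2,F(*p,.036)),0))
g=cv2.cvtColor(w2['color'],cv2.COLOR_BGR2GRAY).astype(np.float32)
def P(f):
  q=np.array([proj(w2,F(*p,.036)) for p in f],np.float32);return cv2.remap(g,q[:,:1],q[:,1:],cv2.INTER_LINEAR).ravel().astype(int).tolist()
for y in (40,44,48):print('+x',P([(x,y) for x in range(40,80)]))
for x in(46,30,0):print('y',x,P([(x,y) for y in range(20,70)]))
```

```text
36 [(-110, 41, 63, 93), (-107, 46, 68, 102), (-104, 45, 66, 100), (-101, 50, 69, 97), (-98, 123, 119, 125), (-95, 119, 117, 122), (-92, 121, 120, 124), (-89, 121, 118, 123), (-86, 122, 119, 123), (-83, 125, 123, 127), (-80, 93, 91, 95), (-77, 45, 66, 98), (-74, 49, 71, 106), (-71, 52, 74, 108), (-68, 51, 72, 103), (-65, 49, 68, 98), (-62, 52, 72, 104), (-59, 55, 75, 107), (-56, 64, 85, 112), (-53, 80, 106, 134), (-50, 83, 109, 136)]
42 [(-110, 41, 61, 92), (-107, 40, 61, 93), (-104, 44, 65, 98), (-101, 60, 74, 98), (-98, 123, 121, 125), (-95, 120, 118, 123), (-92, 124, 120, 126), (-89, 120, 118, 121), (-86, 123, 121, 124), (-83, 123, 122, 125), (-80, 88, 86, 90), (-77, 47, 66, 97), (-74, 48, 70, 104), (-71, 50, 73, 107), (-68, 51, 72, 105), (-65, 50, 68, 98), (-62, 52, 71, 103), (-59, 52, 73, 105), (-56, 72, 95, 124), (-53, 83, 110, 141), (-50, 84, 111, 142)]
50 [(-110, 42, 62, 93), (-107, 40, 60, 90), (-104, 41, 62, 91), (-101, 98, 101, 112), (-98, 120, 118, 121), (-95, 119, 116, 121), (-92, 123, 120, 125), (-89, 121, 119, 122), (-86, 121, 120, 123), (-83, 123, 121, 124), (-80, 88, 
[... 1025 characters left out ...]
240, 238, 208, 149, 136, 141, 166, 181, 211, 228, 229, 233, 238, 239, 237, 238, 240, 242, 243, 244, 244, 243, 243, 245, 246, 199, 130, 134, 167, 224, 158, 157, 186, 185, 185, 185, 185, 185, 185, 184]
y 30 [255, 255, 255, 255, 255, 255, 255, 255, 255, 255, 255, 255, 255, 255, 255, 255, 254, 246, 230, 227, 232, 235, 237, 237, 237, 239, 241, 242, 243, 243, 243, 243, 243, 245, 224, 151, 142, 224, 247, 205, 163, 187, 188, 186, 184, 182, 182, 182, 181, 179]
y 0 [177, 176, 176, 177, 176, 176, 176, 176, 177, 177, 178, 177, 178, 177, 178, 172, 132, 150, 224, 244, 243, 241, 236, 234, 235, 238, 240, 240, 240, 240, 242, 242, 152, 72, 77, 78, 78, 76, 69, 65, 66, 65, 69, 148, 207, 201, 200, 200, 200, 201]
```

The gap is clear board. The fingers are stepped: the wider black part, about 8 mm above the tips, met the rail's top and dragged it 6 mm out already. I'll push again with the tips just above tile height (z≈0.031), catching 5 mm of the rail's end.

Call:
arm_command:
  dp:
    - [-0.0008, -0.009, 0]
    - [-0.0008, -0.018, 0.015]
    - [-0.0008, -0.0185, 0.035]
    - [-0.0008, -0.0185, 0.05]
    - [-0.0008, -0.0185, 0.058]
    - [-0.0008, -0.0185, 0.0615]
    - [-0.0008, -0.0185, 0.0615]
    - [-0.0008, -0.0185, 0.0615]
  rotation:
    - [0, 0, 0]
    - [0, 0, 0]
    - [0, 0, 0]
    - [0, 0, 0]
    - [0, 0, 0]
    - [0, 0, 0]
    - [0, 0, 0]
    - [0, 0, 0]

```text
time: 34.28
position: [0.5244, 0.0529, 0.0133]
orientation: [[-0.604, 0.797, -0.0], [0.797, 0.604, -0.0], [0.0, -0.0, -1.0]]
ft_force: [-0.1, -0.0, 0.8]
gripper_width: -0.0001
finger_force: 0.0
```

Call:
arm_command:
  dp:
    - [0, 0.005, 0]
    - [0, 0.01, 0]
    - [0, 0.015, 0]
    - [0, 0.02, 0]
    - [0, 0.025, 0]
    - [0, 0.03, 0]
    - [0, 0.03, 0]
  rotation:
    - [0, 0, 0]
    - [0, 0, 0]
    - [0, 0, 0]
    - [0, 0, 0]
    - [0, 0, 0]
    - [0, 0, 0]
    - [0, 0, 0]

```text
time: 34.87
position: [0.5501, 0.0724, 0.0137]
orientation: [[-0.605, 0.796, 0.002], [0.796, 0.605, 0.001], [-0.001, 0.002, -1.0]]
ft_force: [0.4, 0.3, 0.1]
gripper_width: -0.0
finger_force: 0.0
```

```bash
cat > m.py <<'E'
from h import *
st()
w2=cam('wrist');g=cv2.cvtColor(w2['color'],cv2.COLOR_BGR2GRAY).astype(np.float32)
def P(f):
  q=np.array([proj(w2,F(*p,.036)) for p in f],np.float32);return cv2.remap(g,q[:,:1],q[:,1:],cv2.INTER_LINEAR).ravel().astype(int).tolist()
E
python3 - <<'E'
from m import *
for y in (42,46,50):print('+x from 50 step1',P([(x,y) for x in range(50,100)]))
for x in(75,65,46):print('y from 20',x,P([(x,y) for y in range(20,70)]))
E
```

```text
t 34.87 F [-33.7  43.5] z 0.0137 yawy-F 2.45 w -0.0 q7 31.0
+x from 50 step1 [238, 238, 239, 238, 239, 238, 238, 238, 238, 237, 238, 239, 238, 238, 238, 238, 238, 238, 238, 238, 237, 237, 237, 237, 236, 236, 236, 236, 235, 236, 235, 235, 236, 219, 189, 194, 195, 191, 187, 185, 184, 186, 193, 198, 196, 195, 191, 190, 189, 189]
+x from 50 step1 [241, 241, 241, 241, 241, 241, 241, 241, 241, 242, 241, 241, 242, 241, 241, 241, 241, 241, 241, 241, 240, 240, 240, 240, 240, 240, 240, 241, 240, 240, 240, 241, 241, 216, 190, 193, 195, 193, 189, 187, 185, 184, 191, 197, 198, 194, 193, 190, 189, 189]
+x from 50 step1 [245, 245, 245, 245, 246, 246, 246, 246, 246, 246, 246, 246, 246, 246, 246, 246, 246, 246, 246, 246, 247, 247, 246, 246, 246, 246, 246, 246, 246, 246, 246, 246, 247, 213, 189, 192, 193, 195, 192, 188, 185, 184, 188, 195, 198, 197, 193, 190, 188, 189]
y from 20 75 [186, 185, 185, 185, 184, 185, 184, 184, 184, 184, 183, 183, 183, 182, 181, 182, 181, 181, 178, 210, 230, 232, 236, 240, 241, 241, 240, 242, 245, 246, 246, 246, 245, 246, 246, 247, 225, 145, 142, 180, 179, 178, 179, 178, 178, 178, 178, 179, 180, 179]
y from 20 65 [183, 184, 184, 185, 185, 184, 185, 186, 186, 186, 185, 185, 187, 188, 188, 189, 189, 188, 185, 223, 229, 232, 238, 239, 241, 240, 241, 243, 245, 246, 246, 246, 245, 246, 246, 245, 189, 136, 143, 151, 214, 249, 240, 164, 153, 193, 190, 189, 189, 189]
y from 20 46 [242, 242, 242, 242, 242, 242, 242, 242, 241, 242, 241, 240, 223, 159, 140, 140, 144, 178, 232, 239, 239, 237, 238, 239, 238, 239, 241, 243, 245, 245, 245, 244, 245, 245, 246, 220, 147, 137, 146, 142, 234, 246, 183, 150, 187, 189, 188, 188, 188, 188]
```

The rail's +x end is now at x≈83, free on both sides. The lit lip and dark slot on its +y side confirm the groove faces the jaw. Next: rise, turn 90°, open and grip it at x≈70.

Call:
arm_command:
  dp:
    - [0, 0, -0.025]
    - [0, 0, -0.05]
    - [0, 0.012, -0.06]
    - [0, 0.03, -0.06]
    - [0, 0.045, -0.06]
    - [0, 0.06, -0.06]
    - [0, 0.075, -0.06]
    - [0, 0.09, -0.06]
    - [0, 0.1, -0.06]
    - [0, 0.1043, -0.06]
  rotation:
    - [0, 0, 0]
    - [0, 0, -0.12]
    - [0, 0, -0.24]
    - [0, 0, -0.36]
    - [0, 0, -0.48]
    - [0, 0, -0.6]
    - [0, 0, -0.72]
    - [0, 0, -0.84]
    - [0, 0, -0.96]
    - [0, 0, -1.08]
  jaw: 0.1

```text
time: 35.75
position: [0.6329, 0.1356, 0.0736]
orientation: [[-0.986, -0.164, 0.002], [-0.164, 0.986, 0.001], [-0.002, 0.001, -1.0]]
ft_force: [-0.7, 1.1, -0.1]
gripper_width: 0.0471
finger_force: 0.0
```

Call:
arm_command:
  dp:
    - [0, 0, 0]
    - [0, 0, 0]
    - [0, 0, 0]
    - [0, 0, 0]
    - [0, 0, 0]
    - [0, 0, 0]
    - [0, 0, 0]
  rotation:
    - [0, 0, -0.12]
    - [0, 0, -0.24]
    - [0, 0, -0.36]
    - [0, 0, -0.48]
    - [0, 0, -0.491]
    - [0, 0, -0.491]
    - [0, 0, -0.491]

```text
time: 36.33
position: [0.6314, 0.134, 0.0734]
orientation: [[-0.798, -0.602, -0.0], [-0.602, 0.798, -0.0], [0.0, 0.0, -1.0]]
ft_force: [-0.2, 0.6, -1.5]
gripper_width: 0.0471
finger_force: 0.0
```

```bash
python3 -c "
from h import *
st((70.5,47.5,.005))"
```

```text
t 36.33 F [68.2 47.7] z 0.0734 yawy-F 92.24 w 0.0471 q7 92.0
tool dp [-0.0023 -0.0003  0.0684]
```

Call:
arm_command:
  dp:
    - [-0.0023, 0, 0.02]
    - [-0.0023, 0, 0.04]
    - [-0.0023, 0, 0.055]
    - [-0.0023, 0, 0.063]
    - [-0.0023, 0, 0.068]
    - [-0.0023, 0, 0.068]
    - [-0.0023, 0, 0.068]
  rotation:
    - [0, 0, 0]
    - [0, 0, 0]
    - [0, 0, 0]
    - [0, 0, 0]
    - [0, 0, 0]
    - [0, 0, 0]
    - [0, 0, 0]

```text
time: 36.92
position: [0.6337, 0.1358, 0.0059]
orientation: [[-0.797, -0.604, 0.001], [-0.604, 0.797, 0.0], [-0.001, -0.0, -1.0]]
ft_force: [-0.7, -0.8, 1.1]
gripper_width: 0.0472
finger_force: 0.0
```

Call:
arm_command:
  dp:
    - [0, 0, 0]
    - [0, 0, 0]
    - [0, 0, 0]
    - [0, 0, 0]
    - [0, 0, 0]
    - [0, 0, 0]
  rotation:
    - [0, 0, 0]
    - [0, 0, 0]
    - [0, 0, 0]
    - [0, 0, 0]
    - [0, 0, 0]
    - [0, 0, 0]
  jaw: -1
  squeeze: 50

```text
time: 37.42
position: [0.6344, 0.1356, 0.0067]
orientation: [[-0.797, -0.604, 0.002], [-0.604, 0.797, 0.0], [-0.002, -0.001, -1.0]]
ft_force: [-0.8, -1.5, 6.7]
gripper_width: 0.0162
finger_force: 49.3
```

Call:
arm_command:
  dp:
    - [0, 0, -0.01]
    - [0, 0, -0.03]
    - [0, 0, -0.06]
    - [0, 0, -0.08]
    - [0, 0, -0.08]
  rotation:
    - [0, 0, 0]
    - [0, 0, 0]
    - [0, 0, 0]
    - [0, 0, 0]
    - [0, 0, 0]

```text
time: 37.83
position: [0.6362, 0.1369, 0.0903]
orientation: [[-0.797, -0.604, 0.007], [-0.604, 0.797, 0.003], [-0.008, -0.002, -1.0]]
ft_force: [0.1, -0.1, 0.2]
gripper_width: 0.0163
finger_force: 48.9
```

```bash
python3 -c "
from h import *
st();o=r.get_obs();R=o['orientation'];print(o['position'],R.T@(np.array([.43,.24,.13])-o['position']))"
```

```text
t 37.83 F [73.8 47.3] z 0.0903 yawy-F 92.38 w 0.0163 q7 92.0
[0.6362087  0.13690176 0.09025001] [ 0.10166871  0.20667174 -0.04100737]
```

Call:
arm_command:
  dp:
    - [0.01, 0.02, -0.01]
    - [0.02, 0.04, -0.02]
    - [0.03, 0.062, -0.03]
    - [0.041, 0.083, -0.03]
    - [0.051, 0.104, -0.03]
    - [0.061, 0.124, -0.03]
    - [0.071, 0.145, -0.03]
    - [0.081, 0.166, -0.03]
    - [0.091, 0.187, -0.03]
    - [0.102, 0.207, -0.03]
  rotation:
    - [0, 0, 0.12]
    - [0, 0, 0.24]
    - [0, 0, 0.37]
    - [0, 0, 0.49]
    - [0, 0, 0.62]
    - [0, 0, 0.74]
    - [0, 0, 0.87]
    - [0, 0, 0.99]
    - [0, 0, 1.12]
    - [0, 0, 1.24]

```text
time: 38.67
position: [0.4253, 0.2392, 0.1152]
orientation: [[-0.827, 0.562, -0.001], [0.562, 0.827, -0.0], [0.001, -0.001, -1.0]]
ft_force: [-0.5, -0.2, -0.8]
gripper_width: 0.0164
finger_force: 48.9
```

Call:
arm_command:
  dp:
    - [0, 0, 0]
    - [0, 0, 0]
    - [0, 0, 0]
    - [0, 0, 0]
    - [0, 0, 0.01]
    - [0, 0, 0.02]
    - [0, 0, 0.03]
    - [0, 0, 0.04]
    - [0, 0, 0.05]
    - [0, 0, 0.06]
  rotation:
    - [0, 0, 0.12]
    - [0, 0, 0.24]
    - [0, 0, 0.37]
    - [0, 0, 0.49]
    - [0, 0, 0.62]
    - [0, 0, 0.74]
    - [0, 0, 0.87]
    - [0, 0, 0.99]
    - [0, 0, 1.12]
    - [0, 0, 1.24]

```text
time: 39.5
position: [0.4263, 0.2387, 0.0548]
orientation: [[0.263, 0.965, -0.001], [0.965, -0.263, -0.0], [-0.001, -0.001, -1.0]]
ft_force: [0.8, 0.2, -0.3]
gripper_width: 0.0163
finger_force: 48.9
```

Call:
arm_command:
  dp:
    - [0, 0, 0.01]
    - [0, 0, 0.02]
    - [0, 0, 0.028]
    - [0, 0, 0.034]
    - [0, 0, 0.04]
    - [0, 0, 0.044]
    - [0, 0, 0.047]
    - [0, 0, 0.047]
  rotation:
    - [0, 0, 0.12]
    - [0, 0, 0.24]
    - [0, 0, 0.36]
    - [0, 0, 0.48]
    - [0, 0, 0.6]
    - [0, 0, 0.66]
    - [0, 0, 0.66]
    - [0, 0, 0.66]

```text
time: 40.17
position: [0.4262, 0.2386, 0.0078]
orientation: [[0.794, 0.607, -0.002], [0.607, -0.794, -0.001], [-0.002, -0.0, -1.0]]
ft_force: [-0.1, 0.6, -0.3]
gripper_width: 0.0166
finger_force: 48.9
```

Call:
arm_command:
  dp:
    - [0, 0, 0.001]
    - [0, 0, 0.001]
    - [0, 0, 0.001]
    - [0, 0, -0.02]
    - [0, 0, -0.04]
    - [0.03, 0, -0.04]
    - [0.065, 0, -0.04]
    - [0.086, 0, -0.04]
    - [0.086, 0, -0.03]
    - [0.086, 0, -0.015]
  rotation:
    - [0, 0, 0]
    - [0, 0, 0]
    - [0, 0, 0]
    - [0, 0, 0]
    - [0, 0, 0]
    - [0, 0, 0]
    - [0, 0, 0]
    - [0, 0, 0]
    - [0, 0, 0]
    - [0, 0, 0]
  jaw: 0.1

```text
time: 41.0
position: [0.4978, 0.2929, 0.0245]
orientation: [[0.794, 0.607, 0.005], [0.607, -0.794, 0.003], [0.005, 0.001, -1.0]]
ft_force: [-0.6, -0.4, -1.0]
gripper_width: 0.047
finger_force: 0.0
```

Call:
arm_command:
  dp:
    - [0, 0, 0.006]
    - [0, 0, 0.011]
    - [0, 0, 0.013]
    - [0, 0, 0.013]
  rotation:
    - [0, 0, 0]
    - [0, 0, 0]
    - [0, 0, 0]
    - [0, 0, 0]

```text
time: 41.33
position: [0.4948, 0.2902, 0.0102]
orientation: [[0.796, 0.605, -0.001], [0.605, -0.796, -0.001], [-0.001, -0.0, -1.0]]
ft_force: [0.1, 0.2, 0.2]
gripper_width: 0.0465
finger_force: 0.0
```

Call:
arm_command:
  dp:
    - [0, 0, 0]
    - [0, 0, 0]
    - [0, 0, 0]
    - [0, 0, 0]
    - [0, 0, 0]
    - [0, 0, 0]
  rotation:
    - [0, 0, 0]
    - [0, 0, 0]
    - [0, 0, 0]
    - [0, 0, 0]
    - [0, 0, 0]
    - [0, 0, 0]
  jaw: -1
  squeeze: 50

```text
time: 41.83
position: [0.4957, 0.2911, 0.0112]
orientation: [[0.796, 0.606, 0.001], [0.606, -0.796, 0.001], [0.001, -0.0, -1.0]]
ft_force: [-0.6, 0.2, 5.9]
gripper_width: 0.0156
finger_force: 49.2
```

Run:
```python
from m import *
o=r.get_obs();p=o['position'];R=o['orientation'];print(p)
# rail outline in tool frame at top plane z
def T(f):
  q=np.array([proj(w2,p+R@np.array([x/1e3,y/1e3,p[2]-.036])) for x,y in f],np.float32);return cv2.remap(g,q[:,:1],q[:,1:],cv2.INTER_LINEAR).ravel().astype(int).tolist()
for y in(-5,0,5):print('x 5..30',T([(x,y) for x in range(0,32)]))
print('world insert start (F 95,41):',(R.T@(F(120,41,.09)-p)).round(4))
```

```text
t 41.83 F [ 46.4 254.1] z 0.0112 yawy-F -87.52 w 0.0156 q7 -51.0
[0.49563762 0.29107411 0.01125067]
x 5..30 [74, 74, 74, 74, 74, 73, 74, 74, 73, 74, 74, 74, 68, 55, 61, 54, 53, 54, 53, 55, 48, 46, 45, 44, 48, 48, 50, 51, 51, 51, 50, 51]
x 5..30 [77, 77, 77, 77, 76, 78, 77, 78, 77, 77, 77, 76, 70, 56, 58, 52, 51, 54, 54, 56, 48, 45, 46, 46, 48, 48, 48, 50, 50, 50, 50, 51]
x 5..30 [67, 68, 67, 68, 67, 67, 67, 67, 67, 67, 67, 67, 60, 47, 60, 68, 68, 68, 67, 49, 45, 43, 46, 46, 47, 49, 48, 50, 49, 51, 50, 50]
world insert start (F 95,41): [ 0.0644  0.2161 -0.0788]
```

The rail is down and regripped, with its end 12.5 mm from the TCP. The mill (trivet frame about (179,1) mm) is near the slide-in path, so I'll regrip with the hand turned half round (camera away from the mill), near the rail's middle, and slide it in in two stages.

Call:
arm_command:
  dp:
    - [0, 0, 0]
    - [0, 0, 0]
    - [0, 0, -0.02]
    - [-0.01, 0, -0.045]
    - [-0.02, 0, -0.05]
    - [-0.03, 0, -0.05]
    - [-0.0335, 0, -0.05]
    - [-0.0335, 0, -0.05]
    - [-0.0335, 0, -0.05]
    - [-0.0335, 0, -0.05]
  rotation:
    - [0, 0, 0]
    - [0, 0, 0]
    - [0, 0, 0]
    - [0, 0, -0.12]
    - [0, 0, -0.24]
    - [0, 0, -0.37]
    - [0, 0, -0.49]
    - [0, 0, -0.62]
    - [0, 0, -0.74]
    - [0, 0, -0.86]
  jaw: 0.1

```text
time: 42.72
position: [0.4686, 0.2705, 0.0604]
orientation: [[0.054, 0.999, 0.0], [0.999, -0.054, -0.0], [-0.0, 0.0, -1.0]]
ft_force: [-0.1, 0.1, -0.7]
gripper_width: 0.0471
finger_force: 0.0
```

Call:
arm_command:
  dp:
    - [0, 0, 0]
    - [0, 0, 0]
    - [0, 0, 0]
    - [0, 0, 0]
    - [0, 0, 0]
    - [0, 0, 0]
    - [0, 0, 0]
    - [0, 0, 0]
    - [0, 0, 0]
    - [0, 0, 0]
  rotation:
    - [0, 0, -0.12]
    - [0, 0, -0.24]
    - [0, 0, -0.37]
    - [0, 0, -0.49]
    - [0, 0, -0.62]
    - [0, 0, -0.74]
    - [0, 0, -0.87]
    - [0, 0, -0.99]
    - [0, 0, -1.12]
    - [0, 0, -1.24]

```text
time: 43.55
position: [0.4687, 0.2704, 0.0603]
orientation: [[-0.927, 0.375, -0.0], [0.375, 0.927, -0.0], [-0.0, -0.0, -1.0]]
ft_force: [-0.0, -0.6, 0.3]
gripper_width: 0.0474
finger_force: 0.0
```

Call:
arm_command:
  dp:
    - [0, 0, 0]
    - [0, 0, 0]
    - [0, 0, 0]
    - [0, 0, 0]
    - [0, 0, 0]
    - [0, 0, 0]
    - [0, 0, 0.01]
    - [0, 0, 0.02]
    - [0, 0, 0.038]
    - [0, 0, 0.052]
  rotation:
    - [0, 0, -0.12]
    - [0, 0, -0.24]
    - [0, 0, -0.37]
    - [0, 0, -0.49]
    - [0, 0, -0.62]
    - [0, 0, -0.74]
    - [0, 0, -0.87]
    - [0, 0, -0.99]
    - [0, 0, -1.04]
    - [0, 0, -1.04]

```text
time: 44.38
position: [0.4689, 0.2702, 0.0076]
orientation: [[-0.796, -0.605, -0.0], [-0.605, 0.796, 0.0], [-0.0, 0.001, -1.0]]
ft_force: [-0.0, -0.7, -0.7]
gripper_width: 0.0475
finger_force: 0.0
```

Call:
arm_command:
  dp:
    - [0, 0, 0]
    - [0, 0, 0]
    - [0, 0, 0]
    - [0, 0, 0]
    - [0, 0, 0]
    - [0, 0, 0]
    - [0, 0, 0]
  rotation:
    - [0, 0, 0]
    - [0, 0, 0]
    - [0, 0, 0]
    - [0, 0, 0]
    - [0, 0, 0]
    - [0, 0, 0]
    - [0, 0, 0]
  jaw: -1
  squeeze: 50

```text
time: 44.97
position: [0.4691, 0.2707, 0.009]
orientation: [[-0.797, -0.604, 0.001], [-0.604, 0.797, 0.0], [-0.001, -0.0, -1.0]]
ft_force: [0.1, -0.7, -0.8]
gripper_width: 0.0161
finger_force: 48.8
```

Run:
```python
from m import *
o=r.get_obs();p=o['position'];R=o['orientation'];print(p)
def T(f):
  q=np.array([proj(w2,p+R@np.array([x/1e3,y/1e3,p[2]-.036])) for x,y in f],np.float32);return cv2.remap(g,q[:,:1],q[:,1:],cv2.INTER_LINEAR).ravel().astype(int).tolist()
for y in(-5,0,5):print('x 50..80',T([(x,y) for x in range(45,80)]))
print((R.T@(F(104,45.5,.08)-p)).round(4))
```

```text
t 44.97 F [ 13.  252.6] z 0.009 yawy-F 92.39 w 0.0161 q7 64.0
[0.46901757 0.27071088 0.00890958]
x 50..80 [194, 194, 195, 195, 195, 195, 196, 196, 195, 195, 196, 196, 196, 197, 196, 196, 196, 196, 196, 111, 79, 105, 122, 120, 121, 119, 121, 120, 119, 119, 119, 119, 119, 118, 119]
x 50..80 [192, 192, 192, 193, 194, 194, 193, 193, 193, 194, 194, 194, 195, 196, 195, 195, 195, 195, 194, 117, 56, 111, 123, 124, 120, 120, 121, 120, 120, 120, 119, 117, 118, 118, 120]
x 50..80 [183, 183, 185, 185, 185, 185, 186, 186, 185, 186, 186, 186, 186, 188, 187, 187, 189, 188, 185, 101, 59, 72, 122, 122, 120, 121, 121, 120, 119, 118, 118, 119, 117, 119, 120]
[-0.0824 -0.2108 -0.071 ]
```

Call:
arm_command:
  dp:
    - [0, 0, -0.035]
    - [-0.005, -0.015, -0.07]
    - [-0.016, -0.045, -0.071]
    - [-0.028, -0.075, -0.071]
    - [-0.041, -0.105, -0.071]
    - [-0.053, -0.135, -0.071]
    - [-0.065, -0.165, -0.071]
    - [-0.076, -0.195, -0.071]
    - [-0.0824, -0.2108, -0.071]
    - [-0.0824, -0.2108, -0.06]
  rotation:
    - [0, 0, 0]
    - [0, 0, 0]
    - [0, 0, 0]
    - [0, 0, 0]
    - [0, 0, 0]
    - [0, 0, 0]
    - [0, 0, 0]
    - [0, 0, 0]
    - [0, 0, 0]
    - [0, 0, 0]

```text
time: 45.85
position: [0.6684, 0.1478, 0.0701]
orientation: [[-0.801, -0.598, 0.008], [-0.598, 0.801, -0.001], [-0.006, -0.006, -1.0]]
ft_force: [0.7, -0.4, 0.5]
gripper_width: 0.0165
finger_force: 49.2
```

Run:
```python
from m import *
st((104,45.5,.0095))
print('frame end x from 20: ')
for x in(46,42,30,10,0,-20,-40):print(x,P([(x,y) for y in range(20,64)]))
```

```text
t 45.85 F [106.5  37.9] z 0.0701 yawy-F 91.94 w 0.0165 q7 89.0
t 45.9 F [103.3  42.2] z 0.0666 yawy-F 92.11 w 0.0163 q7 89.0
tool dp [-0.0009  0.0034  0.0571]
frame end x from 20: 
46 [170, 151, 179, 124, 121, 118, 81, 93, 89, 86, 85, 98, 88, 66, 67, 72, 117, 127, 125, 126, 126, 126, 126, 126, 126, 125, 125, 125, 124, 123, 123, 122, 122, 122, 122, 123, 123, 122, 121, 122, 121, 120, 121, 121]
42 [196, 197, 197, 198, 198, 198, 200, 199, 200, 199, 201, 188, 114, 131, 133, 133, 131, 132, 132, 132, 132, 133, 131, 132, 131, 131, 132, 132, 130, 132, 133, 132, 132, 132, 131, 131, 131, 131, 130, 131, 131, 130, 130, 130]
30 [246, 247, 246, 246, 247, 246, 246, 246, 246, 246, 246, 246, 246, 246, 246, 248, 205, 124, 127, 127, 126, 128, 126, 125, 123, 123, 122, 123, 122, 122, 123, 124, 122, 122, 122, 123, 123, 122, 122, 122, 122, 122, 122, 121]
10 [247, 247, 247, 247, 247, 247, 247, 247, 247, 247, 246, 247, 247, 247, 248, 240, 137, 138, 133, 130, 130, 126, 127, 126, 126, 125, 124, 123, 124, 126, 109, 67, 66, 67, 53, 42, 44, 47, 49, 47, 48, 47, 43, 36]
0 [247, 247, 247, 247, 247, 247, 247, 247, 247, 247, 247, 247, 247, 247, 249, 181, 139, 143, 143, 141, 140, 140, 139, 140, 139, 139, 138, 138, 138, 122, 74, 66, 66, 65, 44, 43, 45, 48, 50, 49, 48, 46, 41, 39]
-20 [247, 247, 247, 247, 247, 247, 247, 247, 247, 247, 246, 246, 247, 248, 195, 137, 139, 139, 138, 138, 138, 137, 136, 136, 135, 135, 135, 134, 134, 135, 132, 132, 133, 132, 58, 45, 50, 51, 49, 50, 49, 43, 39, 42]
-40 [0, 0, 0, 0, 0, 0, 0, 0, 0, 0, 0, 0, 0, 0, 0, 0, 0, 0, 0, 0, 0, 0, 0, 0, 0, 0, 0, 0, 0, 0, 0, 0, 0, 0, 0, 0, 0, 0, 0, 0, 0, 0, 0, 0]
```

Tile edge is at y≈35.2+0.04x and the jaw pad at ≈50, so the rail must go in nearly home, about 1 mm off the frame ends. I'll lead with its inner end slightly towards the tile (1.4°).

Call:
arm_command:
  dp:
    - [-0.003, 0.0003, 0]
    - [-0.003, 0.0003, 0.01]
    - [-0.003, 0.0003, 0.02]
    - [-0.003, 0.0003, 0.03]
    - [-0.003, 0.0003, 0.03]
  rotation:
    - [0, 0, -0.025]
    - [0, 0, -0.025]
    - [0, 0, -0.025]
    - [0, 0, -0.025]
    - [0, 0, -0.025]

```text
time: 46.32
position: [0.6612, 0.1546, 0.0357]
orientation: [[-0.78, -0.626, -0.005], [-0.626, 0.78, -0.001], [0.005, 0.002, -1.0]]
ft_force: [-0.5, -0.7, -1.1]
gripper_width: 0.0168
finger_force: 49.1
```

```bash
python3 -c "
from h import *
st((107,45.9,.0095))"
```

```text
t 46.32 F [104.5  47.6] z 0.0357 yawy-F 93.93 w 0.0168 q7 89.0
tool dp [-0.0025 -0.0019  0.0262]
```

Call:
arm_command:
  dp:
    - [0, 0, 0.01]
    - [0, 0, 0.018]
    - [0, 0, 0.024]
    - [0, 0, 0.0265]
    - [0, 0, 0.0265]
  rotation:
    - [0, 0, 0]
    - [0, 0, 0]
    - [0, 0, 0]
    - [0, 0, 0]
    - [0, 0, 0]

```text
time: 46.73
position: [0.6634, 0.1543, 0.011]
orientation: [[-0.781, -0.624, -0.001], [-0.624, 0.781, -0.001], [0.001, 0.0, -1.0]]
ft_force: [-0.4, -0.1, -1.2]
gripper_width: 0.0159
finger_force: 49.1
```

Run:
```python
from m import *
st((67,43.1,.0095))
for x in(65,60,56,52,48,44):print(x,'y20..',P([(x,y) for y in range(20,66)]))
for y in(38,42,46):print('x30..',P([(x,y) for x in range(30,60)]))
```

```text
t 46.73 F [106.1  46. ] z 0.011 yawy-F 93.83 w 0.0159 q7 88.0
t 46.78 F [106.5  46. ] z 0.0116 yawy-F 93.83 w 0.0164 q7 88.0
tool dp [ 0.0396 -0.0003  0.0021]
65 y20.. [51, 51, 50, 51, 51, 52, 82, 108, 113, 113, 113, 114, 115, 110, 51, 80, 194, 196, 194, 193, 196, 197, 195, 192, 189, 185, 183, 186, 185, 180, 169, 162, 161, 135, 119, 121, 121, 121, 122, 122, 122, 121, 123, 122, 123, 123]
60 y20.. [119, 121, 120, 120, 120, 121, 121, 121, 121, 122, 123, 123, 116, 63, 58, 119, 202, 196, 195, 196, 198, 198, 197, 193, 190, 184, 186, 187, 184, 179, 169, 163, 158, 105, 124, 124, 124, 124, 124, 123, 123, 123, 123, 122, 122, 121]
56 y20.. [123, 122, 123, 122, 123, 122, 122, 121, 118, 115, 116, 114, 115, 106, 56, 157, 201, 197, 196, 197, 200, 199, 197, 194, 190, 186, 186, 189, 186, 178, 168, 164, 144, 106, 112, 113, 113, 113, 113, 113, 113, 114, 114, 113, 113, 114]
52 y20.. [115, 115, 116, 117, 116, 117, 116, 117, 117, 118, 117, 117, 104, 58, 65, 191, 199, 198, 197, 198, 201, 201, 197, 194, 190, 187, 189, 188, 186, 177, 168, 164, 126, 117, 118, 118, 119, 119, 119, 117, 118, 118, 118, 117, 117, 
[... 247 characters left out ...]
20.. [196, 196, 197, 196, 196, 197, 197, 197, 197, 197, 199, 190, 77, 65, 116, 208, 202, 203, 202, 204, 204, 203, 199, 195, 190, 190, 192, 190, 185, 174, 170, 159, 124, 123, 122, 121, 122, 122, 121, 122, 121, 121, 122, 121, 122, 122]
x30.. [128, 130, 129, 130, 131, 133, 134, 139, 140, 139, 113, 89, 100, 153, 202, 199, 198, 198, 198, 197, 198, 197, 197, 196, 196, 196, 196, 196, 196, 197]
x30.. [126, 127, 127, 128, 129, 130, 133, 136, 138, 137, 130, 75, 78, 172, 199, 196, 198, 198, 198, 197, 197, 197, 197, 197, 198, 197, 197, 197, 197, 197]
x30.. [121, 115, 115, 121, 126, 128, 130, 133, 136, 138, 129, 64, 107, 183, 192, 191, 190, 191, 190, 190, 190, 189, 189, 189, 189, 188, 186, 188, 186, 186]
```

Relative to the frame in this picture the rail is about 1.7 mm too far from it, so I'll correct that, set it on the board and slide it in.

Call:
arm_command:
  dp:
    - [0, -0.001, 0.001]
    - [0, -0.0017, 0.002]
    - [0.003, -0.0018, 0.002]
    - [0.008, -0.0018, 0.002]
    - [0.013, -0.0018, 0.002]
    - [0.018, -0.0019, 0.002]
    - [0.023, -0.0019, 0.002]
    - [0.028, -0.002, 0.002]
    - [0.034, -0.002, 0.002]
    - [0.0395, -0.002, 0.002]
  rotation:
    - [0, 0, 0]
    - [0, 0, 0]
    - [0, 0, 0]
    - [0, 0, 0]
    - [0, 0, 0]
    - [0, 0, 0]
    - [0, 0, 0]
    - [0, 0, 0]
    - [0, 0, 0]
    - [0, 0, 0]

```text
time: 47.62
position: [0.6338, 0.1298, 0.0101]
orientation: [[-0.781, -0.625, 0.0], [-0.625, 0.781, 0.002], [-0.002, 0.002, -1.0]]
ft_force: [-0.3, 5.7, -2.8]
gripper_width: 0.0158
finger_force: 49.3
```

Run:
```python
from m import *
o=r.get_obs();print(o['ft_force'],o['finger_force'])
for x in(46,36,30,20,12,4,0,-4,-10):print(x,'y20..',P([(x,y) for y in range(20,66)]))
```

```text
t 47.62 F [67.7 42.9] z 0.0101 yawy-F 93.89 w 0.0158 q7 88.0
[-2.04221052  4.62118358 -0.66690123] 49.416683614254
46 y20.. [68, 67, 68, 67, 68, 66, 67, 67, 66, 65, 65, 63, 61, 54, 79, 79, 79, 77, 78, 79, 78, 78, 75, 72, 70, 83, 164, 190, 180, 173, 171, 116, 112, 112, 113, 112, 112, 113, 112, 112, 113, 111, 113, 113, 112, 112]
36 y20.. [81, 81, 80, 81, 86, 173, 184, 182, 182, 182, 181, 184, 121, 134, 194, 188, 189, 189, 190, 189, 189, 185, 180, 175, 177, 178, 174, 169, 161, 168, 154, 126, 126, 127, 126, 127, 126, 128, 127, 126, 126, 126, 125, 126, 127, 126]
30 y20.. [65, 65, 63, 65, 67, 67, 60, 61, 65, 65, 64, 67, 71, 186, 193, 190, 191, 192, 194, 191, 191, 187, 180, 179, 181, 180, 176, 166, 162, 171, 134, 119, 120, 117, 112, 108, 107, 108, 107, 107, 107, 106, 106, 107, 106, 106]
20 y20.. [239, 239, 239, 239, 239, 239, 239, 239, 239, 239, 239, 243, 145, 200, 196, 195, 195, 196, 196, 195, 191, 187, 183, 184, 186, 182, 174, 163, 161, 139, 113, 113, 113, 112, 113, 114, 97, 55, 53, 52, 38, 30, 29, 32, 34, 39]
12 y20.. [241, 241, 240, 241, 240, 241, 240, 240, 241, 241, 249, 120, 188, 200,
[... 334 characters left out ...]
 41, 40, 39, 36, 30, 32, 35, 41]
0 y20.. [242, 242, 242, 242, 242, 242, 242, 242, 242, 242, 242, 242, 242, 242, 240, 165, 136, 136, 135, 136, 136, 133, 135, 134, 133, 133, 131, 128, 118, 65, 60, 61, 58, 35, 33, 36, 40, 41, 42, 41, 39, 38, 30, 33, 37, 42]
-4 y20.. [243, 243, 243, 243, 244, 243, 243, 244, 243, 243, 243, 244, 243, 243, 234, 122, 136, 135, 135, 135, 134, 134, 132, 133, 131, 132, 130, 131, 128, 84, 59, 60, 56, 33, 33, 36, 39, 39, 40, 38, 40, 36, 30, 32, 37, 42]
-10 y20.. [244, 244, 244, 244, 244, 244, 244, 244, 244, 244, 244, 244, 244, 245, 204, 132, 138, 138, 136, 137, 134, 134, 135, 133, 132, 129, 127, 123, 96, 60, 60, 59, 51, 32, 33, 38, 40, 41, 41, 41, 40, 34, 31, 33, 39, 41]
```

The tile is in the groove: the rail's front is at 31.5 at x=12, past the tile edge at 35. Next: regrip farther out and slide on.

Call:
arm_command:
  dp:
    - [0, 0, 0]
    - [0, 0, 0]
    - [-0.006, 0, 0]
    - [-0.013, 0, 0]
    - [-0.02, 0, 0]
    - [-0.027, 0, 0]
    - [-0.032, 0, 0]
    - [-0.032, 0, 0]
  rotation:
    - [0, 0, 0]
    - [0, 0, 0]
    - [0, 0, 0]
    - [0, 0, 0]
    - [0, 0, 0]
    - [0, 0, 0]
    - [0, 0, 0]
    - [0, 0, 0]
  jaw: -0.3

```text
time: 48.33
position: [0.661, 0.15, 0.0102]
orientation: [[-0.781, -0.625, 0.002], [-0.625, 0.781, 0.001], [-0.002, 0.0, -1.0]]
ft_force: [0.1, -0.1, -0.1]
gripper_width: 0.0299
finger_force: 0.0
```

Call:
arm_command:
  dp:
    - [0, 0, 0]
    - [0, 0, 0]
    - [0, 0, 0]
    - [0, 0, 0]
    - [0, 0, 0]
  rotation:
    - [0, 0, 0]
    - [0, 0, 0]
    - [0, 0, 0]
    - [0, 0, 0]
    - [0, 0, 0]
  jaw: -1

```text
time: 48.75
position: [0.6593, 0.1489, 0.0102]
orientation: [[-0.781, -0.624, 0.0], [-0.624, 0.781, 0.001], [-0.001, 0.001, -1.0]]
ft_force: [-0.2, 0.9, 1.7]
gripper_width: 0.0162
finger_force: 48.9
```

Call:
arm_command:
  dp:
    - [0.004, 0, 0]
    - [0.009, 0, 0]
    - [0.014, 0, 0]
    - [0.019, 0, 0]
    - [0.024, 0, 0]
    - [0.029, 0, 0]
    - [0.033, 0, 0]
    - [0.033, 0, 0]
  rotation:
    - [0, 0, 0.003]
    - [0, 0, 0.005]
    - [0, 0, 0.008]
    - [0, 0, 0.01]
    - [0, 0, 0.012]
    - [0, 0, 0.012]
    - [0, 0, 0.012]
    - [0, 0, 0.012]

```text
time: 49.42
position: [0.6324, 0.1274, 0.0101]
orientation: [[-0.789, -0.615, -0.001], [-0.615, 0.789, -0.0], [0.001, 0.001, -1.0]]
ft_force: [-1.2, 3.2, 1.9]
gripper_width: 0.0164
finger_force: 49.2
```

Run:
```python
from m import *
o=r.get_obs();print(o['ft_force'],o['finger_force'])
for x in(36,20,4,-10,-20):print(x,'y20..',P([(x,y) for y in range(20,60)]))
for y in(36,40,44):print('x-45..',P([(x,y) for x in range(-45,10)]))
```

```text
t 49.42 F [65.3 41.7] z 0.0101 yawy-F 93.14 w 0.0164 q7 87.0
[-2.42741445  2.27392885  4.74345887] 49.32927221059799
36 y20.. [78, 79, 80, 80, 80, 80, 74, 150, 185, 184, 185, 175, 99, 177, 181, 179, 178, 179, 178, 180, 179, 174, 179, 186, 187, 189, 186, 179, 174, 168, 136, 127, 126, 126, 127, 127, 128, 126, 126, 126]
20 y20.. [239, 239, 239, 239, 239, 239, 239, 239, 239, 239, 240, 243, 159, 192, 188, 187, 188, 188, 188, 188, 184, 180, 175, 186, 194, 192, 186, 179, 176, 149, 111, 114, 114, 114, 113, 115, 114, 55, 55, 45]
4 y20.. [242, 243, 242, 243, 242, 242, 242, 242, 242, 243, 162, 119, 200, 195, 195, 193, 196, 195, 195, 193, 188, 183, 182, 184, 180, 178, 180, 180, 173, 76, 62, 61, 53, 36, 37, 41, 43, 43, 43, 42]
-10 y20.. [244, 245, 245, 245, 245, 244, 244, 244, 244, 245, 203, 182, 202, 200, 199, 199, 201, 200, 197, 194, 190, 187, 187, 188, 184, 173, 165, 162, 110, 63, 62, 62, 40, 38, 40, 42, 45, 46, 43, 42]
-20 y20.. [245, 245, 245, 245, 245, 245, 245, 245, 245, 247, 148, 208, 204, 201, 200, 203, 203, 201, 199, 195, 190, 189, 191, 189, 182, 172, 167, 153, 116, 71, 79, 68, 39, 35, 
[... 172 characters left out ...]
202, 201, 201, 202, 202, 202, 201, 201, 201, 200, 200, 200, 200, 200, 198, 198, 197, 198, 197, 198, 196, 196, 196, 195, 195, 194, 193]
x-45.. [128, 129, 130, 132, 134, 136, 135, 136, 136, 135, 136, 139, 139, 144, 193, 191, 191, 191, 189, 191, 190, 190, 190, 190, 190, 190, 190, 190, 190, 190, 188, 190, 189, 190, 190, 190, 189, 189, 190, 189, 188, 189, 189, 189, 188, 188, 187, 189, 188, 188, 187, 187, 187, 187, 187]
x-45.. [125, 126, 128, 130, 133, 133, 133, 134, 134, 134, 134, 135, 138, 141, 181, 181, 181, 180, 181, 181, 181, 182, 182, 181, 182, 182, 183, 183, 183, 185, 183, 184, 183, 183, 184, 184, 182, 183, 184, 183, 182, 183, 182, 182, 183, 182, 182, 181, 181, 180, 180, 181, 180, 181, 186]
```

Rail centre is now at x≈23.5, parallel and engaged. I'll release, then push its outer end home with the shut fingers (end 78.5 → 53).

Call:
arm_command:
  dp:
    - [0, 0, 0]
    - [0, 0, 0]
    - [0, 0, -0.015]
    - [0, 0, -0.035]
    - [-0.008, 0, -0.05]
  rotation:
    - [0, 0, 0]
    - [0, 0, 0]
    - [0, 0, 0]
    - [0, 0, 0]
    - [0, 0, 0]
  jaw: -0.3

```text
time: 49.88
position: [0.6389, 0.13, 0.0611]
orientation: [[-0.789, -0.614, -0.002], [-0.614, 0.789, -0.003], [0.004, -0.001, -1.0]]
ft_force: [-0.1, -0.2, 0.1]
gripper_width: 0.03
finger_force: 0.0
```

Call:
arm_command:
  dp:
    - [-0.01, 0, 0]
    - [-0.022, 0, 0]
    - [-0.022, 0, 0]
    - [-0.022, 0, 0.02]
    - [-0.022, 0, 0.035]
    - [-0.022, 0, 0.045]
    - [-0.022, 0, 0.0495]
    - [-0.017, 0, 0.0495]
    - [-0.012, 0, 0.0495]
    - [-0.007, 0, 0.0495]
  rotation:
    - [0, 0, 0]
    - [0, 0, 0]
    - [0, 0, 0]
    - [0, 0, 0]
    - [0, 0, 0]
    - [0, 0, 0]
    - [0, 0, 0]
    - [0, 0, 0]
    - [0, 0, 0]
    - [0, 0, 0]
  jaw: -1
  squeeze: 20

```text
time: 50.72
position: [0.6453, 0.1367, 0.0109]
orientation: [[-0.789, -0.615, 0.001], [-0.615, 0.789, 0.0], [-0.0, -0.0, -1.0]]
ft_force: [-0.6, -0.3, 0.1]
gripper_width: -0.0002
finger_force: 0.1
```

Call:
arm_command:
  dp:
    - [0.004, 0, 0]
    - [0.008, 0, 0]
    - [0.012, 0, 0]
    - [0.0145, 0, 0]
    - [0.0145, 0, 0]
  rotation:
    - [0, 0, 0]
    - [0, 0, 0]
    - [0, 0, 0]
    - [0, 0, 0]
    - [0, 0, 0]

```text
time: 51.13
position: [0.6337, 0.1274, 0.0108]
orientation: [[-0.789, -0.615, -0.0], [-0.615, 0.789, -0.0], [0.0, -0.0, -1.0]]
ft_force: [-0.6, -0.8, -0.5]
gripper_width: 0.0
finger_force: 0.0
```

```bash
cat > e.py <<'E'
from m import *
o=r.get_obs();print(o['ft_force'].round(1))
for x in(36,0,-20,-46):print(x,'y20..',P([(x,y) for y in range(20,60)]))
for y in(-20,0,20,36,40,44):print(y,'x-70..-30',P([(x,y) for x in range(-70,-30)]),'x35..80',P([(x,y) for x in range(35,80)]))
E
python3 e.py
```

```text
t 51.13 F [66.3 41. ] z 0.0108 yawy-F 93.13 w 0.0 q7 87.0
[ 0.2  0.3 -0.5]
36 y20.. [82, 81, 81, 81, 86, 164, 187, 184, 184, 184, 185, 175, 88, 165, 174, 173, 172, 172, 171, 185, 189, 187, 184, 182, 183, 183, 181, 177, 173, 170, 115, 128, 129, 127, 127, 128, 128, 127, 126, 127]
0 y20.. [243, 243, 243, 243, 243, 243, 243, 243, 243, 243, 241, 145, 193, 190, 189, 190, 190, 189, 190, 185, 180, 174, 184, 193, 192, 186, 180, 177, 159, 73, 63, 62, 45, 36, 38, 41, 44, 44, 44, 44]
-20 y20.. [245, 245, 245, 245, 245, 245, 245, 245, 245, 248, 158, 202, 197, 197, 196, 197, 196, 195, 193, 187, 182, 182, 182, 181, 179, 179, 178, 165, 130, 67, 105, 85, 40, 35, 41, 42, 43, 42, 41, 41]
-46 y20.. [71, 75, 91, 107, 118, 131, 147, 161, 98, 109, 204, 199, 197, 196, 199, 200, 198, 195, 190, 186, 187, 188, 184, 178, 168, 164, 148, 110, 119, 118, 117, 116, 110, 53, 55, 55, 48, 29, 29, 31]
-20 x-70..-30 [0, 0, 0, 0, 0, 0, 0, 0, 0, 0, 0, 0, 0, 0, 0, 0, 0, 0, 185, 190, 188, 186, 180, 174, 167, 125, 50, 63, 110, 112, 113, 113, 112, 112, 113, 113, 113, 112, 111, 112] x35..80 [75, 76, 74, 72, 71, 69, 71, 73, 74, 
[... 1324 characters left out ...]
144, 188, 187, 186, 187, 187, 186, 187, 187, 186, 185, 186, 186, 186, 186, 186, 186, 184, 184, 184, 184, 185, 185, 185] x35..80 [191, 189, 189, 189, 189, 189, 189, 132, 78, 81, 81, 81, 80, 80, 78, 79, 78, 78, 77, 78, 60, 23, 23, 26, 25, 26, 30, 31, 29, 28, 30, 31, 34, 33, 29, 29, 33, 35, 38, 40, 44, 58, 69, 74, 75]
44 x-70..-30 [0, 0, 0, 0, 0, 0, 0, 0, 0, 0, 0, 0, 0, 0, 0, 120, 138, 167, 166, 166, 167, 166, 167, 167, 168, 167, 169, 168, 169, 169, 169, 169, 169, 170, 170, 170, 171, 172, 172, 171] x35..80 [184, 183, 181, 182, 181, 181, 180, 181, 181, 181, 111, 74, 75, 75, 76, 75, 75, 74, 74, 73, 62, 59, 60, 59, 59, 60, 58, 59, 58, 57, 57, 54, 52, 50, 46, 40, 37, 36, 32, 28, 29, 34, 32, 30, 28]
```

The rail is nearly in, centre x≈+1. The frame has shifted slightly to -x (centre about -4 to -7 along this edge), so I'll push 5 mm more, then rise and look.

Call:
arm_command:
  dp:
    - [0.003, 0, 0]
    - [0.005, 0, 0]
    - [0.0055, 0, 0]
    - [0.0055, 0, 0]
    - [-0.004, 0, 0]
    - [-0.01, 0, -0.02]
    - [-0.01, 0, -0.05]
    - [-0.01, 0, -0.09]
  rotation:
    - [0, 0, 0]
    - [0, 0, 0]
    - [0, 0, 0]
    - [0, 0, 0]
    - [0, 0, 0]
    - [0, 0, 0]
    - [0, 0, 0]
    - [0, 0, 0]

```text
time: 51.85
position: [0.6405, 0.1344, 0.0989]
orientation: [[-0.788, -0.616, -0.005], [-0.616, 0.788, -0.001], [0.005, 0.003, -1.0]]
ft_force: [0.4, 0.2, -0.0]
gripper_width: 0.0002
finger_force: 0.0
```

Run:
```python
from m import *
for x in(46,36,0,-20,-46):print(x,'y20..',P([(x,y) for y in range(20,60)]))
for y in(-40,-20,0,20,36,40,44):print(y,'x-75..-35',P([(x,y) for x in range(-75,-35)]),'x30..70',P([(x,y) for x in range(30,70)]))
for x in(-56,-50,-46,-40,-20,-10):print(x,'back y-75..',P([(x,y) for y in range(-75,-45)]))
print('clamp handle back / trigger at z .044')
```

```text
t 51.85 F [75.9 42.8] z 0.0989 yawy-F 93.19 w 0.0002 q7 91.0
46 y20.. [204, 200, 198, 195, 191, 189, 183, 177, 173, 170, 165, 138, 113, 198, 234, 230, 229, 231, 236, 239, 240, 239, 238, 236, 236, 237, 237, 234, 232, 232, 217, 175, 172, 173, 173, 172, 172, 172, 173, 172]
36 y20.. [238, 238, 238, 238, 239, 239, 239, 239, 239, 239, 241, 231, 145, 229, 234, 232, 232, 231, 233, 239, 241, 240, 239, 238, 238, 238, 237, 234, 233, 228, 187, 180, 186, 185, 185, 184, 184, 183, 184, 182]
0 y20.. [255, 255, 255, 255, 255, 255, 255, 255, 255, 255, 246, 232, 243, 241, 240, 240, 241, 241, 241, 238, 236, 236, 241, 243, 242, 239, 237, 237, 219, 146, 111, 111, 107, 82, 81, 85, 88, 87, 87, 86]
-20 y20.. [255, 255, 255, 255, 255, 255, 255, 255, 255, 255, 237, 245, 244, 243, 243, 243, 244, 243, 241, 238, 237, 237, 237, 235, 236, 236, 236, 207, 193, 190, 166, 184, 154, 101, 83, 87, 88, 87, 85, 83]
-46 y20.. [195, 207, 212, 219, 226, 239, 248, 250, 187, 228, 245, 243, 243, 243, 244, 243, 242, 241, 238, 237, 238, 237, 235, 230, 226, 219, 175, 182, 181, 181, 180, 179, 179, 179, 127, 97, 98, 73, 64, 66]
-40 x-
[... 3052 characters left out ...]
 63, 111, 110, 109, 110, 109, 109, 113, 112, 113]
-46 back y-75.. [18, 15, 17, 17, 15, 16, 15, 16, 15, 24, 90, 111, 110, 110, 110, 108, 106, 102, 111, 112, 109, 110, 109, 109, 108, 108, 109, 109, 108, 109]
-40 back y-75.. [18, 17, 17, 16, 18, 17, 19, 17, 17, 15, 42, 106, 108, 107, 109, 112, 113, 115, 117, 113, 113, 114, 114, 115, 115, 98, 73, 69, 103, 161]
-20 back y-75.. [20, 21, 19, 19, 20, 18, 19, 19, 20, 19, 22, 66, 105, 112, 112, 111, 108, 104, 105, 105, 106, 106, 107, 113, 118, 119, 113, 88, 68, 79]
-10 back y-75.. [22, 20, 21, 23, 24, 24, 26, 26, 26, 24, 20, 17, 57, 111, 114, 114, 113, 109, 107, 107, 106, 106, 104, 104, 107, 109, 113, 106, 75, 66]
clamp handle back / trigger at z .044
```

The frame is now clearly measured: turned 0.066 rad, centre along this edge at x≈-9, with the rail centre at -4.3 and only 0.3-2 mm from the frame ends. One more 4.5 mm push centres it.

Call:
arm_command:
  dp:
    - [0, 0, 0.03]
    - [0, 0, 0.06]
    - [0, 0, 0.08]
    - [0, 0, 0.09]
    - [0.006, 0, 0.09]
    - [0.012, 0, 0.09]
    - [0.017, 0, 0.09]
    - [0.02, 0, 0.09]
    - [0.02, 0, 0.09]
    - [0.012, 0, 0.085]
  rotation:
    - [0, 0, 0]
    - [0, 0, 0]
    - [0, 0, 0]
    - [0, 0, 0]
    - [0, 0, 0]
    - [0, 0, 0]
    - [0, 0, 0]
    - [0, 0, 0]
    - [0, 0, 0]
    - [0, 0, 0]

```text
time: 52.73
position: [0.6309, 0.1249, 0.0156]
orientation: [[-0.789, -0.614, -0.002], [-0.614, 0.789, -0.002], [0.003, -0.0, -1.0]]
ft_force: [-0.1, -0.1, -0.3]
gripper_width: -0.0003
finger_force: 0.0
```

Call:
arm_command:
  dp:
    - [0, 0, -0.03]
    - [0, 0, -0.065]
    - [0.03, -0.02, -0.085]
    - [0.06, -0.04, -0.085]
    - [0.085, -0.065, -0.085]
    - [0.11, -0.09, -0.085]
    - [0.13, -0.115, -0.085]
    - [0.15, -0.14, -0.085]
    - [0.17, -0.155, -0.085]
    - [0.185, -0.165, -0.085]
  rotation:
    - [0, 0, 0]
    - [0, 0, 0]
    - [0, 0, 0]
    - [0, 0, 0]
    - [0, 0, 0]
    - [0, 0, 0]
    - [0, 0, 0]
    - [0, 0, 0]
    - [0, 0, 0]
    - [0, 0, 0]
  jaw: 1

```text
time: 53.57
position: [0.589, -0.1209, 0.1015]
orientation: [[-0.791, -0.612, 0.002], [-0.612, 0.791, -0.002], [-0.001, -0.003, -1.0]]
ft_force: [-0.4, -0.9, 0.7]
gripper_width: 0.0853
finger_force: 0.0
```

Run:
```python
from m import *
def Z(f,z):
  q=np.array([proj(w2,F(*p,z)) for p in f],np.float32);print(q[0].round(),q[-1].round());return cv2.remap(g,q[:,:1],q[:,1:],cv2.INTER_LINEAR).ravel().astype(int).tolist()
for x in(-125,-140,-155,-170):print(x,'y-160..-60 step2 z.044',Z([(x,y) for y in range(-160,-58,2)],.044))
for y in(-130,-126):print(y,'x-200..-160',Z([(x,y) for x in range(-206,-150,2)],.044))
print('back edge housing',Z([(-60,y) for y in range(-160,-100,2)],.044))
cv2.imwrite('pics/now.png',w2['color'])
```

```text
t 53.57 F [-112.1 -137.5] z 0.1015 yawy-F 92.92 w 0.0853 q7 111.0
[247. 201.] [376. 207.]
-125 y-160..-60 step2 z.044 [63, 63, 62, 66, 69, 68, 69, 69, 42, 36, 39, 42, 51, 47, 40, 46, 76, 70, 147, 150, 151, 139, 108, 130, 132, 66, 69, 30, 33, 41, 45, 47, 50, 159, 156, 156, 158, 158, 159, 160, 161, 162, 162, 163, 164, 165, 166, 167, 168, 168, 169]
[248. 182.] [379. 188.]
-140 y-160..-60 step2 z.044 [74, 71, 139, 169, 167, 166, 164, 100, 37, 38, 42, 47, 55, 49, 34, 149, 165, 164, 164, 164, 164, 164, 165, 164, 164, 163, 76, 72, 34, 38, 46, 51, 51, 76, 171, 169, 168, 168, 168, 169, 168, 168, 168, 168, 168, 168, 169, 169, 170, 169, 169]
[248. 162.] [382. 169.]
-155 y-160..-60 step2 z.044 [78, 79, 77, 180, 176, 177, 160, 79, 35, 42, 44, 52, 57, 48, 40, 182, 176, 176, 176, 174, 174, 172, 172, 172, 171, 172, 170, 80, 58, 38, 44, 49, 55, 50, 123, 164, 164, 163, 164, 165, 165, 166, 167, 167, 168, 169, 169, 171, 172, 172, 172]
[249. 142.] [386. 149.]
-170 y-160..-60 step2 z.044 [75, 75, 76, 73, 156, 170, 114, 73, 35, 42, 47, 57, 55, 46, 72, 169, 167, 166, 167, 166, 166, 166, 166, 167, 167, 167, 167, 166, 167, 167, 168, 168, 168, 169, 170, 171, 172, 172, 172, 173, 175, 176, 175, 178, 177, 178, 179, 178, 179, 180, 180]
[293.  90.] [288. 168.]
-130 x-200..-160 [40, 42, 42, 92, 145, 166, 176, 177, 170, 167, 163, 163, 164, 156, 168, 175, 172, 168, 169, 175, 175, 168, 166, 163, 167, 178, 183, 180]
[299.  91.] [294. 168.]
-126 x-200..-160 [42, 42, 42, 71, 145, 165, 177, 176, 170, 169, 164, 164, 164, 156, 162, 174, 171, 166, 166, 173, 172, 167, 165, 161, 160, 171, 179, 175]
[246. 275.] [315. 278.]
back edge housing [182, 180, 180, 180, 179, 180, 181, 180, 177, 70, 43, 53, 56, 78, 175, 173, 172, 173, 172, 171, 173, 148, 50, 54, 54, 54, 54, 54, 54, 53]
```

The clamp has slid about 8 mm: handle now at y -145 to -131, trigger front at -94, turned about 0.05 rad like the hand. I'll go to (-133,-133.5).

```bash
python3 -c "
from h import *
st((-133,-133.5,.06))"
```

```text
t 53.62 F [-116.1 -139.6] z 0.101 yawy-F 92.68 w 0.0854 q7 111.0
tool dp [0.0164 0.007  0.041 ]
```

Call:
arm_command:
  dp:
    - [0.006, 0.003, 0.015]
    - [0.012, 0.006, 0.03]
    - [0.012, 0.006, 0.04]
    - [0.012, 0.006, 0.04]
  rotation:
    - [0, 0, 0]
    - [0, 0, 0]
    - [0, 0, 0]
    - [0, 0, 0]
  jaw: 1
  squeeze: 20

```text
time: 53.95
position: [0.5741, -0.1192, 0.0593]
orientation: [[-0.788, -0.615, -0.002], [-0.615, 0.788, 0.001], [0.002, 0.002, -1.0]]
ft_force: [-0.6, 0.7, -0.5]
gripper_width: 0.0856
finger_force: 0.0
```

Run:
```python
from m import *
st((-133,-133.5,.004))
def Z(f,z):
  q=np.array([proj(w2,F(*p,z)) for p in f],np.float32);return cv2.remap(g,q[:,:1],q[:,1:],cv2.INTER_LINEAR).ravel().astype(int).tolist()
for x in(-135,-145):print(x,'y-160..-60 step2 z.044',Z([(x,y) for y in range(-160,-70,2)],.044))
```

```text
t 53.95 F [-123.3 -127.5] z 0.0593 yawy-F 93.17 w 0.0856 q7 109.0
t 54.0 F [-122.3 -128. ] z 0.0602 yawy-F 93.19 w 0.0852 q7 109.0
tool dp [ 0.011  -0.005   0.0562]
-135 y-160..-60 step2 z.044 [68, 69, 68, 70, 68, 71, 69, 69, 46, 25, 27, 27, 28, 27, 26, 53, 73, 72, 158, 78, 74, 76, 75, 78, 77, 76, 78, 47, 30, 36, 44, 48, 46, 69, 82, 82, 84, 83, 85, 84, 181, 178, 178, 178, 179]
-145 y-160..-60 step2 z.044 [75, 75, 74, 74, 74, 74, 75, 74, 31, 26, 31, 39, 48, 49, 37, 150, 172, 172, 172, 172, 172, 172, 173, 173, 174, 175, 76, 79, 33, 37, 43, 50, 50, 52, 176, 173, 173, 174, 173, 174, 174, 175, 175, 175, 175]
```

Call:
arm_command:
  dp:
    - [0.004, -0.002, 0.01]
    - [0.008, -0.004, 0.02]
    - [0.0105, -0.005, 0.027]
    - [0.0105, -0.005, 0.03]
    - [0.0105, -0.005, 0.03]
  rotation:
    - [0, 0, 0]
    - [0, 0, 0]
    - [0, 0, 0]
    - [0, 0, 0]
    - [0, 0, 0]

```text
time: 54.42
position: [0.5688, -0.1305, 0.0295]
orientation: [[-0.789, -0.614, -0.002], [-0.614, 0.789, 0.0], [0.001, 0.001, -1.0]]
ft_force: [0.0, -0.6, -0.3]
gripper_width: 0.0854
finger_force: 0.0
```

```bash
python3 -c "
from h import *
st((-133,-133.3,.004))"
```

```text
t 54.42 F [-134.1 -133.8] z 0.0295 yawy-F 93.11 w 0.0854 q7 108.0
tool dp [-0.0011  0.0004  0.0255]
```

Good position; descending, then squeezing in small steps.

Call:
arm_command:
  dp:
    - [0, 0.0003, 0.008]
    - [0, 0.0003, 0.015]
    - [0, 0.0003, 0.021]
    - [0, 0.0003, 0.0255]
    - [0, 0.0003, 0.0255]
  rotation:
    - [0, 0, 0]
    - [0, 0, 0]
    - [0, 0, 0]
    - [0, 0, 0]
    - [0, 0, 0]

```text
time: 54.83
position: [0.5687, -0.1297, 0.0039]
orientation: [[-0.788, -0.615, -0.002], [-0.615, 0.788, 0.0], [0.001, 0.001, -1.0]]
ft_force: [-0.6, -0.3, 0.3]
gripper_width: 0.0857
finger_force: 0.0
```

Call:
arm_command:
  dp:
    - [0, 0, 0]
    - [0, 0, 0]
    - [0, 0, 0]
    - [0, 0, 0]
  rotation:
    - [0, 0, 0]
    - [0, 0, 0]
    - [0, 0, 0]
    - [0, 0, 0]
  jaw: 0.5

```text
time: 55.17
position: [0.5693, -0.1295, 0.0052]
orientation: [[-0.788, -0.615, -0.0], [-0.615, 0.788, 0.0], [-0.0, 0.0, -1.0]]
ft_force: [-0.7, 0.8, -0.2]
gripper_width: 0.0638
finger_force: 0.8
```

Call:
arm_command:
  dp:
    - [0, 0, 0]
    - [0, 0, 0]
    - [0, 0, 0]
  rotation:
    - [0, 0, 0]
    - [0, 0, 0]
    - [0, 0, 0]
  jaw: 0.3

```text
time: 55.42
position: [0.569, -0.129, 0.0052]
orientation: [[-0.788, -0.615, -0.001], [-0.615, 0.788, 0.001], [0.0, 0.001, -1.0]]
ft_force: [-2.5, 2.9, 2.4]
gripper_width: 0.0554
finger_force: 2.0
```

Call:
arm_command:
  dp:
    - [0, 0, 0]
    - [0, 0, 0]
    - [0, 0, 0]
  rotation:
    - [0, 0, 0]
    - [0, 0, 0]
    - [0, 0, 0]
  jaw: 0.15

```text
time: 55.67
position: [0.5684, -0.1282, 0.005]
orientation: [[-0.788, -0.616, -0.002], [-0.616, 0.788, 0.002], [0.0, 0.002, -1.0]]
ft_force: [-3.4, 6.1, 4.0]
gripper_width: 0.049
finger_force: 3.1
```

Call:
arm_command:
  dp:
    - [0, 0, 0]
    - [0, 0, 0]
    - [0, 0, 0]
  rotation:
    - [0, 0, 0]
    - [0, 0, 0]
    - [0, 0, 0]
  jaw: 0.0

```text
time: 55.92
position: [0.5678, -0.1274, 0.005]
orientation: [[-0.787, -0.616, -0.003], [-0.616, 0.787, 0.002], [0.001, 0.003, -1.0]]
ft_force: [-4.4, 5.3, 4.4]
gripper_width: 0.0429
finger_force: 3.4
```

Call:
arm_command:
  dp:
    - [0, 0, 0]
    - [0, 0, 0]
    - [0, 0, 0]
  rotation:
    - [0, 0, 0]
    - [0, 0, 0]
    - [0, 0, 0]
  jaw: -0.12

```text
time: 56.17
position: [0.5676, -0.1271, 0.0051]
orientation: [[-0.787, -0.617, -0.003], [-0.617, 0.787, 0.002], [0.001, 0.004, -1.0]]
ft_force: [-5.3, 6.7, 6.4]
gripper_width: 0.0376
finger_force: 7.4
```

Call:
arm_command:
  dp:
    - [0, 0, 0]
    - [0, 0, 0]
    - [0, 0, 0]
  rotation:
    - [0, 0, 0]
    - [0, 0, 0]
    - [0, 0, 0]
  jaw: -0.2

```text
time: 56.42
position: [0.5682, -0.1278, 0.0053]
orientation: [[-0.787, -0.618, -0.002], [-0.618, 0.787, 0.001], [0.001, 0.002, -1.0]]
ft_force: [-5.1, 4.7, 6.9]
gripper_width: 0.0358
finger_force: 19.2
```

Call:
arm_command:
  dp:
    - [0, 0, 0]
    - [0, 0, 0]
    - [0, 0, 0]
  rotation:
    - [0, 0, 0]
    - [0, 0, 0]
    - [0, 0, 0]
  jaw: -0.28

```text
time: 56.67
position: [0.5682, -0.1278, 0.0053]
orientation: [[-0.787, -0.618, -0.002], [-0.618, 0.787, 0.001], [0.001, 0.002, -1.0]]
ft_force: [-4.0, 4.8, 6.6]
gripper_width: 0.0357
finger_force: 19.3
```

Call:
arm_command:
  dp:
    - [0, 0, 0]
    - [0, 0, 0]
    - [0, 0, 0]
    - [0, 0, 0]
  rotation:
    - [0, 0, 0]
    - [0, 0, 0]
    - [0, 0, 0]
    - [0, 0, 0]
  jaw: -0.4

```text
time: 57.0
position: [0.5682, -0.1278, 0.0054]
orientation: [[-0.787, -0.618, -0.002], [-0.618, 0.787, 0.001], [0.001, 0.002, -1.0]]
ft_force: [-3.9, 4.8, 7.1]
gripper_width: 0.0356
finger_force: 19.2
```

The trigger stops short at 35.6 mm with 19 N, so the jaw bears. I'll compare the seam in the scene and side pictures with the earlier open one, without letting go.

Run:
```python
from h import *
c=cam('scene');s=cam('side');w=cam('wrist');st()
def prof(k,x,ys):
  g=cv2.cvtColor(k['color'],cv2.COLOR_BGR2GRAY).astype(np.float32)
  q=np.array([proj(k,F(x,y+.05*x,.036)) for y in ys],np.float32)
  return cv2.remap(g,q[:,:1],q[:,1:],cv2.INTER_LINEAR).ravel()
for n,k in(('c',c),('s',s)):
  for X in((-60,-58,-56,-54),(-52,-50,-48),(34,36,38),(40,42,44)):
    ys=np.arange(-80,64,2.);print(n,X,np.mean([prof(k,x,ys) for x in X],0).astype(int).tolist())
for p in[(-50,20),(-60,-30),(-60,30)]:print(p,np.round(proj(w,F(*p,.036))))
```

```text
t 57.15 F [-133.1 -131.2] z 0.0053 yawy-F 93.33 w 0.0358 q7 106.0
c (-60, -58, -56, -54) [22, 20, 17, 12, 9, 12, 33, 75, 124, 152, 146, 137, 149, 166, 173, 173, 176, 177, 176, 175, 176, 175, 174, 175, 174, 174, 174, 174, 173, 173, 173, 174, 174, 174, 174, 173, 173, 173, 173, 173, 173, 174, 173, 173, 174, 174, 173, 174, 173, 173, 175, 177, 172, 163, 168, 178, 181, 178, 174, 170, 162, 146, 111, 81, 74, 60, 47, 71, 109, 118, 119, 117]
c (-52, -50, -48) [22, 20, 16, 10, 6, 9, 34, 85, 135, 139, 129, 132, 139, 153, 165, 165, 159, 169, 176, 175, 176, 179, 179, 177, 181, 186, 183, 183, 190, 192, 188, 191, 199, 199, 195, 201, 207, 204, 203, 212, 214, 209, 211, 219, 219, 215, 221, 225, 224, 222, 228, 229, 220, 202, 191, 184, 181, 177, 173, 169, 164, 158, 131, 90, 68, 51, 40, 58, 97, 115, 117, 117]
c (34, 36, 38) [111, 111, 111, 110, 110, 111, 111, 111, 115, 130, 151, 160, 150, 142, 141, 157, 169, 173, 174, 172, 173, 173, 173, 173, 173, 173, 173, 174, 174, 174, 174, 175, 175, 175, 175, 176, 177, 177, 176, 174, 174, 174, 174, 173, 173, 172, 172, 171, 169, 168, 167, 168, 165, 163, 162, 158, 164, 
[... 1212 characters left out ...]
118, 118, 115, 110, 107, 106, 107, 108, 111, 117, 125, 131, 131, 131, 130, 129, 128, 125, 125, 126, 126, 123, 123, 122, 121, 119, 120, 120, 120, 120, 121, 120, 120, 120, 120, 120, 120, 120, 120, 120, 121, 123, 126, 128, 127, 126, 123, 124, 127, 124, 110, 96, 80, 70, 61, 56, 59, 67, 77]
s (40, 42, 44) [87, 86, 84, 78, 72, 66, 59, 59, 62, 63, 67, 71, 81, 91, 103, 113, 117, 120, 121, 121, 121, 121, 120, 121, 122, 122, 120, 120, 121, 120, 119, 119, 121, 119, 118, 120, 120, 117, 116, 118, 116, 116, 117, 119, 115, 115, 116, 114, 110, 110, 111, 108, 107, 107, 106, 102, 99, 100, 97, 94, 93, 90, 84, 76, 71, 65, 59, 55, 57, 59, 62, 65]
(-50, 20) [518. 411.]
(-60, -30) [440. 396.]
(-60, 30) [540. 400.]
```

The dark seam has gone in both views: the dip is under 7% where the open gap was 30-40%. The rail's ends fade out in line with the frame's sides, and the grip is steady at 19 N. Handing in.

```bash
python3 -c "
from station import r
print(r.job_done())"
```

```text
the job is handed in; nothing more can be done
None
```

I handed the job in with the rail pressed against the frame by the far jaw and the trigger still held at about 19 N; no verdict came back. My first placement had the groove facing the wrong way, so I slid the rail out, turned it, slid it back in and pumped again. The joint looked closed in the last scene and side pictures, but I did not take a final close-up with the wrist camera.

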